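# Load the block warmer from the lipped dock and shut its drawer

## Robot

A 7-joint arm with a two-finger parallel gripper is mounted at the origin on the work surface. World frame = base frame: x ahead of the robot, y to its left, z up, the work surface at z = 0. Lengths are in mm, angles in degrees, forces in N, time in s.
With the tool pointing down it reaches from about 375 to 925 mm from the base axis. Payload 3.1 kg.
Tool frame: the origin (TCP) lies midway between the tips of the shut fingers; the grasp point (between the pads) lies 19 mm behind it; y points along the fingers, x is the direction in which the jaws open and shut, and the axes are right-handed (so a half turn about y gives the same grasp; the last joint's range is limited). The gripper opens to 85 mm and grips with 20 to 120 N. Pads are 22 mm wide; open, the fingers measure 114 mm over their backs; the gripper's body (76 mm by 85 mm) begins 54 mm behind the grasp point. The pads swing forward as they close: fully open they stand 13 mm farther back than shut.
Start: joints at [-72.067, 21.939, 2.515, 91.553, -1.026, 66.532, -2.859], TCP at [259.551, 595.933, 231.269] pointing down, gripper open.
Joint ranges: [-149.38, 149.38], [-23.57, 123.04], [-84.95, 90], [0, 143.3], [-89.99, 269.99], [3.08, 112.72], [-163.45, 163.45]. Speed limits (degrees/s): [159.86, 159.86, 180, 180, 180, 180, 180].

## Interface

Orientations are given as [roll, pitch, yaw] about the fixed x, y, z axes, in that order (R = Rz(yaw) Ry(pitch) Rx(roll)).
In Python, from plant import ctrl, optics gives the robot as it stands. The module is installed in compiled form; this text tells all that it offers.
- The arm moves only by the tool move_arm, never from a script. Its argument "series" is a list of rows, each an object of numbers: "tx", "ty", "tz": the shift along the tool's x, y, z in m; "roll": the turn about the tool's y in rad; "grip": the finger opening in m, from 0 to 0.0854. A call has 1 to 10 rows; each row is the pose to reach, as a shift and turn from the pose commanded when the call began, along the tool's axes at that moment; what a row does not reach only later rows make up. A row lasts 1/12 s, in which the tool goes at most 41.7 mm and 7.16 degrees, less where a joint would pass 70% of its speed; a pose out of reach is approached as far as the arm can. A call with a gripper value outside its range is refused whole. The fingers move at their own pace and stop on an object; "grip_force" is the grip in N (left out, the last holds). Time passes only in rows, so rows that repeat a pose let the fingers close. It gives the time, the measured TCP pose, the force and the opening at its end, in the units of the state.
- ctrl.get_obs(): the state, without advancing time (a new reading comes with each control period).
- optics.get_image(name): name is "scene" or "top" or "wrist"; returns a dict with "image" (420x560x3 uint8, red, green, blue), "fx", "fy", "cx", "cy" (pixels), "k1" (the pictures are not rectified: a ray, as slopes to the right and down, at radius r is drawn at 1 + k1 r^2 times it, then the intrinsics apply), "cam_to_world" (4x4, takes a point from camera to world coordinates). Camera axes: x right, y up, looking along -z (the intrinsics and any distortion apply to the point x, -y, -z); pixel columns grow to the right and rows downward; lengths in mm; the calibration is good to about 2 mm. A picture is of the moment at which its call begins. There is no depth.
- ctrl.close_job(): hands the job in, once; it reports no verdict.
The state is a dict: "t": time; "q": joint angles; "qvel": joint speeds; "joint_torque": joint torques, N m; "ee_pos": TCP position; "ee_rot": TCP orientation; "ft_force": force on the tool from outside, world axes, zero at the start; "ft_torque": the same for the moment, N m; "grip_width": opening from 0.0 (shut) to 1.0 (fully open).
Only numpy, scipy, OpenCV 4.12 (cv2) and the standard library are available. Lean on these libraries where they do the work, as an engineer would, in place of code of your own. Each camera call takes 0.05 s, during which the arm holds its last target.

## Task

Load the warmer for the next run: pull its half-shut drawer open, take every tube cassette out of the dock (each is held by a lip in front and a keeper over its tongue, so raise its front end to tip it back over the lip, then draw it out) and seat each one in a cassette pocket of the drawer, and seat the small probe block from the bench in the small pocket, all fully down with their tongues in the slots. Only when all are in, push the drawer home until it clicks in at its detent. Do not shift or knock over the other things on the bench.

Things in the scene. Friction and masses are not known exactly. Their poses are not given: they have to be found in the camera images.
- cassette1_mid (a point): blue tube cassette, 160 g (up to four, identical; only those present are given). Point: centre of its foot in plan, 28 mm above its underside. z up, x towards its tongue. Foot 80 (x) x 44 (y) x 24 high. At the bottom of its +x end a tongue 16 long, 18 wide, 8 high. On the foot's middle a grip fin 12 thick (x), 30 wide (y), 24 to 56 mm above the underside
- cassette2_mid (a point): tube cassette as cassette 1. Pinch the fin across its 12 mm with the fingertips just clear of the foot's top
- cassette3_mid (a point): tube cassette as cassette 1
- cassette4_mid (a point): tube cassette as cassette 1
- probe_mid (a point): grey temperature-probe block, loose on the bench, 100 g, built like a cassette but smaller. Point: centre of its foot, 28 mm above the underside; z up, x towards its tongue. Foot 50 (x) x 34 (y) x 24; tongue at +x 11 long, 14 wide, 8 high; grip fin 12 thick (x), 24 wide (y), 24 to 56 mm above the underside
- dock: fixed white dock, four bays side by side. Origin at bench level under the bays' middle; x towards the tongue end (away from the robot at yaw 0). Bay centres at x 0, y -87, -29, 29, 87 mm; bay floor 10 mm up, 50 wide between 9 mm walls. Front lip: inner face x -42, 7 thick, 9 mm above the floor. Keeper bar over the tongue: from x 46.5, 12 to 19 mm above the floor; back wall from x 60.5
- bay1 (a point): floor centre of the dock's bay at y -87 mm, axes as the dock. The cassette lies x along dock x, centred within 3 mm. The lip stops it sliding out, the keeper lets the tongue rise only 4 mm. It comes free when its front (-x) end is raised by tipping it 10 to 14 degrees about the tongue's lower end (x +56 at the underside), then drawn along dock -x by 25 mm or more, then lifted
- pocket1 (a point): cassette pocket in the drawer (any cassette fits any of the three). Point: centre of its floor; x towards the tongue slot (into the warmer), z up. 84 (x) x 48 (y), 14 mm deep, square edges, tongue slot at +x 22 wide, 20 long: 2 mm of play a side. Seated, the cassette's underside is on the floor. Pockets lie 58 mm apart along y
- pocket2 (a point): as pocket 1, the next along +y
- pocket3 (a point): as pocket 1, the next along +y
- probe_pocket (a point): the small pocket next to pocket 3, for the probe block. Point: centre of its floor, same axes. 54 (x) x 38 (y), 14 mm deep, tongue slot at +x 18 wide and 13 long
- drawer (a joint): opening of the warmer's drawer in m: 0 home, 0.16 fully open (its stop); starts partly open; slides along the pockets' x, friction about 3 N. Near 8 mm a sprung detent resists (about 5 N more), then from 4 mm it draws the drawer home to its stop. The housing is a low white box 280 wide, 220 deep, 112 high; its mouth's top is 97 mm up, 11 mm over a seated cassette's fin, so one that sits proud is caught
- drawer_handle (a point): middle of the steel bar handle, 42 mm above the bench: bar 120 long (y), 14 thick (x), 16 high, 31 mm of finger room behind it. Axes as the pockets': push along x to shut, pull along -x to open. Front panel top 55 mm up, pocket edges 44 mm. The housing's front face lies (opening + 50 mm) from the handle along x; past an opening of 0.13 all of the pockets is clear of it
- reagent: clear bottle with a green cap, 60 dia x 110, bystander behind the dock; origin at the centre of its underside
- jar: amber jar, 50 dia x 70, bystander behind the dock; origin at the centre of its underside
- pipette: hand pipette lying on the bench, about 240 long, 26 high, bystander; origin at the centre of its underside
- marker: black marker pen, 120 long, lying near the robot, bystander; origin at the centre of its underside
- beaker: clear beaker, 70 dia x 90, bystander at the left; origin at the centre of its underside
- dish: flat round dish, 90 dia x 16, on top of the warmer, bystander; origin at the centre of its underside
- tipbox: blue tip box, 120 x 80 x 78 high, bystander at the right; origin at the centre of its underside

How it is judged:
By the outcome, as a careful person would: the job done as asked, in the order asked, and still so for the second after the job is handed in, with the robot touching nothing.
Of cassette1, cassette2, cassette3, cassette4 only 2 to 3 are there at a start; the rules pass over those that are not, and their reading is None.
At some moment in a run one of probe may be knocked a few centimetres aside while the robot is not near it.
Once in a run the grip may slacken for a moment while it holds something.
It also fails if it takes over 210 s, if anything falls off the work surface, if the arm or the gripper's body presses on something with over 40 N, if the wrist force passes 120 N, or if a joint passes its speed limit or range.

## Working session

There is one attempt and no reset: what is moved stays moved. The work goes in short steps, Python scripts to look and compute and a tool call to move; the robot and the scene stay as the last step left them, time stands still between calls to the robot, and variables do not carry over. Pictures are saved under pics/ and viewed, and the job is handed in when it is done.

Besides the shell and the picture viewer there is one more tool, called after "Call:" by a JSON object that holds its "op" and its "data", one argument or row to a line. move_arm: Moves the arm, as the interface text tells. Its arguments: {"type":"object","properties":{"series":{"type":"array","items":{"type":"object","properties":{"tx":{"type":"number"},"ty":{"type":"number"},"tz":{"type":"number"},"roll":{"type":"number"},"grip":{"type":"number"}}}},"grip_force":{"type":"number"}},"required":["series"]}

```bash
mkdir -p pics; ls
cat > h.py <<'E'
import numpy as np, cv2
from plant import ctrl, optics
def snap(name,fn):
    d=optics.get_image(name); cv2.imwrite('pics/'+fn+'.png',cv2.cvtColor(d['image'],cv2.COLOR_RGB2BGR))
    import pickle; pickle.dump(d,open('pics/'+fn+'.pkl','wb')); return d
def ray(d,u,v):
    x=(u-d['cx'])/d['fx']; y=(v-d['cy'])/d['fy']
    X,Y=x,y
    for _ in range(30):
        r2=X*X+Y*Y; X=x/(1+d['k1']*r2); Y=y/(1+d['k1']*r2)
    M=np.array(d['cam_to_world']); return M[:3,3],M[:3,:3]@np.array([X,-Y,-1])
def at(d,u,v,z):
    o,r=ray(d,u,v); return (o+r*(z-o[2])/r[2])
def proj(d,p):
    M=np.array(d['cam_to_world']); c=M[:3,:3].T@(np.array(p,float)-M[:3,3])
    X=c[0]/-c[2]; Y=-c[1]/-c[2]; s=1+d['k1']*(X*X+Y*Y)
    return np.array([X*s*d['fx']+d['cx'],Y*s*d['fy']+d['cy']])
def load(fn):
    import pickle; return pickle.load(open('pics/'+fn+'.pkl','rb'))
E
python3 - <<'E'
from h import *
o=ctrl.get_obs(); print(o)
for n in ['scene','top','wrist']:
    d=snap(n,n+'0'); print(n,d['fx'],d['cx'],d['cy'],d['k1'],np.round(d['cam_to_world'],3).tolist())
E
```

```text
pics
{'t': 0.0, 'q': array([-72.06693118,  21.99382126,   2.51093428,  91.6485918 ,
        -1.02595499,  66.53201114,  -2.85725305]), 'qvel': array([-0.05845893,  0.03118639,  0.06003734, -0.03935988, -0.01804619,
        0.02007712, -0.10263763]), 'joint_torque': array([-5.33380935e-04, -4.33458817e+01,  1.02438379e+00, -2.49514729e+01,
        1.06266353e-02,  1.15070320e-02,  6.98564833e-06]), 'ee_pos': array([259.18904218, 595.05972817, 229.86988144]), 'ee_rot': array([-90.00768085,   0.15175165,  66.4701556 ]), 'ft_force': array([ 0.08460316, -0.6009751 , -0.77107247]), 'ft_torque': array([-0.01826392, -0.04039553, -0.0021781 ]), 'grip_width': 1.0009723863253321}
scene 473.28124516697335 279.31008756494595 207.80742153987546 -0.16486507698552313 [[-0.439, -0.485, 0.756, 1558.145], [0.898, -0.245, 0.365, 539.222], [0.008, 0.839, 0.543, 876.935], [0.0, 0.0, 0.0, 1.0]]
top 454.67418517833306 285.33192013407927 215.24077946571802 0.001756415575216509 [[0.017, 0.982, -0.19, 227.735], [-1.0, 0.014, -0.017, -15.216], [-0.014, 0.19, 0.982, 1336.829], [0.0, 0.0, 0.0, 1.0]]
wrist 348.4945025621088 274.9542589970448 205.07270659245052 -0.08902658680383198 [[0.398, -0.868, -0.297, 183.146], [0.917, 0.376, 0.131, 629.474], [-0.002, -0.325, 0.946, 372.499], [0.0, 0.0, 0.0, 1.0]]
```

View pics/scene0.png

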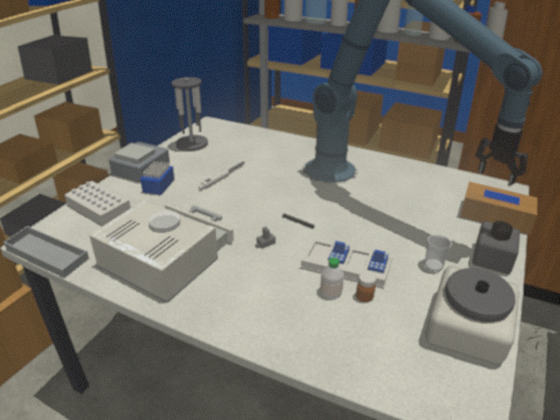

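View pics/top0.png

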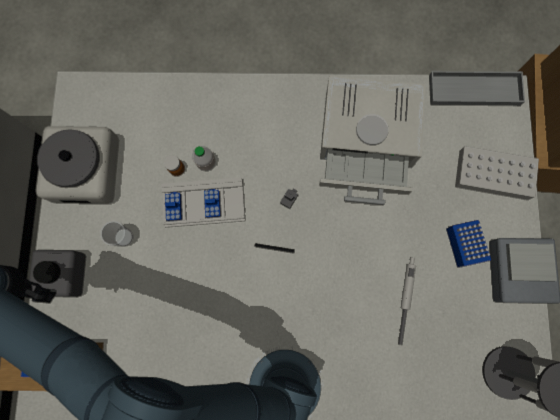

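View pics/wrist0.png

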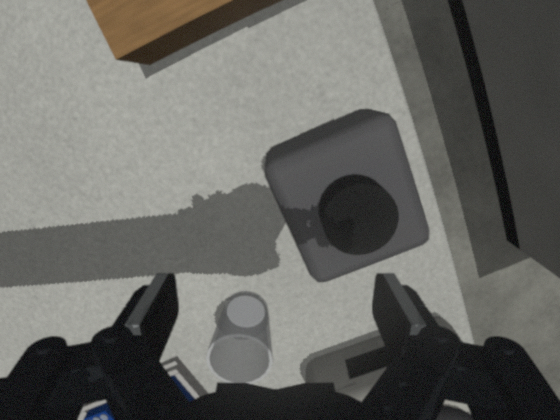

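Run:
```python
from h import *
im=cv2.imread('pics/top0.png')
a=cv2.resize(im[170:235,150:305],None,fx=5,fy=5,interpolation=cv2.INTER_CUBIC); cv2.imwrite('pics/t_dock.png',a)
b=cv2.resize(im[70:215,310:440],None,fx=4,fy=4,interpolation=cv2.INTER_CUBIC); cv2.imwrite('pics/t_war.png',b)
```

```text
(no output)
```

View pics/t_dock.png

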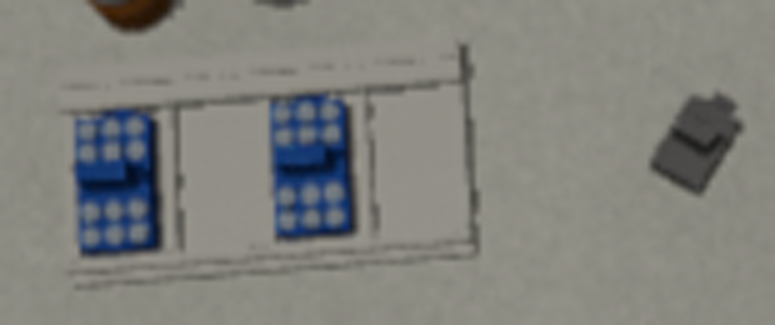

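View pics/t_war.png

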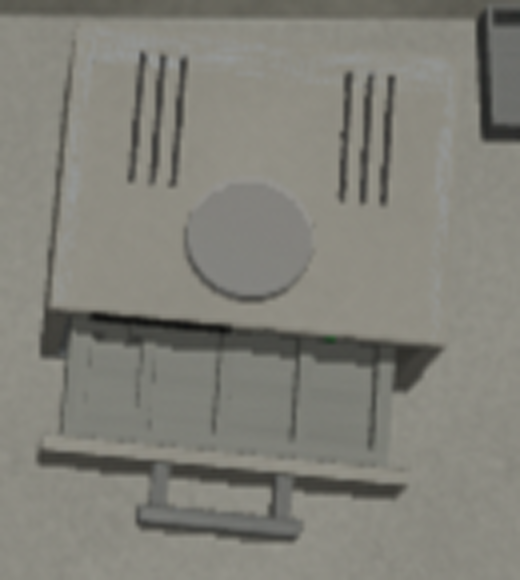

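Run:
```python
from h import *
d=load('top0')
def c(u,v,s,ou,ov): return ((u+.5)/s-.5+ou,(v+.5)/s-.5+ov)
def P(n,u,v,s,ou,ov,z): print(n,np.round(at(d,*c(u,v,s,ou,ov),z),1))
for n,u,v,z in [('cL1',77,118,34),('cL2',153,113,34),('cL3',158,250,34),('cL4',82,255,34),('cR1',272,100,34),('cR2',345,97,34),('cR3',353,235,34),('cR4',277,240,34),('dockBR',475,250,19),('dockBL',75,283,19),('dockTR',463,45,29),('probe',700,140,30),('prtong',725,100,8),('prfront',680,175,24)]: P(n,u,v,5,150,170,z)
for n,u,v,z in [('hL',138,512,50),('hR',300,525,50),('pL',40,440,55),('pR',407,477,55),('hsL',47,308,112),('hsR',440,345,112),('hsTL',75,25,112),('dish',248,240,128),('BL',68,430,44),('BR',385,460,44)]: P(n,u,v,4,310,70,z)
for n,u,v,z in [('bottlecap',200,152,110),('jar',176,160,70),('beaker',122,237,90),('marker',274,248,10),('pip',408,285,26),('tip',468,243,78)]: P(n,u,v,1,0,0,z)
im=cv2.imread('pics/scene0.png')
a=cv2.resize(im[215:310,190:400],None,fx=3.8,fy=3.8,interpolation=cv2.INTER_CUBIC); cv2.imwrite('pics/s_dock.png',a)
```

```text
cL1 [540.8 364.7  34. ]
cL2 [544.5 319.8  34. ]
cL3 [462.2 311.9  34. ]
cL4 [458.6 356.3  34. ]
cR1 [553.3 249.7  34. ]
cR2 [555.7 206.5  34. ]
cR3 [472.7 198.1  34. ]
cR4 [469.1 242.5  34. ]
dockBR [467.5 128.   19. ]
dockBL [444.4 363.6  19. ]
dockTR [589.8 138.2  29. ]
probe [533.3  -3.9  30. ]
prtong [563.3 -18.4   8. ]
prfront [513.3   7.7  24. ]
hL [ 530.6 -162.1   50. ]
hR [ 522.5 -278.9   50. ]
pL [582.3 -90.8  55. ]
pR [ 558.  -355.9   55. ]
hsL [663.  -92.1 112. ]
hsR [ 638.9 -367.1  112. ]
hsTL [ 879.3 -112.1  112. ]
dish [ 708.8 -231.7  128. ]
BL [ 593.2 -111.9   44. ]
BR [ 573.4 -343.2   44. ]
bottlecap [643.8 251.1 110. ]
jar [632.1 328.7  70. ]
beaker [400.7 460.1  90. ]
marker [385.7  39.8  10. ]
pip [ 283.9 -343.9   26. ]
tip [ 399.5 -500.4   78. ]
```

View pics/s_dock.png

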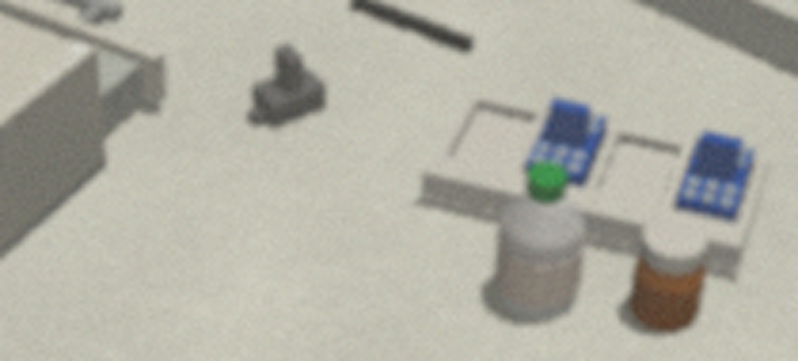

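```bash
cat >> h.py <<'E'
def go(x=None,y=None,z=None,yaw=None):
    o=ctrl.get_obs(); p=o['ee_pos']; y0=o['ee_rot'][2]; a=np.radians(y0)
    t=np.array([p[0] if x is None else x,p[1] if y is None else y,p[2] if z is None else z])-p
    tx=t[0]*np.cos(a)+t[1]*np.sin(a); tz=-t[0]*np.sin(a)+t[1]*np.cos(a); ty=-t[2]
    r=0 if yaw is None else -np.radians((yaw-y0+180)%360-180)
    print('t%.2f'%o['t'],'pos',np.round(p,1),'rot',np.round(o['ee_rot'],2),'F',np.round(o['ft_force'],1),'g %.1f'%(o['grip_width']*85.4))
    print('tx %.4f ty %.4f tz %.4f roll %.4f rows %.1f'%(tx/1e3,ty/1e3,tz/1e3,r,max(np.linalg.norm(t)/41.7,abs(np.degrees(r))/7.16)))
E
python3 -c "
from h import *
go(490,275,260,95.6)"
```

```text
t0.15 pos [259.3 595.2 230.2] rot [-90.01   0.12  66.47] F [ 0.3 -0.2 -0.4] g 85.2
tx -0.2015 ty -0.0298 tz -0.3394 roll -0.5084 rows 9.5
```

Call:
{"op": "move_arm", "data": {
  "series": [
    {"tx": -0.2015, "ty": -0.03, "tz": -0.339, "roll": -0.508},
    {"tx": -0.2015, "ty": -0.03, "tz": -0.339, "roll": -0.508},
    {"tx": -0.2015, "ty": -0.03, "tz": -0.339, "roll": -0.508},
    {"tx": -0.2015, "ty": -0.03, "tz": -0.339, "roll": -0.508},
    {"tx": -0.2015, "ty": -0.03, "tz": -0.339, "roll": -0.508},
    {"tx": -0.2015, "ty": -0.03, "tz": -0.339, "roll": -0.508},
    {"tx": -0.2015, "ty": -0.03, "tz": -0.339, "roll": -0.508},
    {"tx": -0.2015, "ty": -0.03, "tz": -0.339, "roll": -0.508},
    {"tx": -0.2015, "ty": -0.03, "tz": -0.339, "roll": -0.508},
    {"tx": -0.2015, "ty": -0.03, "tz": -0.339, "roll": -0.508}
  ]
}}

```text
invalid input at $.series[0]: expected keys tx, ty, tz, roll, grip
```

Call:
{"op": "move_arm", "data": {
  "series": [
    {"tx": 0},
    {"tx": 0},
    {"tx": 0}
  ]
}}

```text
invalid input at $.series[0]: expected keys tx, ty, tz, roll, grip
```

```bash
python3 -c "
from h import *
snap('wrist','w1'); go(490,275,260,95.6)
im=cv2.imread('pics/w1.png');cv2.imwrite('pics/w1b.png',cv2.resize(im,(784,588)))"
```

```text
t0.20 pos [259.3 595.4 230.4] rot [-9.001e+01  9.000e-02  6.647e+01] F [-0.7  0.5  0.3] g 85.2
tx -0.2016 ty -0.0296 tz -0.3394 roll -0.5085 rows 9.5
```

View pics/w1b.png

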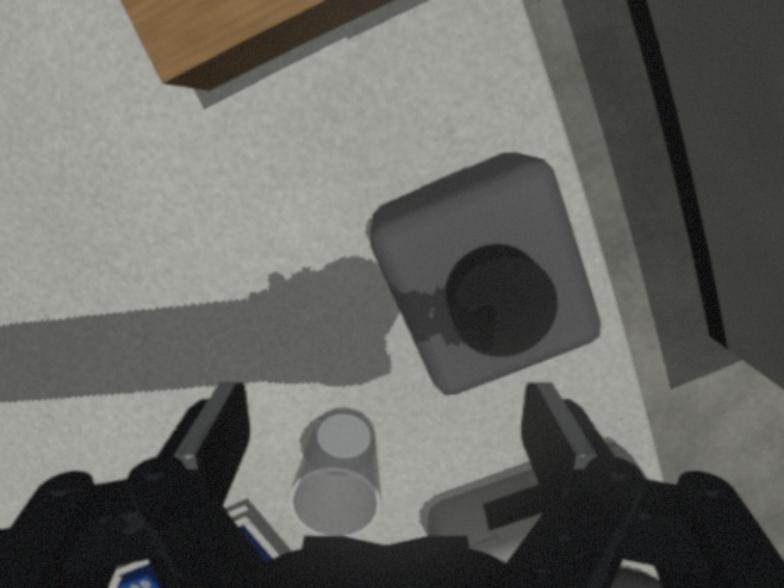

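Call:
{"op": "move_arm", "data": {
  "series": [
    {"tx": -0.2015, "ty": -0.03, "tz": -0.339, "roll": -0.508, "grip": 0.085},
    {"tx": -0.2015, "ty": -0.03, "tz": -0.339, "roll": -0.508, "grip": 0.085},
    {"tx": -0.2015, "ty": -0.03, "tz": -0.339, "roll": -0.508, "grip": 0.085},
    {"tx": -0.2015, "ty": -0.03, "tz": -0.339, "roll": -0.508, "grip": 0.085},
    {"tx": -0.2015, "ty": -0.03, "tz": -0.339, "roll": -0.508, "grip": 0.085},
    {"tx": -0.2015, "ty": -0.03, "tz": -0.339, "roll": -0.508, "grip": 0.085},
    {"tx": -0.2015, "ty": -0.03, "tz": -0.339, "roll": -0.508, "grip": 0.085},
    {"tx": -0.2015, "ty": -0.03, "tz": -0.339, "roll": -0.508, "grip": 0.085},
    {"tx": -0.2015, "ty": -0.03, "tz": -0.339, "roll": -0.508, "grip": 0.085},
    {"tx": -0.2015, "ty": -0.03, "tz": -0.339, "roll": -0.508, "grip": 0.085}
  ]
}}

```text
t: 1.03
ee_pos: [493.4, 269.5, 261.8]
ee_rot: [-90.1, 0.1, 95.1]
ft_force: [0.8, -0.6, -0.8]
grip_width: 0.995
```

Call:
{"op": "move_arm", "data": {
  "series": [
    {"tx": 0, "ty": 0, "tz": 0, "roll": 0, "grip": 0.085},
    {"tx": 0, "ty": 0, "tz": 0, "roll": 0, "grip": 0.085},
    {"tx": 0, "ty": 0, "tz": 0, "roll": 0, "grip": 0.085}
  ]
}}

```text
t: 1.28
ee_pos: [489.1, 276.7, 261.0]
ee_rot: [-89.9, -0.0, 95.6]
ft_force: [-0.5, 0.4, -0.5]
grip_width: 1.0
```

```bash
python3 -c "
from h import *
snap('wrist','w1'); go(490,275,260,95.6)
im=cv2.imread('pics/w1.png');cv2.imwrite('pics/w1b.png',cv2.resize(im,(784,588)))"
```

```text
t1.33 pos [488.7 277.5 260.9] rot [-8.994e+01 -4.000e-02  9.573e+01] F [-0.5  0.4  0.1] g 85.0
tx -0.0026 ty 0.0009 tz -0.0011 roll 0.0022 rows 0.1
```

View pics/w1b.png

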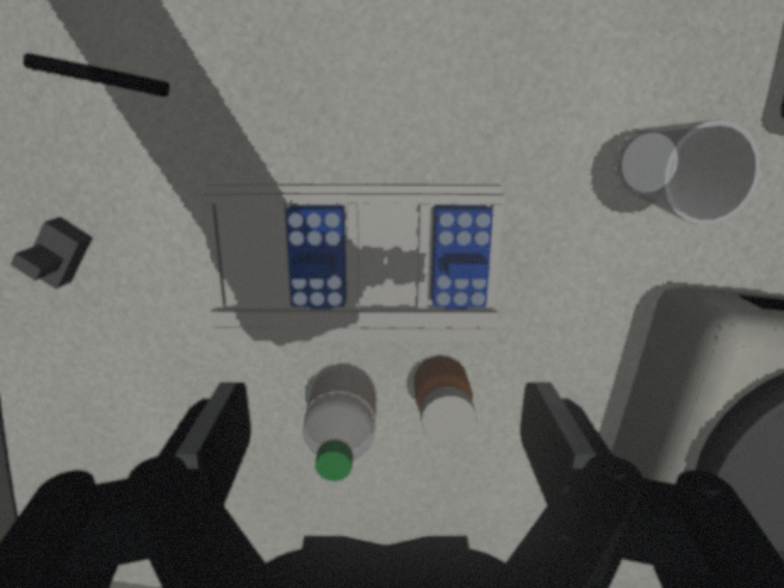

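Run:
```python
from h import *
im=cv2.imread('pics/w1.png')
cv2.imwrite('pics/w1c.png',cv2.resize(im[125:240,195:355],None,fx=5,fy=5,interpolation=cv2.INTER_CUBIC))
cv2.imwrite('pics/w1d.png',cv2.resize(im[145:215,0:80],None,fx=8,fy=8,interpolation=cv2.INTER_CUBIC))
```

```text
(no output)
```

View pics/w1c.png

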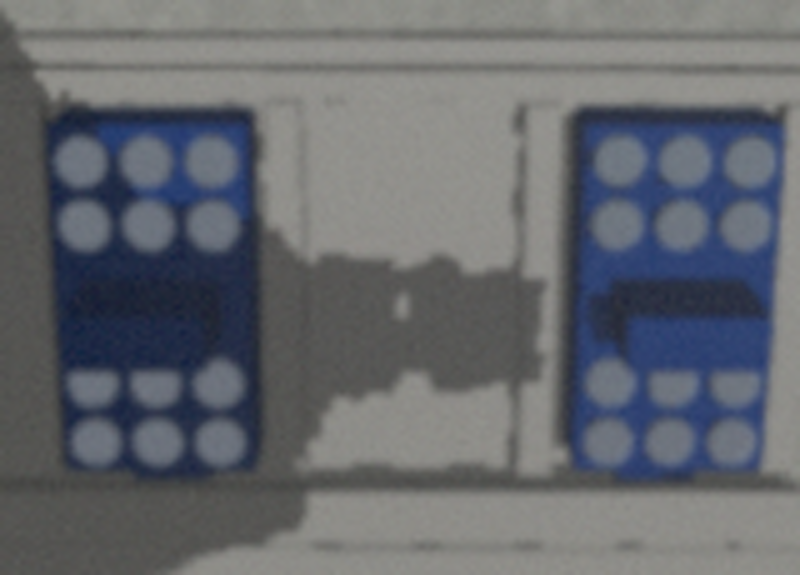

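View pics/w1d.png

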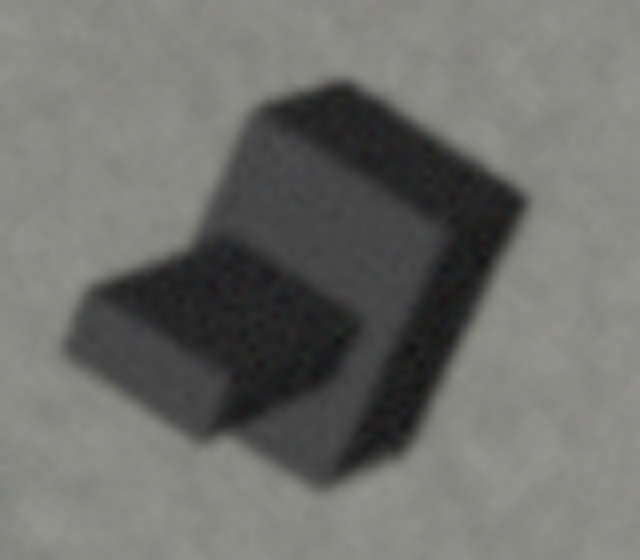

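Run:
```python
from h import *
d=load('w1')
def c(u,v,s,ou,ov): return ((u+.5)/s-.5+ou,(v+.5)/s-.5+ov)
def A(pts,s,ou,ov,z): return np.array([at(d,*c(u,v,s,ou,ov),z)[:2] for u,v in pts])
R=A([(582,122),(783,122),(762,468),(572,465)],5,195,125,34); L=A([(55,122),(252,122),(256,465),(68,465)],5,195,125,34)
for n,X in (('L',L),('R',R)):
    print(n,X.round(1).tolist(),X.mean(0).round(1)); e=(X[2]+X[3]-X[0]-X[1])/2; print('len',np.linalg.norm(e),'yaw',np.degrees(np.arctan2(e[1],e[0])))
F=A([(628,318),(768,318),(762,372),(630,372)],5,195,125,66); print('finR',F.round(1).tolist(),F.mean(0))
print('lip',A([(0,35),(795,35)],5,195,125,19),A([(0,67),(795,67)],5,195,125,19))
P=A([(95,292),(228,378),(203,440),(68,348)],8,0,145,56);print('probe fin',P.round(1).tolist(),P.mean(0))
Q=A([(258,108),(443,222),(325,487)],8,0,145,24);print('probe foot',Q.round(1).tolist(),(Q[0]+Q[2])/2)
d=load('top0')
```

```text
L [[476.6, 201.9], [472.6, 243.8], [550.5, 250.4], [554.8, 207.7]] [513.6 226. ]
len 78.28534591898736 yaw 4.56257966088233
R [[465.6, 313.8], [461.1, 356.7], [539.9, 365.2], [543.4, 321.8]] [502.5 339.4]
len 78.69773441815079 yaw 6.022704255600704
finR [[499.0, 324.4], [496.1, 352.7], [507.6, 353.4], [510.3, 326.4]] [503.2144324  339.20919749]
lip [[461.35787238 186.23926934]
 [444.06506897 359.77484651]] [[468.37604349 186.47136001]
 [450.99323766 360.92570051]]
probe fin [[525.7, -7.6], [536.3, 11.0], [545.7, 5.9], [534.2, -13.0]] [535.4676084   -0.95034273]
probe foot [[506.4, -2.8], [521.0, 24.5], [564.1, 1.0]] [535.25996704  -0.9258812 ]
```

```bash
python3 -c "
from h import *
go(520,-225,260,-5)"
```

```text
t1.33 pos [488.7 277.5 260.9] rot [-8.994e+01 -4.000e-02  9.573e+01] F [-0.5  0.4  0.1] g 85.0
tx -0.5031 ty 0.0009 tz 0.0190 roll 1.7580 rows 14.1
```

Call:
{"op": "move_arm", "data": {
  "series": [
    {"tx": -0.36, "ty": 0, "tz": 0.014, "roll": 1.24, "grip": 0.085},
    {"tx": -0.36, "ty": 0, "tz": 0.014, "roll": 1.24, "grip": 0.085},
    {"tx": -0.36, "ty": 0, "tz": 0.014, "roll": 1.24, "grip": 0.085},
    {"tx": -0.36, "ty": 0, "tz": 0.014, "roll": 1.24, "grip": 0.085},
    {"tx": -0.36, "ty": 0, "tz": 0.014, "roll": 1.24, "grip": 0.085},
    {"tx": -0.36, "ty": 0, "tz": 0.014, "roll": 1.24, "grip": 0.085},
    {"tx": -0.36, "ty": 0, "tz": 0.014, "roll": 1.24, "grip": 0.085},
    {"tx": -0.36, "ty": 0, "tz": 0.014, "roll": 1.24, "grip": 0.085},
    {"tx": -0.36, "ty": 0, "tz": 0.014, "roll": 1.24, "grip": 0.085},
    {"tx": -0.36, "ty": 0, "tz": 0.014, "roll": 1.24, "grip": 0.085}
  ]
}}

```text
t: 2.17
ee_pos: [510.4, -90.5, 261.7]
ee_rot: [-90.2, 0.0, 23.7]
ft_force: [-0.6, -0.2, 0.3]
grip_width: 0.993
```

```bash
python3 -c "
from h import *
go(520,-225,260,-5)"
```

```text
t2.17 pos [510.4 -90.5 261.7] rot [-9.02e+01  4.00e-02  2.37e+01] F [-0.6 -0.2  0.3] g 84.8
tx -0.0453 ty 0.0017 tz -0.1270 roll 0.5010 rows 4.0
```

Call:
{"op": "move_arm", "data": {
  "series": [
    {"tx": -0.045, "ty": 0, "tz": -0.13, "roll": 0.5, "grip": 0.05},
    {"tx": -0.045, "ty": 0, "tz": -0.13, "roll": 0.5, "grip": 0.05},
    {"tx": -0.045, "ty": 0, "tz": -0.13, "roll": 0.5, "grip": 0.05},
    {"tx": -0.045, "ty": 0, "tz": -0.13, "roll": 0.5, "grip": 0.05},
    {"tx": -0.045, "ty": 0, "tz": -0.13, "roll": 0.5, "grip": 0.05},
    {"tx": -0.045, "ty": 0, "tz": -0.13, "roll": 0.5, "grip": 0.05},
    {"tx": -0.045, "ty": 0, "tz": -0.13, "roll": 0.5, "grip": 0.05}
  ]
}}

```text
t: 2.75
ee_pos: [524.7, -217.4, 260.7]
ee_rot: [-89.9, 0.1, -3.8]
ft_force: [0.7, 0.1, -0.2]
grip_width: 0.583
```

```bash
python3 -c "
from h import *
snap('wrist','w2'); go(520,-225,260,-5)
im=cv2.imread('pics/w2.png');cv2.imwrite('pics/w2b.png',cv2.resize(im,(784,588)))"
```

```text
t2.80 pos [ 524.8 -217.2  260.7] rot [-8.99e+01  5.00e-02 -3.73e+00] F [ 0.2 -0.1 -0.6] g 50.1
tx -0.0043 ty 0.0007 tz -0.0081 roll 0.0221 rows 0.2
```

View pics/w2b.png

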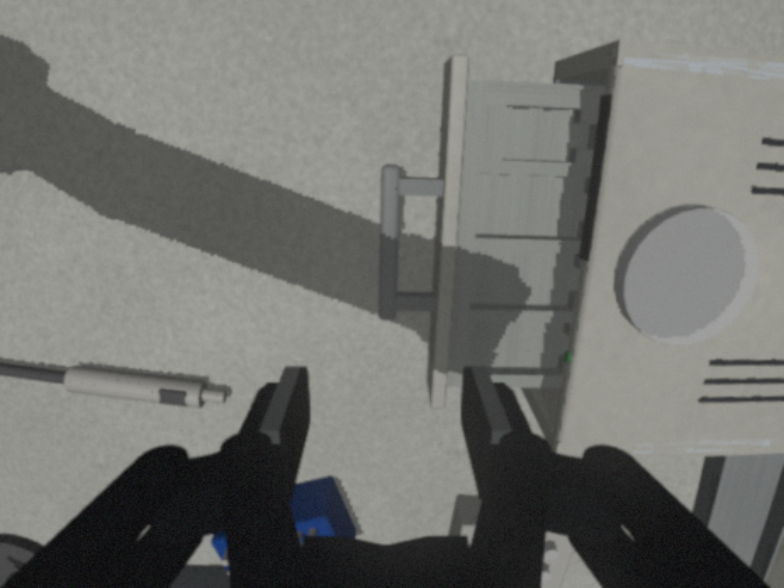

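Run:
```python
from h import *
d=load('w2')
f=lambda u,v,z: at(d,(u+.5)/1.4-.5,(v+.5)/1.4-.5,z)[:2].round(1)
a,b=f(391,167,50),f(386,317,50); print(a,b,(a+b)/2, np.degrees(np.arctan2((b-a)[0],-(b-a)[1])))
a,b=f(619,65,112),f(560,440,112); print(a,b,(a+b)/2, np.degrees(np.arctan2((b-a)[0],-(b-a)[1])))
a,b=f(461,56,55),f(439,405,55); print('panel',a,b,(a+b)/2, np.degrees(np.arctan2((b-a)[0],-(b-a)[1])))
```

```text
[ 532.7 -164.1] [ 521.9 -278.4] [ 527.3  -221.25] -5.397748776480431
[ 664.9 -108.4] [ 642.9 -357.2] [ 653.9 -232.8] -5.053204276854555
panel [583.4 -93.8] [ 560.8 -357.7] [ 572.1  -225.75] -4.894781861310799
```

```bash
python3 -c "
from h import *
go(525.5,-221,80,-5)"
```

```text
t2.80 pos [ 524.8 -217.2  260.7] rot [-8.99e+01  5.00e-02 -3.73e+00] F [ 0.2 -0.1 -0.6] g 50.1
tx 0.0010 ty 0.1807 tz -0.0037 roll 0.0221 rows 4.3
```

Call:
{"op": "move_arm", "data": {
  "series": [
    {"tx": 0.001, "ty": 0.18, "tz": -0.0037, "roll": 0.022, "grip": 0.034},
    {"tx": 0.001, "ty": 0.18, "tz": -0.0037, "roll": 0.022, "grip": 0.034},
    {"tx": 0.001, "ty": 0.18, "tz": -0.0037, "roll": 0.022, "grip": 0.034},
    {"tx": 0.001, "ty": 0.18, "tz": -0.0037, "roll": 0.022, "grip": 0.034},
    {"tx": 0.001, "ty": 0.18, "tz": -0.0037, "roll": 0.022, "grip": 0.034},
    {"tx": 0.001, "ty": 0.18, "tz": -0.0037, "roll": 0.022, "grip": 0.034},
    {"tx": 0.001, "ty": 0.18, "tz": -0.0037, "roll": 0.022, "grip": 0.034},
    {"tx": 0.001, "ty": 0.18, "tz": -0.0037, "roll": 0.022, "grip": 0.034}
  ]
}}

```text
t: 3.47
ee_pos: [527.2, -224.8, 84.0]
ee_rot: [-90.0, -0.3, -5.3]
ft_force: [0.5, 0.7, 0.9]
grip_width: 0.396
```

```bash
python3 -c "
from h import *
snap('wrist','w3'); go(525.5,-221,25,-5)
im=cv2.imread('pics/w3.png');cv2.imwrite('pics/w3b.png',cv2.resize(im,(784,588)))"
```

```text
t3.52 pos [ 527.4 -225.2   84.4] rot [-90.04  -0.34  -5.34] F [ 0.1 -1.2  0.7] g 33.9
tx -0.0023 ty 0.0594 tz 0.0040 roll -0.0058 rows 1.4
```

View pics/w3b.png

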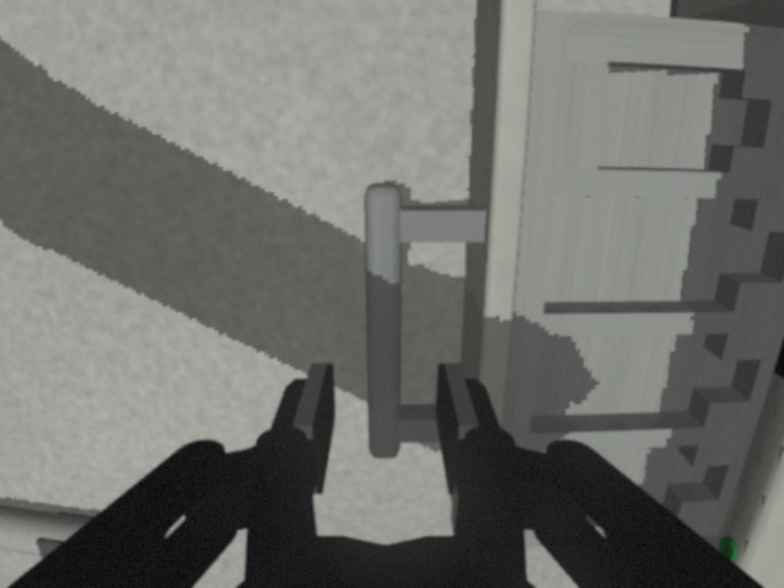

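Call:
{"op": "move_arm", "data": {
  "series": [
    {"tx": -0.001, "ty": 0.02, "tz": 0.003, "roll": 0, "grip": 0.034},
    {"tx": -0.001, "ty": 0.04, "tz": 0.003, "roll": 0, "grip": 0.034},
    {"tx": -0.001, "ty": 0.059, "tz": 0.003, "roll": 0, "grip": 0.034},
    {"tx": -0.001, "ty": 0.059, "tz": 0.003, "roll": 0, "grip": 0.034},
    {"tx": -0.001, "ty": 0.059, "tz": 0.003, "roll": 0, "grip": 0.0},
    {"tx": -0.001, "ty": 0.059, "tz": 0.003, "roll": 0, "grip": 0.0},
    {"tx": -0.001, "ty": 0.059, "tz": 0.003, "roll": 0, "grip": 0.0},
    {"tx": -0.001, "ty": 0.059, "tz": 0.003, "roll": 0, "grip": 0.0}
  ],
  "grip_force": 40
}}

```text
t: 4.18
ee_pos: [526.3, -222.2, 24.6]
ee_rot: [-90.0, -0.3, -5.3]
ft_force: [0.9, 0.8, 5.1]
grip_width: 0.155
```

Call:
{"op": "move_arm", "data": {
  "series": [
    {"tx": -0.008, "ty": 0, "tz": 0, "roll": 0, "grip": 0.0},
    {"tx": -0.017, "ty": 0, "tz": 0, "roll": 0, "grip": 0.0},
    {"tx": -0.026, "ty": 0, "tz": 0, "roll": 0, "grip": 0.0},
    {"tx": -0.035, "ty": 0, "tz": 0, "roll": 0, "grip": 0.0},
    {"tx": -0.044, "ty": 0, "tz": 0, "roll": 0, "grip": 0.0},
    {"tx": -0.053, "ty": 0, "tz": 0, "roll": 0, "grip": 0.0},
    {"tx": -0.062, "ty": 0, "tz": 0, "roll": 0, "grip": 0.0},
    {"tx": -0.071, "ty": 0, "tz": 0, "roll": 0, "grip": 0.0},
    {"tx": -0.075, "ty": 0, "tz": 0, "roll": 0, "grip": 0.0},
    {"tx": -0.075, "ty": 0, "tz": 0, "roll": 0, "grip": 0.0}
  ]
}}

```text
t: 5.02
ee_pos: [450.0, -215.4, 24.5]
ee_rot: [-90.0, -0.2, -5.4]
ft_force: [-1.4, 0.2, 12.4]
grip_width: 0.153
```

Call:
{"op": "move_arm", "data": {
  "series": [
    {"tx": -0.004, "ty": 0, "tz": 0, "roll": 0, "grip": 0.0},
    {"tx": -0.008, "ty": 0, "tz": 0, "roll": 0, "grip": 0.0},
    {"tx": -0.01, "ty": 0, "tz": 0, "roll": 0, "grip": 0.0},
    {"tx": -0.01, "ty": 0, "tz": 0, "roll": 0, "grip": 0.0},
    {"tx": -0.01, "ty": 0, "tz": 0, "roll": 0, "grip": 0.0}
  ]
}}

```text
t: 5.43
ee_pos: [442.9, -214.7, 24.5]
ee_rot: [-90.1, -0.4, -5.4]
ft_force: [3.6, -0.9, 6.2]
grip_width: 0.153
```

Call:
{"op": "move_arm", "data": {
  "series": [
    {"tx": -0.003, "ty": 0, "tz": 0, "roll": 0, "grip": 0.0},
    {"tx": -0.006, "ty": 0, "tz": 0, "roll": 0, "grip": 0.0},
    {"tx": -0.006, "ty": 0, "tz": 0, "roll": 0, "grip": 0.0},
    {"tx": -0.006, "ty": 0, "tz": 0, "roll": 0, "grip": 0.0}
  ]
}}

```text
t: 5.77
ee_pos: [442.9, -214.9, 24.6]
ee_rot: [-90.3, -1.1, -5.3]
ft_force: [17.0, -3.3, -10.7]
grip_width: 0.156
```

Call:
{"op": "move_arm", "data": {
  "series": [
    {"tx": 0.006, "ty": 0, "tz": 0, "roll": 0, "grip": 0.034},
    {"tx": 0.006, "ty": 0, "tz": 0, "roll": 0, "grip": 0.034},
    {"tx": 0.006, "ty": 0, "tz": 0, "roll": 0, "grip": 0.034},
    {"tx": 0.006, "ty": -0.03, "tz": 0, "roll": 0, "grip": 0.034},
    {"tx": 0.006, "ty": -0.07, "tz": 0, "roll": 0, "grip": 0.034},
    {"tx": 0.006, "ty": -0.11, "tz": 0, "roll": 0, "grip": 0.06},
    {"tx": 0.006, "ty": -0.15, "tz": 0, "roll": 0, "grip": 0.06},
    {"tx": 0.006, "ty": -0.19, "tz": 0, "roll": 0, "grip": 0.06},
    {"tx": 0.006, "ty": -0.2, "tz": 0, "roll": 0, "grip": 0.06},
    {"tx": 0.006, "ty": -0.2, "tz": 0, "roll": 0, "grip": 0.06}
  ]
}}

```text
t: 6.6
ee_pos: [440.2, -214.5, 225.2]
ee_rot: [-89.9, -0.3, -5.4]
ft_force: [-0.1, 0.6, -1.0]
grip_width: 0.701
```

```bash
python3 -c "
from h import *
snap('wrist','w4'); go(502.9,339.2,230,95.6)
im=cv2.imread('pics/w4.png');cv2.imwrite('pics/w4b.png',cv2.resize(im,(784,588)))"
```

```text
t6.65 pos [ 438.7 -213.6  222.7] rot [-8.991e+01 -8.000e-02 -5.430e+00] F [ 1.  -1.1 -1.5] g 59.8
tx 0.0116 ty -0.0073 tz 0.5564 roll -1.7632 rows 14.1
```

View pics/w4b.png

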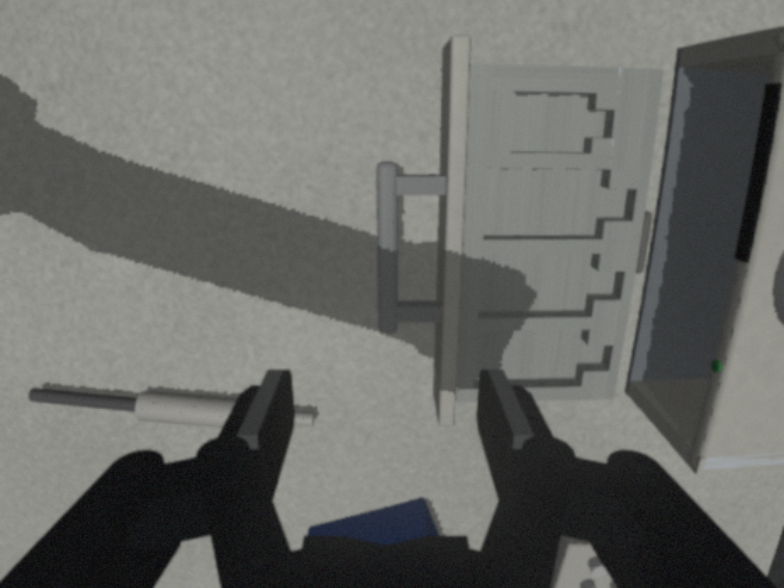

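Run:
```python
from h import *
im=cv2.imread('pics/w4.png')
g=cv2.createCLAHE(4,(4,4))
a=cv2.resize(im[40:300,320:470],None,fx=4,fy=4,interpolation=cv2.INTER_CUBIC)
l=cv2.cvtColor(a,cv2.COLOR_BGR2LAB); l[:,:,0]=g.apply(l[:,:,0]); a=cv2.cvtColor(l,cv2.COLOR_LAB2BGR)
cv2.imwrite('pics/w4c1.png',a[:600]); cv2.imwrite('pics/w4c2.png',a[440:])
```

```text
(no output)
```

View pics/w4c1.png

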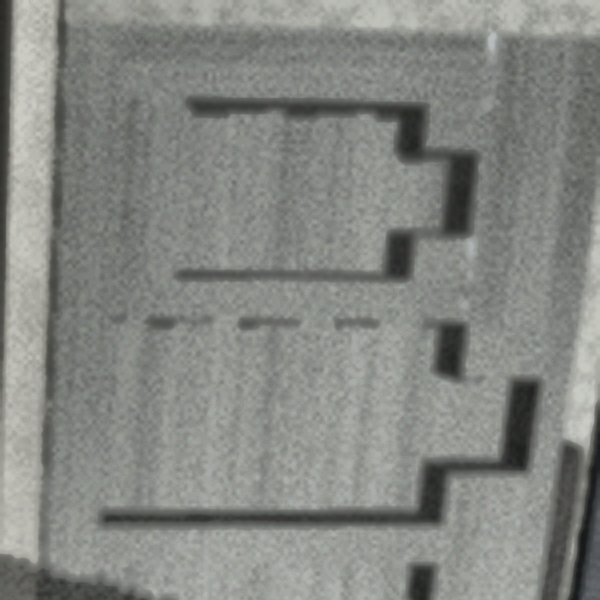

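View pics/w4c2.png

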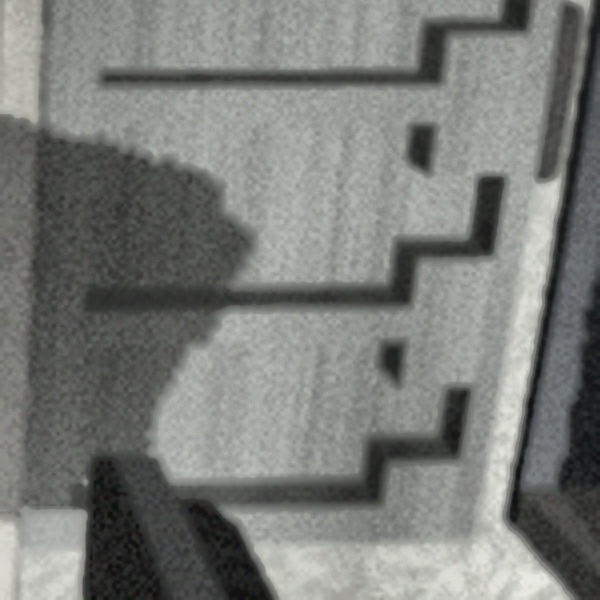

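Run:
```python
from h import *
d=load('w4')
def w(u,v,z=44): return at(d,(u+.5)/4-.5+320,(v+.5)/4-.5+40,z)[:2]
pk={'p3':[(42,-24,441,524),(62,-11,527,470),(62,11,540,380),(42,24,467,323)],
'p2':[(42,-24,410,745),(62,-11,492,693),(62,11,505,617),(42,24,437,565)],
'p1':[(42,-24,380,940),(62,-11,457,897),(62,11,471,828),(42,24,406,780)],
'pr':[(27,-19,410,280),(40,-9,468,238),(40,9,477,153),(27,19,427,103)]}
c={}
for k,L in pk.items():
    W=np.array([w(u,v) for _,_,u,v in L]); M=np.array([l[:2] for l in L],float)
    wc,mc=W.mean(0),M.mean(0); a=W-wc;b=M-mc
    yaw=np.arctan2((b[:,0]*a[:,1]-b[:,1]*a[:,0]).sum(),(a*b).sum())
    R=lambda t:np.array([[np.cos(t),-np.sin(t)],[np.sin(t),np.cos(t)]])
    t=np.radians(-5.1); c[k]=wc-R(t)@mc
    print(k,c[k].round(1),np.degrees(yaw).round(1),(W-(R(t)@(M).T).T-c[k]).round(1).tolist())
print(c['p3']-c['p2'],c['p2']-c['p1'],c['pr']-c['p3'], 'yaw',np.degrees(np.arctan2(-(c['p3']-c['p1'])[0],(c['p3']-c['p1'])[1])))
f=lambda u,v,z: at(d,(u+.5)/1.4-.5,(v+.5)/1.4-.5,z)[:2].round(1)
a,b=f(389,164,50),f(386,331,50); print('handle',a,b,(a+b)/2)
```

```text
p3 [ 552.6 -192.5] -5.1 [[-0.0, -0.1], [-0.1, 0.3], [-0.1, -0.1], [0.2, -0.1]]
p2 [ 547.4 -250.3] -5.4 [[-0.0, 0.1], [-0.3, 1.1], [-0.1, -0.8], [0.4, -0.4]]
p1 [ 542.1 -307.5] -6.2 [[0.0, 0.8], [-0.5, 0.5], [0.0, -1.2], [0.4, -0.2]]
pr [ 557.4 -140. ] -5.1 [[0.2, -0.3], [-0.1, -0.6], [-0.1, 0.2], [0.1, 0.6]]
[ 5.22938022 57.77636052] [ 5.26614197 57.28663102] [ 4.80257553 52.46952513] yaw -5.211837452697057
handle [ 449.7 -156.6] [ 437.1 -271.8] [ 443.4 -214.2]
```

```bash
python3 -c "
from h import *
go(513.2,225.4,200,95.6)"
```

```text
t6.65 pos [ 438.7 -213.6  222.7] rot [-8.991e+01 -8.000e-02 -5.430e+00] F [ 1.  -1.1 -1.5] g 59.8
tx 0.0327 ty 0.0227 tz 0.4441 roll -1.7632 rows 14.1
```

Call:
{"op": "move_arm", "data": {
  "series": [
    {"tx": 0.022, "ty": 0, "tz": 0.3, "roll": -1.24, "grip": 0.06},
    {"tx": 0.022, "ty": 0, "tz": 0.3, "roll": -1.24, "grip": 0.06},
    {"tx": 0.022, "ty": 0, "tz": 0.3, "roll": -1.24, "grip": 0.06},
    {"tx": 0.022, "ty": 0, "tz": 0.3, "roll": -1.24, "grip": 0.06},
    {"tx": 0.022, "ty": 0, "tz": 0.3, "roll": -1.24, "grip": 0.06},
    {"tx": 0.022, "ty": 0, "tz": 0.3, "roll": -1.24, "grip": 0.06},
    {"tx": 0.022, "ty": 0, "tz": 0.3, "roll": -1.24, "grip": 0.06},
    {"tx": 0.022, "ty": 0, "tz": 0.3, "roll": -1.24, "grip": 0.06},
    {"tx": 0.022, "ty": 0, "tz": 0.3, "roll": -1.24, "grip": 0.06},
    {"tx": 0.022, "ty": 0, "tz": 0.3, "roll": -1.24, "grip": 0.06}
  ]
}}

```text
t: 7.48
ee_pos: [486.3, 84.1, 218.4]
ee_rot: [-89.7, 0.3, 66.2]
ft_force: [-0.3, -0.1, -0.6]
grip_width: 0.705
```

```bash
python3 -c "
from h import *
go(513.2,225.4,140,95.6)"
```

```text
t7.48 pos [486.3  84.1 218.4] rot [-89.66   0.34  66.22] F [-0.3 -0.1 -0.6] g 60.2
tx 0.1402 ty 0.0784 tz 0.0324 roll -0.5128 rows 4.1
```

Call:
{"op": "move_arm", "data": {
  "series": [
    {"tx": 0.14, "ty": 0.078, "tz": 0.033, "roll": -0.52, "grip": 0.05},
    {"tx": 0.14, "ty": 0.078, "tz": 0.033, "roll": -0.52, "grip": 0.05},
    {"tx": 0.14, "ty": 0.078, "tz": 0.033, "roll": -0.52, "grip": 0.05},
    {"tx": 0.14, "ty": 0.078, "tz": 0.033, "roll": -0.52, "grip": 0.05},
    {"tx": 0.14, "ty": 0.078, "tz": 0.033, "roll": -0.52, "grip": 0.05},
    {"tx": 0.14, "ty": 0.078, "tz": 0.033, "roll": -0.52, "grip": 0.05},
    {"tx": 0.14, "ty": 0.078, "tz": 0.033, "roll": -0.52, "grip": 0.05},
    {"tx": 0.14, "ty": 0.078, "tz": 0.033, "roll": -0.52, "grip": 0.05}
  ]
}}

```text
t: 8.15
ee_pos: [516.4, 221.4, 143.2]
ee_rot: [-89.9, 0.1, 95.2]
ft_force: [0.6, -0.7, -0.0]
grip_width: 0.586
```

```bash
python3 -c "
from h import *
snap('wrist','w5'); go(513.2,225.4,80,95.6)
im=cv2.imread('pics/w5.png');cv2.imwrite('pics/w5b.png',cv2.resize(im,(784,588)))"
```

```text
t8.20 pos [516.9 221.6 143.9] rot [-8.994e+01  7.000e-02  9.522e+01] F [-0.1 -0.4  0.4] g 49.9
tx 0.0041 ty 0.0639 tz 0.0034 roll -0.0067 rows 1.5
```

View pics/w5b.png

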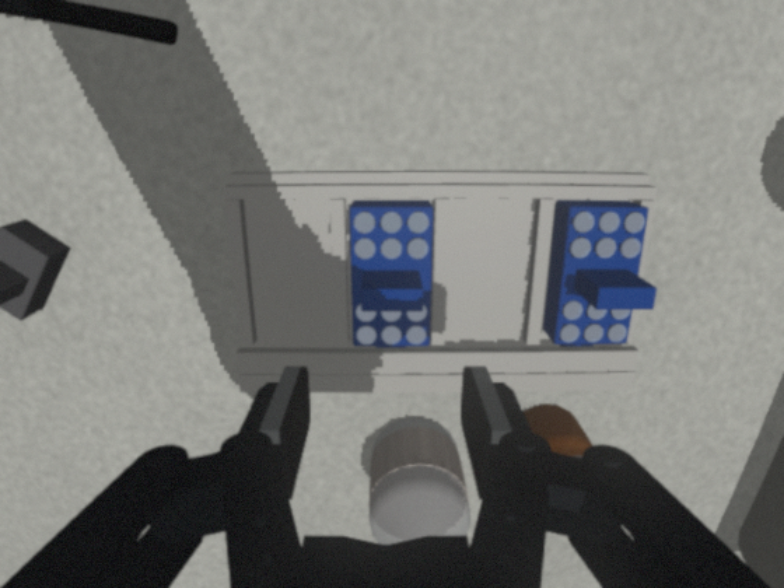

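Run:
```python
from h import *
d=load('w5')
f=lambda u,v,z: at(d,(u+.5)/1.4-.5,(v+.5)/1.4-.5,z)[:2]
for L in ([(350,208),(432,208),(431,346),(354,346)],[(565,208),(646,208),(627,343),(557,343)]):
    X=np.array([f(u,v,34) for u,v in L]); print(X.round(1).tolist(),X.mean(0))
X=np.array([f(u,v,66) for u,v in [(363,284+2),(422,286),(426,302),(360,305)]]);print(X.round(1).tolist(),X.mean(0))
X=np.array([f(u,v,66) for u,v in [(596,286),(650,286),(655,306),(598,307)]]);print(X.round(1).tolist(),X.mean(0))
im=cv2.imread('pics/w5.png')
cv2.imwrite('pics/w5c.png',cv2.resize(im[115:275,240:480],None,fx=3.3,fy=3.3,interpolation=cv2.INTER_CUBIC))
```

```text
[[477.8, 200.0], [473.8, 242.3], [552.1, 251.5], [556.2, 207.8]] [514.96436972 225.39276983]
[[466.9, 311.9], [462.1, 356.0], [540.3, 365.4], [543.8, 323.6]] [503.2540919  339.21056654]
[[508.8, 210.7], [506.2, 238.6], [514.1, 241.5], [518.6, 210.0]] [511.91147206 225.18910292]
[[498.3, 322.7], [495.7, 350.0], [505.7, 355.5], [508.9, 326.2]] [502.17014599 338.61195407]
```

View pics/w5c.png

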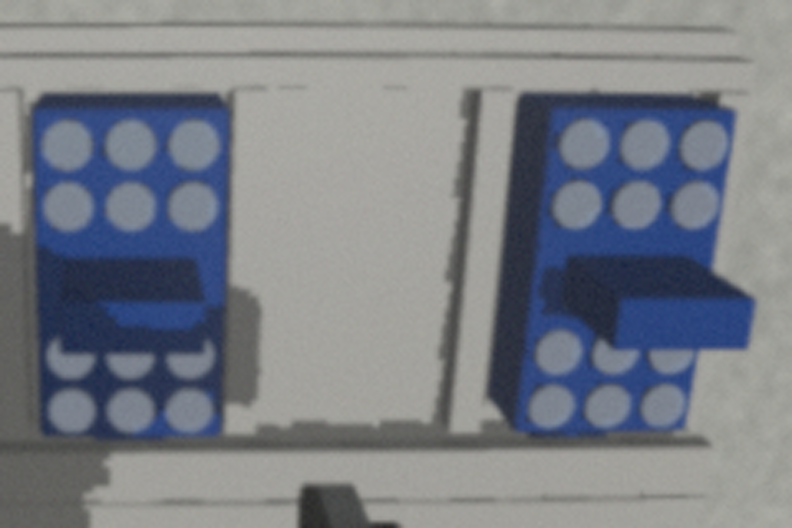

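```bash
python3 -c "
from h import *
go(513.8,225.4,37,95.6)"
```

```text
t8.20 pos [516.9 221.6 143.9] rot [-8.994e+01  7.000e-02  9.522e+01] F [-0.1 -0.4  0.4] g 49.9
tx 0.0041 ty 0.1069 tz 0.0028 roll -0.0067 rows 2.6
```

Call:
{"op": "move_arm", "data": {
  "series": [
    {"tx": 0.004, "ty": 0.03, "tz": 0.003, "roll": -0.007, "grip": 0.05},
    {"tx": 0.004, "ty": 0.06, "tz": 0.003, "roll": -0.007, "grip": 0.05},
    {"tx": 0.004, "ty": 0.09, "tz": 0.003, "roll": -0.007, "grip": 0.05},
    {"tx": 0.004, "ty": 0.1, "tz": 0.003, "roll": -0.007, "grip": 0.05},
    {"tx": 0.004, "ty": 0.1, "tz": 0.003, "roll": -0.007, "grip": 0.05},
    {"tx": 0.004, "ty": 0.1, "tz": 0.003, "roll": -0.007, "grip": 0.05}
  ],
  "grip_force": 20
}}

```text
t: 8.7
ee_pos: [514.2, 227.0, 44.9]
ee_rot: [-90.0, 0.0, 95.7]
ft_force: [0.2, -0.4, 1.2]
grip_width: 0.589
```

```bash
python3 -c "
from h import *
snap('wrist','w6'); go(513.8,225.4,38,95.6)
im=cv2.imread('pics/w6.png');cv2.imwrite('pics/w6b.png',cv2.resize(im,(784,588)))"
```

```text
t8.75 pos [515.2 227.8  45.9] rot [-9.015e+01 -5.000e-02  9.577e+01] F [ 0.2 -0.2  0.3] g 49.8
tx -0.0022 ty 0.0079 tz 0.0016 roll 0.0030 rows 0.2
```

View pics/w6b.png

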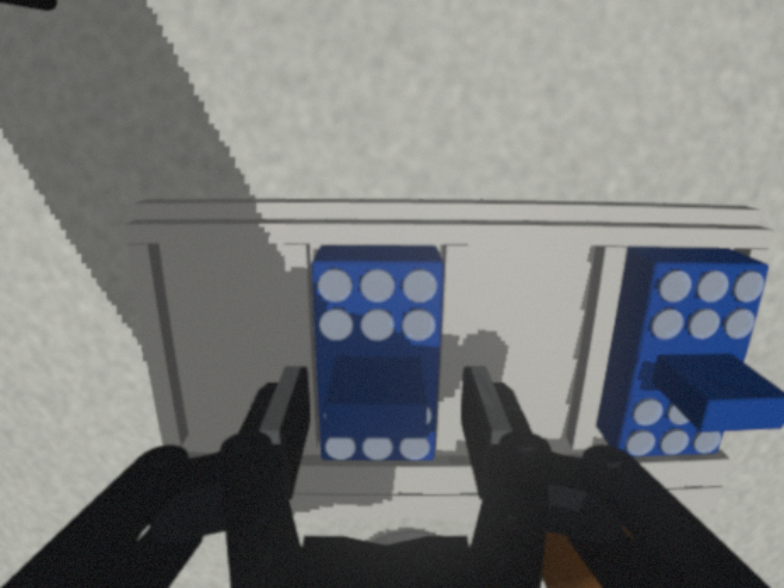

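Call:
{"op": "move_arm", "data": {
  "series": [
    {"tx": -0.002, "ty": 0.008, "tz": 0.001, "roll": 0, "grip": 0.05},
    {"tx": -0.002, "ty": 0.008, "tz": 0.001, "roll": 0, "grip": 0.05},
    {"tx": -0.002, "ty": 0.008, "tz": 0.001, "roll": 0, "grip": 0.05},
    {"tx": -0.002, "ty": 0.008, "tz": 0.001, "roll": 0, "grip": 0.02},
    {"tx": -0.002, "ty": 0.008, "tz": 0.001, "roll": 0, "grip": 0.02},
    {"tx": -0.002, "ty": 0.008, "tz": 0.001, "roll": 0, "grip": 0.02},
    {"tx": -0.002, "ty": 0.008, "tz": 0.001, "roll": 0, "grip": 0.02},
    {"tx": -0.002, "ty": 0.008, "tz": 0.001, "roll": 0, "grip": 0.02}
  ],
  "grip_force": 20
}}

```text
t: 9.42
ee_pos: [513.4, 226.0, 36.9]
ee_rot: [-90.1, -0.0, 95.9]
ft_force: [-0.4, -1.0, 4.6]
grip_width: 0.346
```

Call:
{"op": "move_arm", "data": {
  "series": [
    {"tx": 0, "ty": -0.002, "tz": -0.002, "roll": 0, "grip": 0.02},
    {"tx": 0, "ty": -0.004, "tz": -0.004, "roll": 0, "grip": 0.02},
    {"tx": 0, "ty": -0.006, "tz": -0.006, "roll": 0, "grip": 0.02},
    {"tx": 0, "ty": -0.008, "tz": -0.007, "roll": 0, "grip": 0.02},
    {"tx": 0, "ty": -0.01, "tz": -0.008, "roll": 0, "grip": 0.02},
    {"tx": 0, "ty": -0.012, "tz": -0.009, "roll": 0, "grip": 0.02},
    {"tx": 0, "ty": -0.013, "tz": -0.009, "roll": 0, "grip": 0.02},
    {"tx": 0, "ty": -0.013, "tz": -0.009, "roll": 0, "grip": 0.02}
  ]
}}

```text
t: 10.08
ee_pos: [522.8, 226.6, 48.7]
ee_rot: [-90.1, 0.0, 95.8]
ft_force: [5.1, 1.3, -12.3]
grip_width: 0.346
```

```bash
python3 -c "
from h import *
snap('wrist','w7'); snap('scene','s7'); go()
im=cv2.imread('pics/w7.png');cv2.imwrite('pics/w7b.png',cv2.resize(im,(784,588)))
im=cv2.imread('pics/s7.png');cv2.imwrite('pics/s7b.png',cv2.resize(im[200:320,270:430],None,fx=4.8,fy=4.8,interpolation=cv2.INTER_CUBIC))
"
```

```text
t10.18 pos [522.8 226.6  48.7] rot [-9.012e+01  2.000e-02  9.584e+01] F [  4.3   0.5 -12.8] g 29.4
tx 0.0000 ty -0.0000 tz -0.0000 roll 0.0000 rows 0.0
```

View pics/w7b.png

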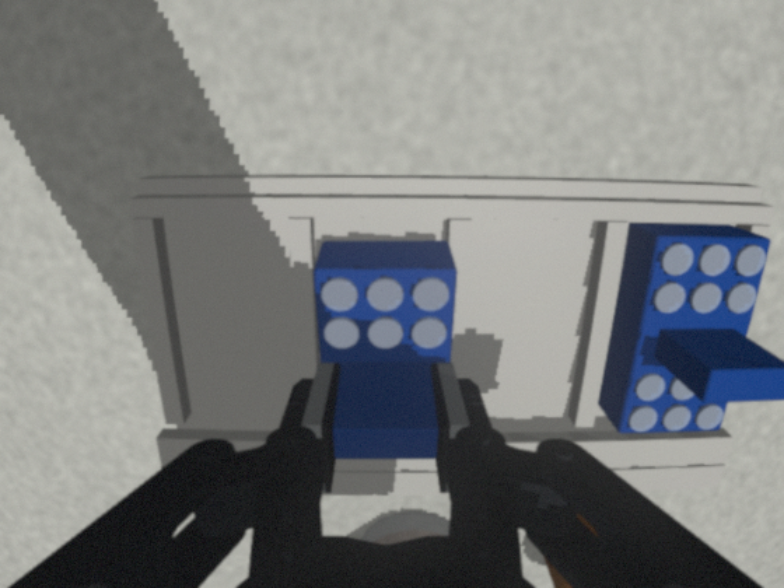

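View pics/s7b.png

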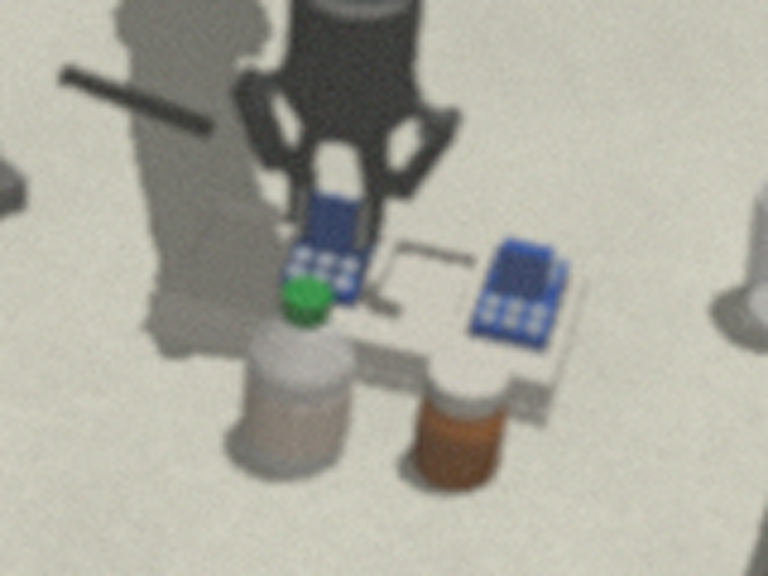

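```bash
cat >> h.py <<'E'
def tiltpred(d,G,yaw,hg,y0=0,ths=(0,3,6,9,12,15)):
    # G grip point world, hg its height above underside on fin centre
    a=np.radians(yaw); 
    for th in ths:
        t=np.radians(th); out=[]
        for x,z in ((-40,0),(-40,24),(-6,56),(6,56)):
            dz=z-hg; X=x*np.cos(t)+dz*np.sin(t); Z=-x*np.sin(t)+dz*np.cos(t)
            for y in (-22,22):
                p=np.array(G)+[X*np.cos(a)-y*np.sin(a),X*np.sin(a)+y*np.cos(a),Z]; out.append(proj(d,p)*1.4)
        print(th,np.round(out[::2]).tolist())
E
python3 - <<'E'
from h import *
d=load('w7'); tiltpred(d,(523,226.6,68),5.8,46)
d=load('w6'); tiltpred(d,(513.8,225.4,56),5.6,46,ths=(0,))
E
```

```text
0 [[322.0, 248.0], [312.0, 267.0], [302.0, 420.0], [305.0, 456.0]]
3 [[321.0, 243.0], [311.0, 266.0], [302.0, 422.0], [305.0, 457.0]]
6 [[320.0, 238.0], [310.0, 265.0], [302.0, 425.0], [305.0, 457.0]]
9 [[318.0, 234.0], [309.0, 264.0], [302.0, 427.0], [306.0, 458.0]]
12 [[317.0, 230.0], [307.0, 264.0], [302.0, 429.0], [306.0, 458.0]]
15 [[316.0, 226.0], [306.0, 264.0], [302.0, 431.0], [306.0, 458.0]]
0 [[320.0, 240.0], [311.0, 258.0], [301.0, 401.0], [303.0, 436.0]]
```

Call:
{"op": "move_arm", "data": {
  "series": [
    {"tx": 0, "ty": 0.001, "tz": 0.0, "roll": 0, "grip": 0.02},
    {"tx": 0, "ty": 0.002, "tz": 0.0, "roll": 0, "grip": 0.02},
    {"tx": 0, "ty": 0.002, "tz": 0.005, "roll": 0, "grip": 0.02},
    {"tx": 0, "ty": 0.002, "tz": 0.01, "roll": 0, "grip": 0.02},
    {"tx": 0, "ty": 0.002, "tz": 0.016, "roll": 0, "grip": 0.02},
    {"tx": 0, "ty": 0.002, "tz": 0.022, "roll": 0, "grip": 0.02},
    {"tx": 0, "ty": 0.002, "tz": 0.029, "roll": 0, "grip": 0.02},
    {"tx": 0, "ty": 0.002, "tz": 0.036, "roll": 0, "grip": 0.02},
    {"tx": 0, "ty": 0.002, "tz": 0.036, "roll": 0, "grip": 0.02}
  ]
}}

```text
t: 10.93
ee_pos: [483.3, 222.9, 46.9]
ee_rot: [-89.8, 0.0, 95.9]
ft_force: [-0.9, 0.2, -1.8]
grip_width: 0.347
```

```bash
python3 -c "
from h import *
snap('wrist','w8'); go()
im=cv2.imread('pics/w8.png');cv2.imwrite('pics/w8b.png',cv2.resize(im,(784,588)))
"
```

```text
t10.98 pos [484.6 223.1  47.1] rot [-89.93   0.    95.91] F [-0.2  0.6 -2.1] g 29.6
tx 0.0000 ty -0.0000 tz -0.0000 roll 0.0000 rows 0.0
```

View pics/w8b.png

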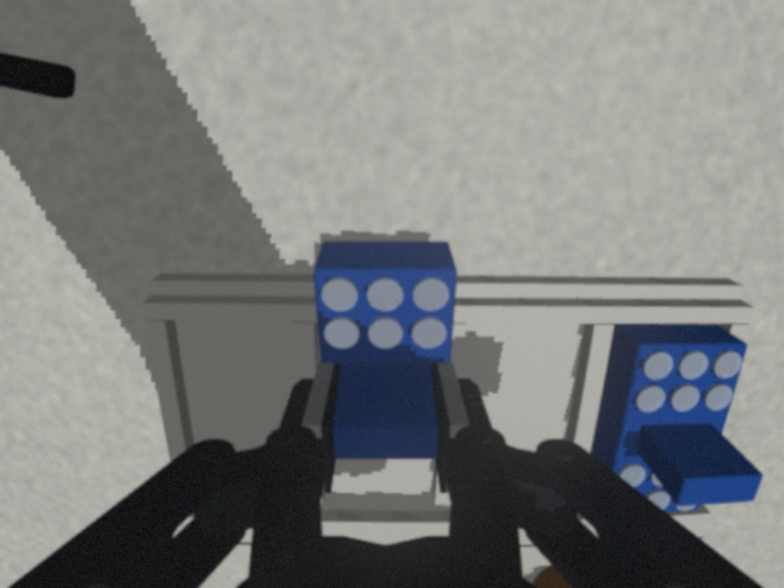

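```bash
python3 -c "
from h import *
go(470,70,120,90)"
```

```text
t10.98 pos [484.6 223.1  47.1] rot [-89.93   0.    95.91] F [-0.2  0.6 -2.1] g 29.6
tx -0.1508 ty -0.0729 tz 0.0302 roll 0.1031 rows 4.1
```

Call:
{"op": "move_arm", "data": {
  "series": [
    {"tx": 0, "ty": -0.02, "tz": 0.005, "roll": 0, "grip": 0.02},
    {"tx": 0, "ty": -0.045, "tz": 0.01, "roll": 0, "grip": 0.02},
    {"tx": -0.02, "ty": -0.06, "tz": 0.02, "roll": 0.05, "grip": 0.02},
    {"tx": -0.05, "ty": -0.06, "tz": 0.03, "roll": 0.1, "grip": 0.02},
    {"tx": -0.08, "ty": -0.06, "tz": 0.03, "roll": 0.1, "grip": 0.02},
    {"tx": -0.11, "ty": -0.06, "tz": 0.03, "roll": 0.1, "grip": 0.02},
    {"tx": -0.14, "ty": -0.06, "tz": 0.03, "roll": 0.1, "grip": 0.02},
    {"tx": -0.15, "ty": -0.045, "tz": 0.03, "roll": 0.1, "grip": 0.02},
    {"tx": -0.15, "ty": -0.02, "tz": 0.03, "roll": 0.1, "grip": 0.02},
    {"tx": -0.15, "ty": -0.005, "tz": 0.03, "roll": 0.1, "grip": 0.02}
  ]
}}

```text
t: 11.82
ee_pos: [471.7, 69.1, 51.5]
ee_rot: [-90.0, 0.0, 89.9]
ft_force: [-0.1, 0.1, -2.1]
grip_width: 0.347
```

```bash
python3 -c "
from h import *
snap('wrist','w9'); go(470,70,28,90)
im=cv2.imread('pics/w9.png');cv2.imwrite('pics/w9b.png',cv2.resize(im,(784,588)))
"
```

```text
t11.87 pos [469.1  69.4  49. ] rot [-89.72   0.11  90.03] F [-0.3  0.3 -3.2] g 29.4
tx 0.0006 ty 0.0210 tz -0.0009 roll 0.0006 rows 0.5
```

View pics/w9b.png

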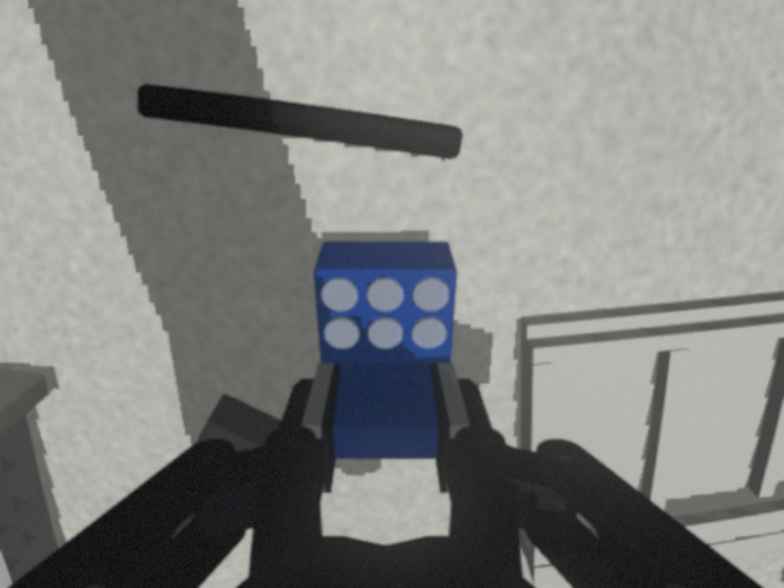

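Call:
{"op": "move_arm", "data": {
  "series": [
    {"tx": 0, "ty": 0.006, "tz": 0, "roll": 0, "grip": 0.02},
    {"tx": 0, "ty": 0.011, "tz": 0, "roll": 0, "grip": 0.02},
    {"tx": 0, "ty": 0.014, "tz": 0.001, "roll": 0, "grip": 0.02},
    {"tx": 0, "ty": 0.017, "tz": 0.003, "roll": 0, "grip": 0.02},
    {"tx": 0, "ty": 0.02, "tz": 0.005, "roll": 0, "grip": 0.02},
    {"tx": 0, "ty": 0.022, "tz": 0.006, "roll": 0, "grip": 0.02},
    {"tx": 0, "ty": 0.022, "tz": 0.006, "roll": 0, "grip": 0.02},
    {"tx": 0, "ty": 0.022, "tz": 0.006, "roll": 0, "grip": 0.02}
  ]
}}

```text
t: 12.53
ee_pos: [465.4, 71.4, 30.9]
ee_rot: [-90.0, -0.0, 90.2]
ft_force: [-2.7, 0.4, 3.6]
grip_width: 0.347
```

```bash
python3 -c "
from h import *
snap('wrist','w10'); go()
im=cv2.imread('pics/w10.png');cv2.imwrite('pics/w10b.png',cv2.resize(im,(784,588)))
"
```

```text
t12.58 pos [465.3  71.4  30.8] rot [-9.000e+01 -4.000e-02  9.016e+01] F [-3.   0.   5.2] g 29.6
tx 0.0000 ty -0.0000 tz -0.0000 roll 0.0000 rows 0.0
```

View pics/w10b.png

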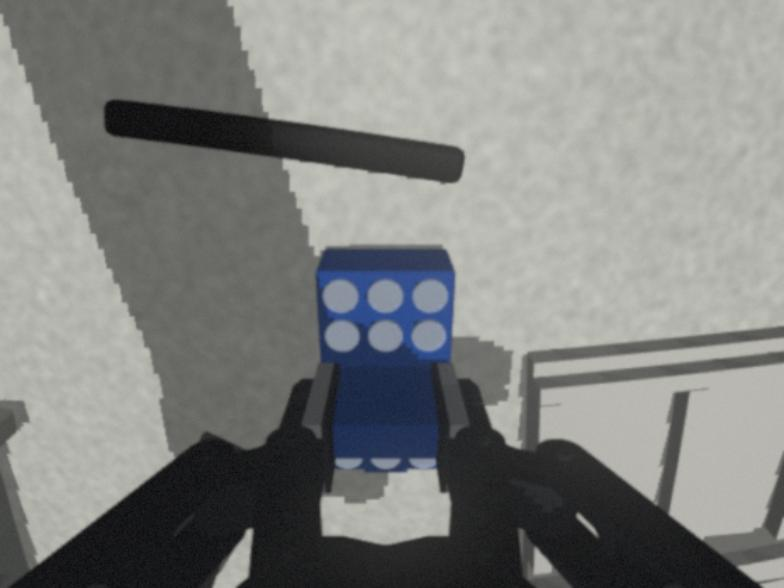

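Call:
{"op": "move_arm", "data": {
  "series": [
    {"tx": 0, "ty": 0.003, "tz": 0.001, "roll": 0, "grip": 0.02},
    {"tx": 0, "ty": 0.005, "tz": 0.002, "roll": 0, "grip": 0.02},
    {"tx": 0, "ty": 0.005, "tz": 0.002, "roll": 0, "grip": 0.02},
    {"tx": 0, "ty": 0.005, "tz": 0.002, "roll": 0, "grip": 0.02},
    {"tx": 0, "ty": 0.005, "tz": 0.002, "roll": 0, "grip": 0.02}
  ]
}}

```text
t: 13.0
ee_pos: [463.1, 71.5, 27.2]
ee_rot: [-89.9, -0.1, 90.1]
ft_force: [-7.7, -0.1, 20.5]
grip_width: 0.347
```

```bash
python3 -c "
from h import *
snap('wrist','w10'); go()
im=cv2.imread('pics/w10.png');cv2.imwrite('pics/w10b.png',cv2.resize(im,(784,588)))
"
```

```text
t13.05 pos [463.1  71.4  27.2] rot [-8.988e+01 -9.000e-02  9.014e+01] F [-7.8  0.4 19.9] g 29.7
tx 0.0000 ty -0.0000 tz -0.0000 roll 0.0000 rows 0.0
```

View pics/w10b.png

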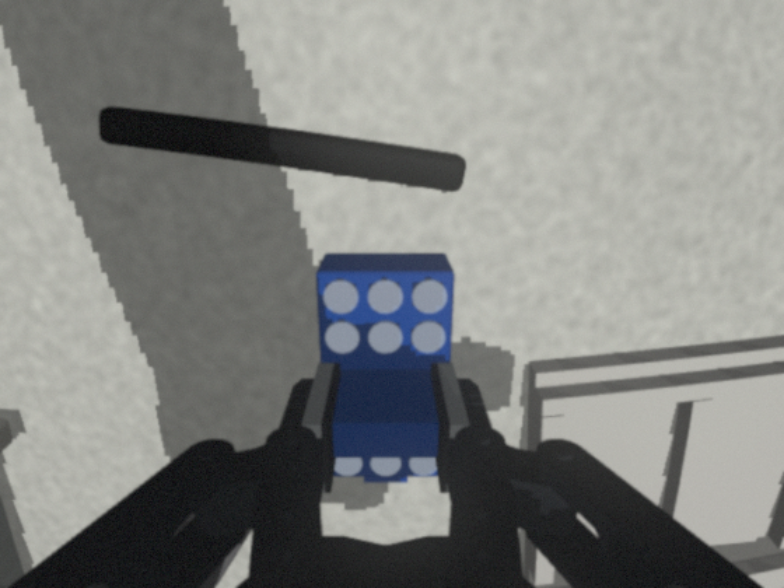

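Call:
{"op": "move_arm", "data": {
  "series": [
    {"tx": 0, "ty": -0.004, "tz": -0.001, "roll": 0, "grip": 0.036},
    {"tx": 0, "ty": -0.004, "tz": -0.001, "roll": 0, "grip": 0.036},
    {"tx": 0, "ty": -0.004, "tz": -0.001, "roll": 0, "grip": 0.036}
  ],
  "grip_force": 50
}}

```text
t: 13.3
ee_pos: [465.3, 70.9, 29.5]
ee_rot: [-90.1, -0.0, 90.1]
ft_force: [-0.4, 0.2, 0.2]
grip_width: 0.421
```

```bash
python3 -c "
from h import *
d=snap('wrist','w11'); go()
im=cv2.imread('pics/w11.png');cv2.imwrite('pics/w11b.png',cv2.resize(im[150:350,180:380],None,fx=3,fy=3,interpolation=cv2.INTER_CUBIC))
"
```

```text
t13.35 pos [464.9  70.8  29.3] rot [-90.05   0.    90.12] F [-0.4  0.1  0.7] g 35.9
tx 0.0000 ty -0.0000 tz -0.0000 roll 0.0000 rows 0.0
```

View pics/w11b.png

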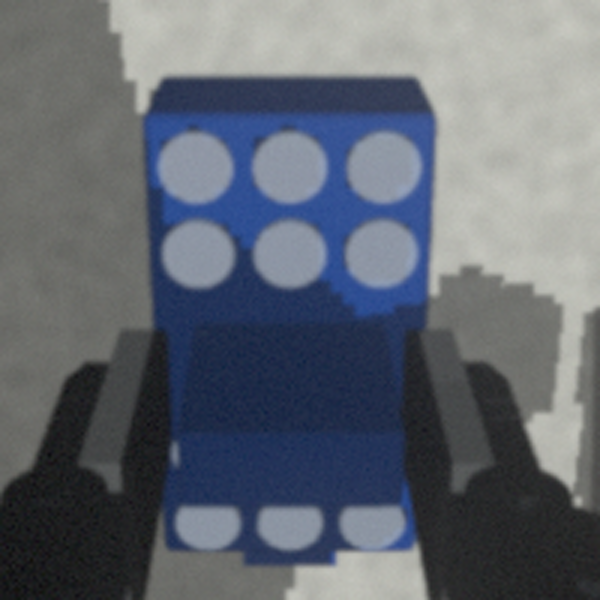

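```bash
cat >> h.py <<'E'
def meas(d,pts,s,ou,ov,z):
    return np.array([at(d,(u+.5)/s-.5+ou,(v+.5)/s-.5+ov,z)[:2] for u,v in pts])
E
python3 - <<'E'
from h import *
d=load('w11')
X=meas(d,[(147,115),(435,115),(412,548),(167,548)],3,180,150,24);print(X.round(1).tolist(),X.mean(0))
e=(X[2]+X[3]-X[0]-X[1]);print(np.degrees(np.arctan2(e[1],e[0])))
X=meas(d,[(176,432),(408,432),(405,505),(172,505)],3,180,150,56);print(X.round(1).tolist(),X.mean(0))
E
```

```text
[[425.0, 51.0], [424.9, 93.4], [503.1, 93.7], [503.2, 51.0]] [464.05402462  72.26919316]
0.11516585031420495
[[458.4, 57.3], [458.3, 87.4], [469.7, 87.5], [469.8, 56.4]] [464.04618972  72.13574695]
```

Call:
{"op": "move_arm", "data": {
  "series": [
    {"tx": 0, "ty": 0.001, "tz": 0, "roll": 0, "grip": 0.02},
    {"tx": 0, "ty": 0.001, "tz": 0, "roll": 0, "grip": 0.02},
    {"tx": 0, "ty": 0.001, "tz": 0, "roll": 0, "grip": 0.02},
    {"tx": 0, "ty": 0.001, "tz": 0, "roll": 0, "grip": 0.02},
    {"tx": 0, "ty": -0.03, "tz": 0, "roll": 0, "grip": 0.02},
    {"tx": 0, "ty": -0.07, "tz": 0, "roll": 0, "grip": 0.02},
    {"tx": 0, "ty": -0.11, "tz": 0, "roll": 0, "grip": 0.02},
    {"tx": 0, "ty": -0.13, "tz": 0, "roll": 0, "grip": 0.02},
    {"tx": 0, "ty": -0.13, "tz": 0, "roll": 0, "grip": 0.02}
  ],
  "grip_force": 50
}}

```text
t: 14.1
ee_pos: [468.5, 71.7, 163.9]
ee_rot: [-90.6, -0.2, 90.1]
ft_force: [1.3, -0.5, -1.8]
grip_width: 0.34
```

```bash
python3 -c "
from h import *
d=snap('wrist','w12'); go(542.5,-307.5,130,84.9)
im=cv2.imread('pics/w12.png');cv2.imwrite('pics/w12b.png',cv2.resize(im,(784,588)))
"
```

```text
t14.15 pos [466.5  71.4 161.3] rot [-90.3   -0.12  90.13] F [ 0.6  0.  -2. ] g 29.0
tx -0.3790 ty 0.0313 tz -0.0752 roll 0.0912 rows 9.3
```

View pics/w12b.png

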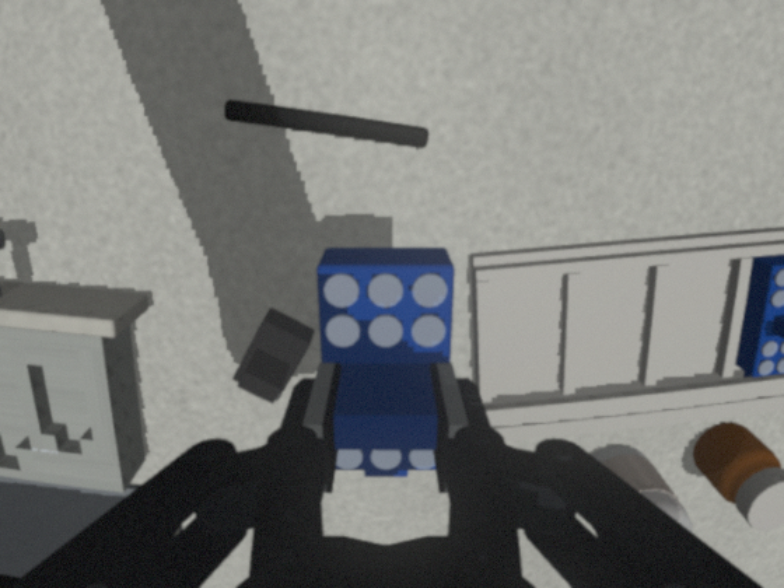

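Call:
{"op": "move_arm", "data": {
  "series": [
    {"tx": -0.378, "ty": 0, "tz": -0.075, "roll": 0.091, "grip": 0.02},
    {"tx": -0.378, "ty": 0, "tz": -0.075, "roll": 0.091, "grip": 0.02},
    {"tx": -0.378, "ty": 0, "tz": -0.075, "roll": 0.091, "grip": 0.02},
    {"tx": -0.378, "ty": 0, "tz": -0.075, "roll": 0.091, "grip": 0.02},
    {"tx": -0.378, "ty": 0, "tz": -0.075, "roll": 0.091, "grip": 0.02},
    {"tx": -0.378, "ty": 0, "tz": -0.075, "roll": 0.091, "grip": 0.02},
    {"tx": -0.378, "ty": 0, "tz": -0.075, "roll": 0.091, "grip": 0.02},
    {"tx": -0.378, "ty": 0, "tz": -0.075, "roll": 0.091, "grip": 0.02},
    {"tx": -0.378, "ty": 0, "tz": -0.075, "roll": 0.091, "grip": 0.02},
    {"tx": -0.378, "ty": 0, "tz": -0.075, "roll": 0.091, "grip": 0.02}
  ]
}}

```text
t: 14.98
ee_pos: [537.3, -316.0, 156.9]
ee_rot: [-89.8, 0.4, 84.4]
ft_force: [-0.7, -2.1, -0.6]
grip_width: 0.337
```

```bash
python3 -c "
from h import *
go(542.5,-307.5,85,84.9)
"
```

```text
t14.98 pos [ 537.3 -316.   156.9] rot [-89.82   0.41  84.4 ] F [-0.7 -2.1 -0.6] g 28.8
tx 0.0089 ty 0.0719 tz -0.0043 roll -0.0087 rows 1.7
```

Call:
{"op": "move_arm", "data": {
  "series": [
    {"tx": 0, "ty": 0.02, "tz": 0, "roll": 0, "grip": 0.02},
    {"tx": 0, "ty": 0.04, "tz": 0, "roll": 0, "grip": 0.02},
    {"tx": 0, "ty": 0.06, "tz": 0, "roll": 0, "grip": 0.02},
    {"tx": 0, "ty": 0.06, "tz": 0, "roll": 0, "grip": 0.02},
    {"tx": 0, "ty": 0.06, "tz": 0, "roll": 0, "grip": 0.02},
    {"tx": 0, "ty": 0.06, "tz": 0, "roll": 0, "grip": 0.02}
  ]
}}

```text
t: 15.48
ee_pos: [539.8, -306.9, 98.6]
ee_rot: [-89.9, 0.0, 84.9]
ft_force: [-0.6, 0.3, -1.1]
grip_width: 0.341
```

```bash
python3 -c "
from h import *
d=snap('wrist','w13'); go(542.5,-307.5,75,84.9)
im=cv2.imread('pics/w13.png');cv2.imwrite('pics/w13b.png',cv2.resize(im,(784,588)))
"
```

```text
t15.53 pos [ 540.6 -307.3   99.7] rot [-9.003e+01  4.000e-02  8.491e+01] F [ 0.3  0.6 -1.9] g 29.1
tx -0.0001 ty 0.0247 tz -0.0019 roll 0.0002 rows 0.6
```

View pics/w13b.png

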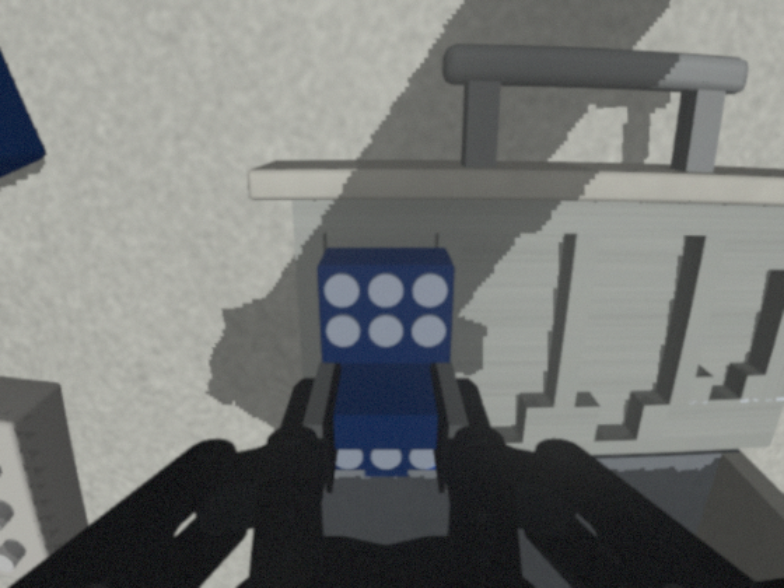

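Run:
```python
from h import *
d=load('w13')
im=cv2.imread('pics/w13.png')
R=lambda t:np.array([[np.cos(t),-np.sin(t)],[np.sin(t),np.cos(t)]])
a=cv2.resize(im[155:195,220:330],None,fx=7,fy=7,interpolation=cv2.INTER_CUBIC)
for z in (44,30):
  for c in ((542.1,-307.5),(547.4,-250.3),(552.6,-192.5)):
    for y in (-24,24):
        p=np.array(c)+R(np.radians(-5.15))@[-42,y]; print(z,y,(proj(d,[*p,z])*1.4).round(1))
cv2.imwrite('pics/w13c.png',cv2.normalize(a,None,0,255,cv2.NORM_MINMAX))
a=cv2.resize(im[155:310,320:550],None,fx=3.4,fy=3.4,interpolation=cv2.INTER_CUBIC)
cv2.imwrite('pics/w13d.png',a)
```

```text
44 -24 [324.1 231.8]
44 24 [440.5 232.1]
44 -24 [463.3 232.5]
44 24 [577.2 233.5]
44 -24 [600.3 233.7]
44 24 [706.5 235.3]
30 -24 [327.8 224.9]
30 24 [437.  225.2]
30 -24 [458.4 225.6]
30 24 [565.5 226.6]
30 -24 [587.4 226.8]
30 24 [688.1 228.4]
```

View pics/w13c.png

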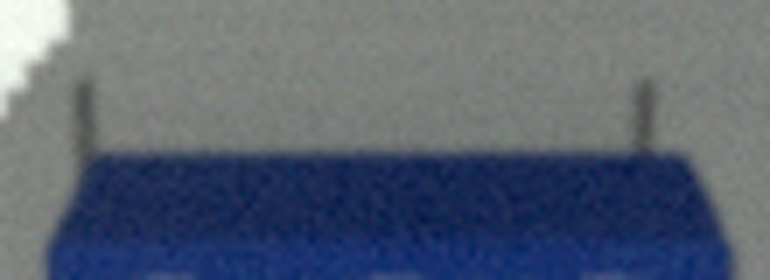

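View pics/w13d.png

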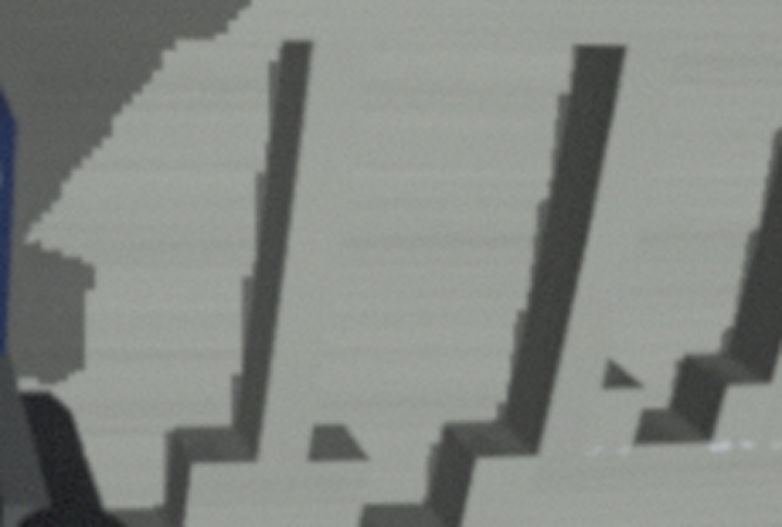

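Run:
```python
from h import *
d=load('w13')
M=lambda pts,z: meas(d,pts,7,220,155,z)
b=M([(97,155),(688,155)],72.8); t=M([(50,243),(727,243)],96.8)
p=M([(78,80),(655,80)],44)
R=lambda t:np.array([[np.cos(t),-np.sin(t)],[np.sin(t),np.cos(t)]])
r=R(np.radians(-5.15))
for n,X in (('foot bottom',b),('foot top',t),('pocket',p)):
    m=X.mean(0); off=42 if n=='pocket' else 40
    print(n,X.round(1).tolist(),np.linalg.norm(X[1]-X[0]).round(1),'ctr',(m+r@[off,0]).round(1), 'yaw',np.degrees(np.arctan2(-(X[1]-X[0])[0],(X[1]-X[0])[1])))
print(ctrl.get_obs()['ee_pos'])
```

```text
foot bottom [[497.8, -323.2], [501.5, -281.3]] 42.0 ctr [ 539.5 -305.8] yaw -4.999836544806071
foot top [[497.3, -323.3], [501.0, -281.7]] 41.8 ctr [ 539.  -306.1] yaw -5.001458788706403
pocket [[498.3, -328.1], [502.5, -280.7]] 47.6 ctr [ 542.2 -308.2] yaw -5.011696764644969
[ 540.64957179 -307.28111074   99.6791863 ]
```

Call:
{"op": "move_arm", "data": {
  "series": [
    {"tx": -0.002, "ty": 0.005, "tz": -0.0026, "roll": 0, "grip": 0.02},
    {"tx": -0.002, "ty": 0.012, "tz": -0.0026, "roll": 0, "grip": 0.02},
    {"tx": -0.002, "ty": 0.019, "tz": -0.0026, "roll": 0, "grip": 0.02},
    {"tx": -0.002, "ty": 0.023, "tz": -0.0026, "roll": 0, "grip": 0.02},
    {"tx": -0.002, "ty": 0.023, "tz": -0.0026, "roll": 0, "grip": 0.02},
    {"tx": -0.002, "ty": 0.023, "tz": -0.0026, "roll": 0, "grip": 0.02}
  ]
}}

```text
t: 16.03
ee_pos: [542.3, -308.9, 75.7]
ee_rot: [-89.9, -0.0, 84.9]
ft_force: [-0.4, -0.5, -1.4]
grip_width: 0.339
```

```bash
python3 -c "
from h import *
d=snap('wrist','w14'); go(542.5,-307.5,75,84.9)
im=cv2.imread('pics/w14.png');cv2.imwrite('pics/w14b.png',cv2.resize(im[140:300,200:360],None,fx=4,fy=4,interpolation=cv2.INTER_CUBIC))
"
```

```text
t16.08 pos [ 542.6 -309.2   76.1] rot [-89.98  -0.    84.91] F [ 0.4 -0.7 -1.3] g 29.2
tx 0.0017 ty 0.0011 tz 0.0002 roll 0.0003 rows 0.0
```

View pics/w14b.png

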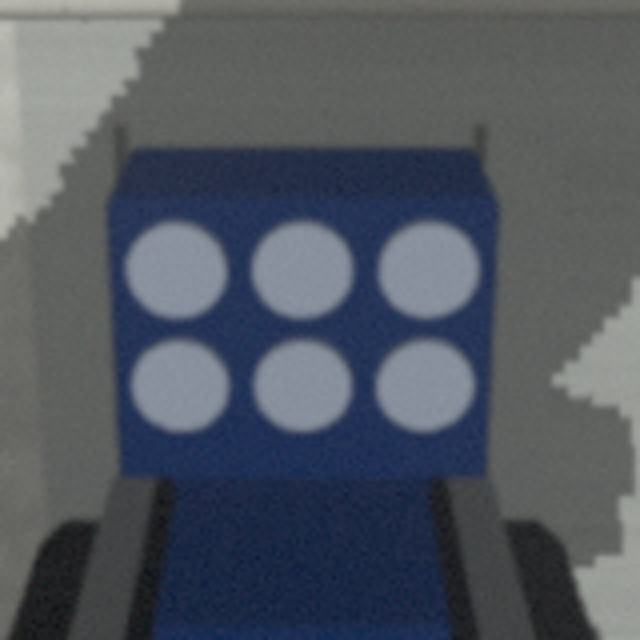

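Call:
{"op": "move_arm", "data": {
  "series": [
    {"tx": 0, "ty": 0.004, "tz": 0, "roll": 0, "grip": 0.02},
    {"tx": 0, "ty": 0.008, "tz": 0, "roll": 0, "grip": 0.02},
    {"tx": 0, "ty": 0.012, "tz": 0, "roll": 0, "grip": 0.02},
    {"tx": 0, "ty": 0.015, "tz": 0, "roll": 0, "grip": 0.02},
    {"tx": 0, "ty": 0.018, "tz": 0, "roll": 0, "grip": 0.02},
    {"tx": 0, "ty": 0.018, "tz": 0, "roll": 0, "grip": 0.02},
    {"tx": 0, "ty": 0.018, "tz": 0, "roll": 0, "grip": 0.02}
  ]
}}

```text
t: 16.67
ee_pos: [543.4, -309.3, 58.9]
ee_rot: [-90.1, -0.0, 84.9]
ft_force: [-0.5, 1.5, 3.5]
grip_width: 0.341
```

Call:
{"op": "move_arm", "data": {
  "series": [
    {"tx": 0, "ty": 0.002, "tz": 0, "roll": 0, "grip": 0.02},
    {"tx": 0, "ty": 0.002, "tz": 0, "roll": 0, "grip": 0.02},
    {"tx": 0, "ty": 0.002, "tz": 0, "roll": 0, "grip": 0.02},
    {"tx": 0, "ty": 0.0, "tz": 0, "roll": 0, "grip": 0.042},
    {"tx": 0, "ty": 0.0, "tz": 0, "roll": 0, "grip": 0.042},
    {"tx": 0, "ty": -0.03, "tz": 0, "roll": 0, "grip": 0.042},
    {"tx": 0, "ty": -0.065, "tz": 0, "roll": 0, "grip": 0.042},
    {"tx": 0, "ty": -0.1, "tz": 0, "roll": 0, "grip": 0.042},
    {"tx": 0, "ty": -0.1, "tz": 0, "roll": 0, "grip": 0.042}
  ]
}}

```text
t: 17.42
ee_pos: [547.0, -312.8, 165.8]
ee_rot: [-90.7, 0.3, 84.9]
ft_force: [1.7, -0.6, 1.4]
grip_width: 0.493
```

```bash
python3 -c "
from h import *
d=snap('wrist','w15'); d2=snap('top','top15');go(502.9,339.2,160,95.6)
im=cv2.imread('pics/w15.png');cv2.imwrite('pics/w15b.png',cv2.resize(im,(784,588)))
"
```

```text
t17.52 pos [ 543.9 -310.3  160.1] rot [-9.023e+01  8.000e-02  8.489e+01] F [ 0.3  0.  -0.5] g 42.1
tx 0.6432 ty 0.0001 tz 0.0987 roll -0.1869 rows 15.6
```

View pics/w15b.png

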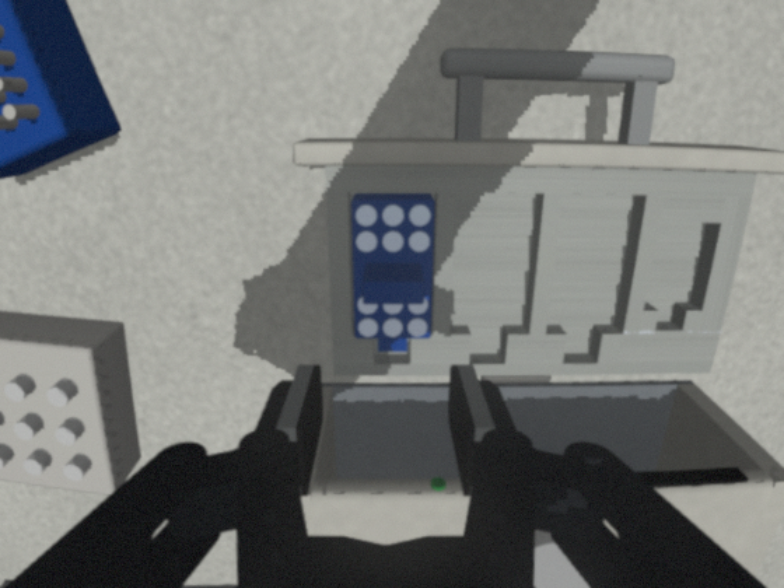

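View pics/top15.png

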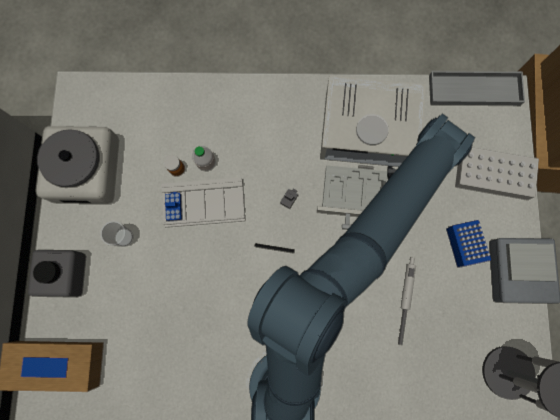

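Call:
{"op": "move_arm", "data": {
  "series": [
    {"tx": 0.4, "ty": -0.02, "tz": 0.06, "roll": -0.12, "grip": 0.05},
    {"tx": 0.4, "ty": -0.02, "tz": 0.06, "roll": -0.12, "grip": 0.05},
    {"tx": 0.4, "ty": -0.02, "tz": 0.06, "roll": -0.12, "grip": 0.05},
    {"tx": 0.4, "ty": -0.02, "tz": 0.06, "roll": -0.12, "grip": 0.05},
    {"tx": 0.4, "ty": -0.02, "tz": 0.06, "roll": -0.12, "grip": 0.05},
    {"tx": 0.4, "ty": -0.02, "tz": 0.06, "roll": -0.12, "grip": 0.05},
    {"tx": 0.4, "ty": -0.02, "tz": 0.06, "roll": -0.12, "grip": 0.05},
    {"tx": 0.4, "ty": -0.02, "tz": 0.06, "roll": -0.12, "grip": 0.05},
    {"tx": 0.4, "ty": -0.02, "tz": 0.06, "roll": -0.12, "grip": 0.05},
    {"tx": 0.4, "ty": -0.02, "tz": 0.06, "roll": -0.12, "grip": 0.05}
  ]
}}

```text
t: 18.35
ee_pos: [516.0, 99.1, 176.3]
ee_rot: [-89.8, -0.0, 92.0]
ft_force: [0.4, 0.8, -0.1]
grip_width: 0.586
```

```bash
python3 -c "
from h import *
go(502.8,339.2,110,95.6)
"
```

```text
t18.35 pos [516.   99.1 176.3] rot [-8.979e+01 -4.000e-02  9.205e+01] F [ 0.4  0.8 -0.1] g 50.0
tx 0.2404 ty 0.0663 tz 0.0046 roll -0.0620 rows 6.0
```

Call:
{"op": "move_arm", "data": {
  "series": [
    {"tx": 0.24, "ty": 0.0, "tz": 0.004, "roll": -0.062, "grip": 0.05},
    {"tx": 0.24, "ty": 0.0, "tz": 0.004, "roll": -0.062, "grip": 0.05},
    {"tx": 0.24, "ty": 0.0, "tz": 0.004, "roll": -0.062, "grip": 0.05},
    {"tx": 0.24, "ty": 0.0, "tz": 0.004, "roll": -0.062, "grip": 0.05},
    {"tx": 0.24, "ty": 0.02, "tz": 0.004, "roll": -0.062, "grip": 0.05},
    {"tx": 0.24, "ty": 0.05, "tz": 0.004, "roll": -0.062, "grip": 0.05},
    {"tx": 0.24, "ty": 0.08, "tz": 0.004, "roll": -0.062, "grip": 0.05},
    {"tx": 0.24, "ty": 0.1, "tz": 0.004, "roll": -0.062, "grip": 0.05},
    {"tx": 0.24, "ty": 0.1, "tz": 0.004, "roll": -0.062, "grip": 0.05},
    {"tx": 0.24, "ty": 0.1, "tz": 0.004, "roll": -0.062, "grip": 0.05}
  ],
  "grip_force": 20
}}

```text
t: 19.18
ee_pos: [504.6, 332.3, 75.1]
ee_rot: [-89.7, 0.2, 95.3]
ft_force: [0.2, -0.9, 0.5]
grip_width: 0.582
```

```bash
python3 -c "
from h import *
d=snap('wrist','w16'); go(502.8,339.5,37,95.6)
im=cv2.imread('pics/w16.png');cv2.imwrite('pics/w16b.png',cv2.resize(im,(784,588)))
"
```

```text
t19.23 pos [506.7 333.   77.4] rot [-89.91   0.1   95.28] F [-0.  -0.1  0.4] g 49.9
tx 0.0068 ty 0.0404 tz 0.0033 roll -0.0056 rows 1.0
```

View pics/w16b.png

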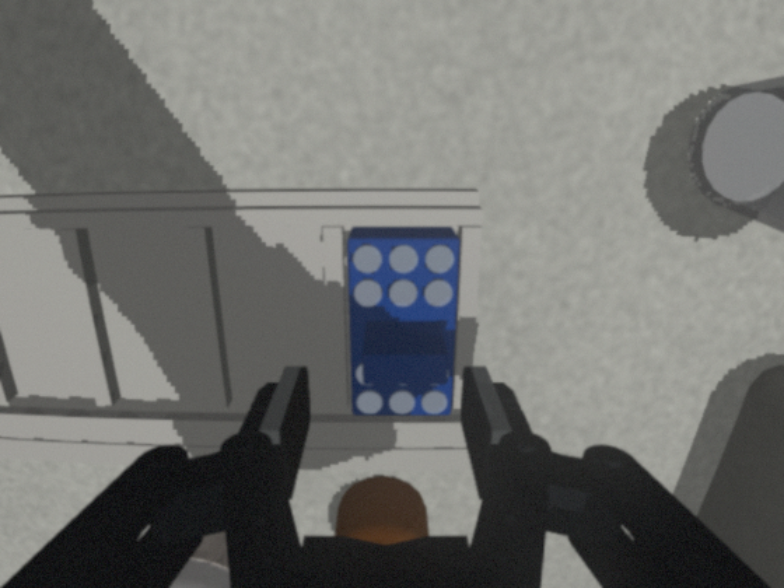

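Call:
{"op": "move_arm", "data": {
  "series": [
    {"tx": 0.0068, "ty": 0.0, "tz": 0.003, "roll": -0.006, "grip": 0.05},
    {"tx": 0.0068, "ty": 0.01, "tz": 0.003, "roll": -0.006, "grip": 0.05},
    {"tx": 0.0068, "ty": 0.02, "tz": 0.003, "roll": -0.006, "grip": 0.05},
    {"tx": 0.0068, "ty": 0.03, "tz": 0.003, "roll": -0.006, "grip": 0.05},
    {"tx": 0.0068, "ty": 0.034, "tz": 0.003, "roll": -0.006, "grip": 0.05},
    {"tx": 0.0068, "ty": 0.034, "tz": 0.003, "roll": -0.006, "grip": 0.05},
    {"tx": 0.0068, "ty": 0.034, "tz": 0.003, "roll": -0.006, "grip": 0.05}
  ]
}}

```text
t: 19.82
ee_pos: [503.0, 340.2, 43.6]
ee_rot: [-89.9, 0.0, 95.7]
ft_force: [0.9, -0.2, -0.7]
grip_width: 0.585
```

```bash
python3 -c "
from h import *
d=snap('wrist','w17'); go(502.8,339.5,37,95.6)
im=cv2.imread('pics/w17.png');cv2.imwrite('pics/w17b.png',cv2.resize(im,(560,420)))
"
```

```text
t19.87 pos [503.4 340.5  44.1] rot [-8.999e+01  1.000e-02  9.567e+01] F [-0.1  0.1 -0.5] g 50.1
tx -0.0010 ty 0.0071 tz 0.0007 roll 0.0011 rows 0.2
```

View pics/w17b.png

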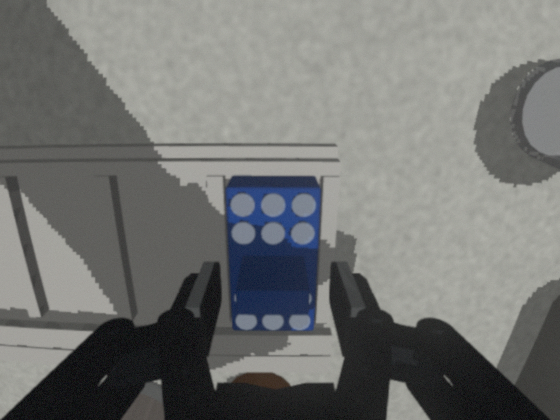

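Call:
{"op": "move_arm", "data": {
  "series": [
    {"tx": -0.001, "ty": 0.007, "tz": 0.001, "roll": 0, "grip": 0.05},
    {"tx": -0.001, "ty": 0.007, "tz": 0.001, "roll": 0, "grip": 0.05},
    {"tx": -0.001, "ty": 0.007, "tz": 0.001, "roll": 0, "grip": 0.05},
    {"tx": -0.001, "ty": 0.007, "tz": 0.001, "roll": 0, "grip": 0.02},
    {"tx": -0.001, "ty": 0.007, "tz": 0.001, "roll": 0, "grip": 0.02},
    {"tx": -0.001, "ty": 0.007, "tz": 0.001, "roll": 0, "grip": 0.02},
    {"tx": -0.001, "ty": 0.007, "tz": 0.001, "roll": 0, "grip": 0.02},
    {"tx": -0.001, "ty": 0.007, "tz": 0.001, "roll": 0, "grip": 0.02}
  ],
  "grip_force": 20
}}

```text
t: 20.53
ee_pos: [502.6, 339.7, 37.5]
ee_rot: [-90.0, -0.0, 95.7]
ft_force: [0.2, -0.4, 0.9]
grip_width: 0.346
```

Call:
{"op": "move_arm", "data": {
  "series": [
    {"tx": 0, "ty": -0.002, "tz": -0.002, "roll": 0, "grip": 0.02},
    {"tx": 0, "ty": -0.004, "tz": -0.004, "roll": 0, "grip": 0.02},
    {"tx": 0, "ty": -0.006, "tz": -0.006, "roll": 0, "grip": 0.02},
    {"tx": 0, "ty": -0.008, "tz": -0.007, "roll": 0, "grip": 0.02},
    {"tx": 0, "ty": -0.01, "tz": -0.008, "roll": 0, "grip": 0.02},
    {"tx": 0, "ty": -0.012, "tz": -0.009, "roll": 0, "grip": 0.02},
    {"tx": 0, "ty": -0.013, "tz": -0.009, "roll": 0, "grip": 0.02},
    {"tx": 0, "ty": -0.013, "tz": -0.009, "roll": 0, "grip": 0.02}
  ]
}}

```text
t: 21.2
ee_pos: [512.6, 340.1, 49.8]
ee_rot: [-90.1, 0.0, 95.7]
ft_force: [4.3, 1.4, -12.0]
grip_width: 0.343
```

```bash
python3 -c "
from h import *
d=snap('wrist','w18'); go()
im=cv2.imread('pics/w18.png');cv2.imwrite('pics/w18b.png',cv2.resize(im,(784,588)))
"
```

```text
t21.25 pos [512.6 340.   49.8] rot [-9.013e+01  2.000e-02  9.565e+01] F [  5.    1.5 -12.4] g 29.7
tx 0.0000 ty -0.0000 tz -0.0000 roll 0.0000 rows 0.0
```

View pics/w18b.png

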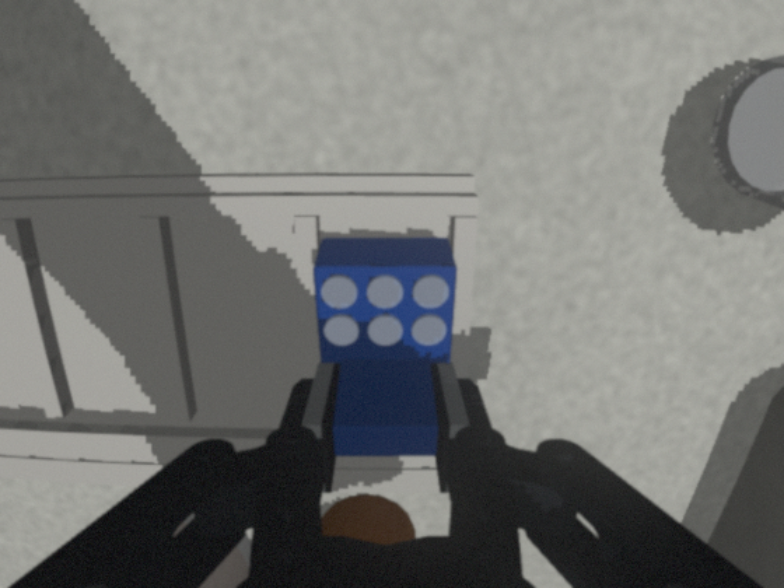

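Same state as before (tipped ~7-8°, front edge at rows 239-266). Draw out.

Call:
{"op": "move_arm", "data": {
  "series": [
    {"tx": 0, "ty": 0.001, "tz": 0.0, "roll": 0, "grip": 0.02},
    {"tx": 0, "ty": 0.002, "tz": 0.0, "roll": 0, "grip": 0.02},
    {"tx": 0, "ty": 0.002, "tz": 0.005, "roll": 0, "grip": 0.02},
    {"tx": 0, "ty": 0.002, "tz": 0.01, "roll": 0, "grip": 0.02},
    {"tx": 0, "ty": 0.002, "tz": 0.016, "roll": 0, "grip": 0.02},
    {"tx": 0, "ty": 0.002, "tz": 0.022, "roll": 0, "grip": 0.02},
    {"tx": 0, "ty": 0.002, "tz": 0.029, "roll": 0, "grip": 0.02},
    {"tx": 0, "ty": 0.002, "tz": 0.036, "roll": 0, "grip": 0.02},
    {"tx": 0, "ty": 0.002, "tz": 0.036, "roll": 0, "grip": 0.02}
  ]
}}

```text
t: 22.0
ee_pos: [472.9, 337.0, 48.0]
ee_rot: [-89.8, 0.0, 95.8]
ft_force: [-0.4, 0.3, -2.0]
grip_width: 0.35
```

Call:
{"op": "move_arm", "data": {
  "series": [
    {"tx": 0, "ty": -0.02, "tz": 0.003, "roll": 0, "grip": 0.02},
    {"tx": 0, "ty": -0.045, "tz": 0.006, "roll": 0, "grip": 0.02},
    {"tx": 0, "ty": -0.06, "tz": 0.006, "roll": 0, "grip": 0.02},
    {"tx": 0, "ty": -0.06, "tz": 0.006, "roll": 0, "grip": 0.02}
  ]
}}

```text
t: 22.33
ee_pos: [472.2, 338.4, 112.2]
ee_rot: [-90.4, -0.3, 95.7]
ft_force: [0.5, 0.4, -1.8]
grip_width: 0.347
```

```bash
python3 -c "
from h import *
d=snap('wrist','w19'); go(470,70,105,90)
im=cv2.imread('pics/w19.png');cv2.imwrite('pics/w19b.png',cv2.resize(im,(560,420)))
"
```

```text
t22.38 pos [471.2 337.6 110.3] rot [-90.25  -0.18  95.69] F [ 0.7 -0.6 -1.7] g 29.7
tx -0.2662 ty 0.0053 tz 0.0277 roll 0.0992 rows 6.4
```

View pics/w19b.png

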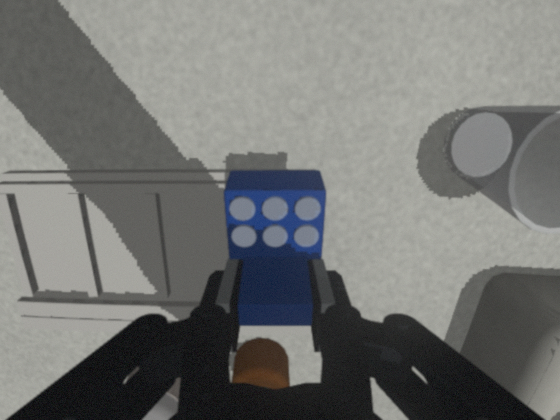

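Call:
{"op": "move_arm", "data": {
  "series": [
    {"tx": -0.266, "ty": 0, "tz": 0.028, "roll": 0.1, "grip": 0.02},
    {"tx": -0.266, "ty": 0, "tz": 0.028, "roll": 0.1, "grip": 0.02},
    {"tx": -0.266, "ty": 0, "tz": 0.028, "roll": 0.1, "grip": 0.02},
    {"tx": -0.266, "ty": 0, "tz": 0.028, "roll": 0.1, "grip": 0.02},
    {"tx": -0.266, "ty": 0, "tz": 0.028, "roll": 0.1, "grip": 0.02},
    {"tx": -0.266, "ty": 0, "tz": 0.028, "roll": 0.1, "grip": 0.02},
    {"tx": -0.266, "ty": 0, "tz": 0.028, "roll": 0.1, "grip": 0.02},
    {"tx": -0.266, "ty": 0.02, "tz": 0.028, "roll": 0.1, "grip": 0.02},
    {"tx": -0.266, "ty": 0.04, "tz": 0.028, "roll": 0.1, "grip": 0.02},
    {"tx": -0.266, "ty": 0.055, "tz": 0.028, "roll": 0.1, "grip": 0.02}
  ]
}}

```text
t: 23.22
ee_pos: [466.6, 67.6, 51.2]
ee_rot: [-89.9, 0.1, 89.8]
ft_force: [-0.5, -0.5, -0.8]
grip_width: 0.342
```

```bash
python3 -c "
from h import *
d=snap('wrist','w20'); d=snap('top','top20'); go(470,70,30,90)
im=cv2.imread('pics/w20.png');cv2.imwrite('pics/w20b.png',cv2.resize(im,(784,588)))
"
```

```text
t23.32 pos [464.2  67.7  49.9] rot [-89.54   0.17  89.92] F [-1.2  0.2 -1.8] g 29.7
tx 0.0023 ty 0.0199 tz -0.0058 roll -0.0013 rows 0.5
```

View pics/w20b.png

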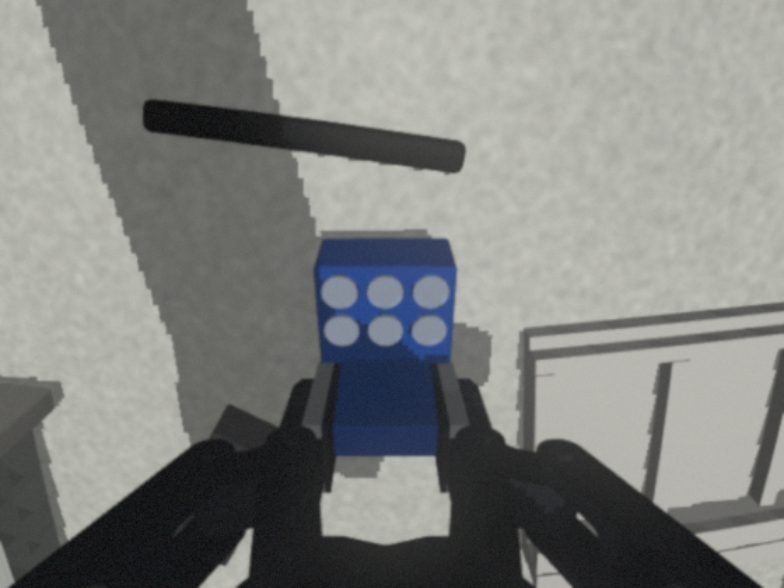

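Lower and level on the clear bench as before, ending with a press.

Call:
{"op": "move_arm", "data": {
  "series": [
    {"tx": 0, "ty": 0.006, "tz": 0, "roll": 0, "grip": 0.02},
    {"tx": 0, "ty": 0.011, "tz": 0, "roll": 0, "grip": 0.02},
    {"tx": 0, "ty": 0.014, "tz": 0.001, "roll": 0, "grip": 0.02},
    {"tx": 0, "ty": 0.017, "tz": 0.003, "roll": 0, "grip": 0.02},
    {"tx": 0, "ty": 0.02, "tz": 0.005, "roll": 0, "grip": 0.02},
    {"tx": 0, "ty": 0.022, "tz": 0.006, "roll": 0, "grip": 0.02},
    {"tx": 0, "ty": 0.024, "tz": 0.007, "roll": 0, "grip": 0.02},
    {"tx": 0, "ty": 0.026, "tz": 0.008, "roll": 0, "grip": 0.02},
    {"tx": 0, "ty": 0.026, "tz": 0.008, "roll": 0, "grip": 0.02}
  ]
}}

```text
t: 24.07
ee_pos: [458.9, 69.4, 27.9]
ee_rot: [-89.9, -0.1, 90.0]
ft_force: [-4.9, -0.2, 6.0]
grip_width: 0.345
```

```bash
python3 -c "
from h import *
d=snap('wrist','w21'); go()
im=cv2.imread('pics/w21.png');cv2.imwrite('pics/w21b.png',cv2.resize(im,(784,588)))
"
```

```text
t24.12 pos [458.9  69.4  27.9] rot [-8.987e+01 -5.000e-02  8.998e+01] F [-4.5  0.4  6.5] g 29.6
tx 0.0000 ty -0.0000 tz 0.0000 roll 0.0000 rows 0.0
```

View pics/w21b.png

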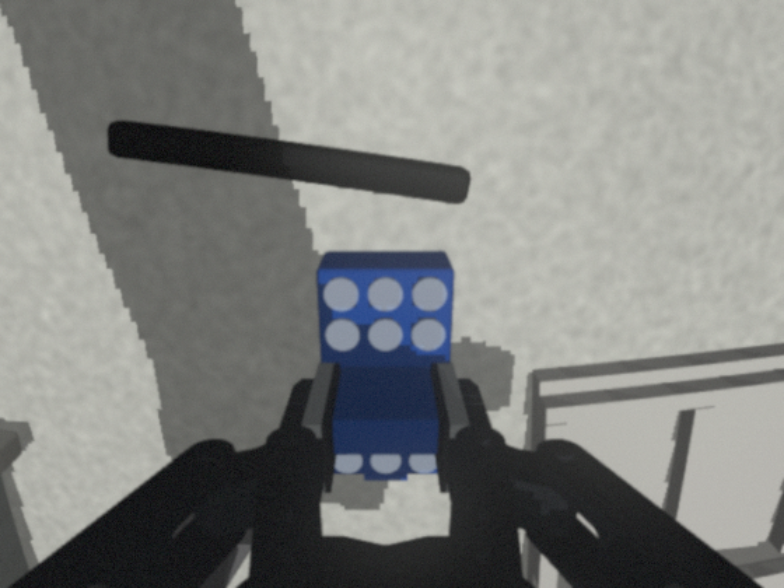

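Call:
{"op": "move_arm", "data": {
  "series": [
    {"tx": 0, "ty": 0, "tz": 0, "roll": 0, "grip": 0.038},
    {"tx": 0, "ty": 0, "tz": 0, "roll": 0, "grip": 0.038},
    {"tx": 0, "ty": 0, "tz": 0, "roll": 0, "grip": 0.038},
    {"tx": 0, "ty": 0, "tz": 0, "roll": 0, "grip": 0.038}
  ],
  "grip_force": 50
}}

```text
t: 24.45
ee_pos: [460.4, 69.0, 27.4]
ee_rot: [-90.0, -0.0, 90.0]
ft_force: [-0.2, 0.7, -0.1]
grip_width: 0.447
```

```bash
python3 -c "
from h import *
d=snap('wrist','w22'); go()
im=cv2.imread('pics/w22.png');cv2.imwrite('pics/w22b.png',cv2.resize(im[150:350,180:380],None,fx=3,fy=3,interpolation=cv2.INTER_CUBIC))
"
```

```text
t24.50 pos [460.4  69.   27.4] rot [-90.03  -0.    89.95] F [ 0.2  0.1 -0.7] g 38.1
tx 0.0000 ty -0.0000 tz 0.0000 roll 0.0000 rows 0.0
```

View pics/w22b.png

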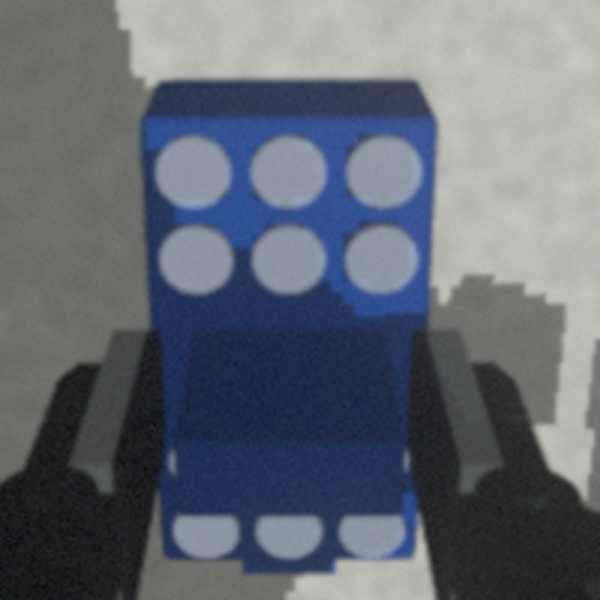

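Call:
{"op": "move_arm", "data": {
  "series": [
    {"tx": 0, "ty": 0, "tz": 0, "roll": 0, "grip": 0.02},
    {"tx": 0, "ty": 0, "tz": 0, "roll": 0, "grip": 0.02},
    {"tx": 0, "ty": 0, "tz": 0, "roll": 0, "grip": 0.02},
    {"tx": 0, "ty": 0, "tz": 0, "roll": 0, "grip": 0.02},
    {"tx": 0, "ty": -0.03, "tz": 0, "roll": 0, "grip": 0.02},
    {"tx": 0, "ty": -0.07, "tz": 0, "roll": 0, "grip": 0.02},
    {"tx": 0, "ty": -0.11, "tz": 0, "roll": 0, "grip": 0.02},
    {"tx": 0, "ty": -0.13, "tz": 0, "roll": 0, "grip": 0.02},
    {"tx": 0, "ty": -0.13, "tz": 0, "roll": 0, "grip": 0.02},
    {"tx": 0, "ty": -0.13, "tz": 0, "roll": 0, "grip": 0.02}
  ],
  "grip_force": 50
}}

```text
t: 25.33
ee_pos: [460.6, 69.2, 158.0]
ee_rot: [-90.1, -0.1, 90.0]
ft_force: [-0.2, -0.4, -2.4]
grip_width: 0.342
```

```bash
python3 -c "
from h import *
go(548,-251.8,155,84.9)
"
```

```text
t25.33 pos [460.6  69.2 158. ] rot [-9.012e+01 -7.000e-02  8.996e+01] F [-0.2 -0.4 -2.4] g 29.2
tx -0.3209 ty 0.0030 tz -0.0877 roll 0.0883 rows 8.0
```

Call:
{"op": "move_arm", "data": {
  "series": [
    {"tx": -0.321, "ty": 0, "tz": -0.088, "roll": 0.088, "grip": 0.02},
    {"tx": -0.321, "ty": 0, "tz": -0.088, "roll": 0.088, "grip": 0.02},
    {"tx": -0.321, "ty": 0, "tz": -0.088, "roll": 0.088, "grip": 0.02},
    {"tx": -0.321, "ty": 0, "tz": -0.088, "roll": 0.088, "grip": 0.02},
    {"tx": -0.321, "ty": 0, "tz": -0.088, "roll": 0.088, "grip": 0.02},
    {"tx": -0.321, "ty": 0, "tz": -0.088, "roll": 0.088, "grip": 0.02},
    {"tx": -0.321, "ty": 0, "tz": -0.088, "roll": 0.088, "grip": 0.02},
    {"tx": -0.321, "ty": 0, "tz": -0.088, "roll": 0.088, "grip": 0.02},
    {"tx": -0.321, "ty": 0, "tz": -0.088, "roll": 0.088, "grip": 0.02},
    {"tx": -0.321, "ty": 0, "tz": -0.088, "roll": 0.088, "grip": 0.02}
  ]
}}

```text
t: 26.17
ee_pos: [544.9, -256.2, 154.3]
ee_rot: [-89.7, 0.1, 84.5]
ft_force: [-0.5, -0.4, -2.1]
grip_width: 0.34
```

Call:
{"op": "move_arm", "data": {
  "series": [
    {"tx": 0, "ty": 0, "tz": 0, "roll": 0, "grip": 0.02},
    {"tx": 0, "ty": 0, "tz": 0, "roll": 0, "grip": 0.02},
    {"tx": 0, "ty": 0.02, "tz": 0, "roll": 0, "grip": 0.02},
    {"tx": 0, "ty": 0.045, "tz": 0, "roll": 0, "grip": 0.02},
    {"tx": 0, "ty": 0.065, "tz": 0, "roll": 0, "grip": 0.02},
    {"tx": 0, "ty": 0.075, "tz": 0, "roll": 0, "grip": 0.02},
    {"tx": 0, "ty": 0.075, "tz": 0, "roll": 0, "grip": 0.02},
    {"tx": 0, "ty": 0.075, "tz": 0, "roll": 0, "grip": 0.02},
    {"tx": 0, "ty": 0.075, "tz": 0, "roll": 0, "grip": 0.02}
  ]
}}

```text
t: 26.92
ee_pos: [548.9, -252.0, 83.5]
ee_rot: [-90.1, 0.0, 85.0]
ft_force: [1.1, -0.3, -0.8]
grip_width: 0.341
```

```bash
python3 -c "
from h import *
d=snap('wrist','w23'); go(548,-251.8,75,84.9)
im=cv2.imread('pics/w23.png');cv2.imwrite('pics/w23b.png',cv2.resize(im[140:300,200:360],None,fx=4,fy=4,interpolation=cv2.INTER_CUBIC))
"
```

```text
t26.97 pos [ 549.2 -252.3   83.9] rot [-9.017e+01  3.000e-02  8.495e+01] F [ 0.9  0.1 -1.6] g 29.1
tx 0.0004 ty 0.0089 tz 0.0012 roll 0.0009 rows 0.2
```

View pics/w23b.png

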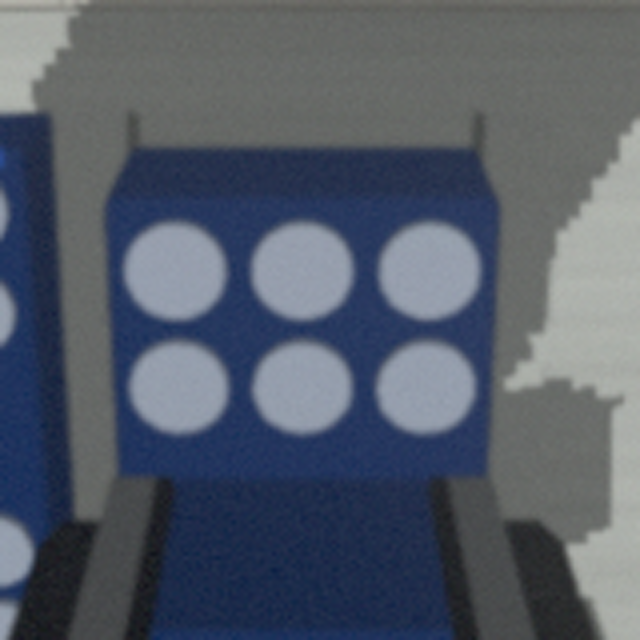

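Call:
{"op": "move_arm", "data": {
  "series": [
    {"tx": 0.0004, "ty": 0.005, "tz": 0, "roll": 0, "grip": 0.02},
    {"tx": 0.0004, "ty": 0.01, "tz": 0, "roll": 0, "grip": 0.02},
    {"tx": 0.0004, "ty": 0.014, "tz": 0, "roll": 0, "grip": 0.02},
    {"tx": 0.0004, "ty": 0.018, "tz": 0, "roll": 0, "grip": 0.02},
    {"tx": 0.0004, "ty": 0.022, "tz": 0, "roll": 0, "grip": 0.02},
    {"tx": 0.0004, "ty": 0.026, "tz": 0, "roll": 0, "grip": 0.02},
    {"tx": 0.0004, "ty": 0.026, "tz": 0, "roll": 0, "grip": 0.02},
    {"tx": 0.0004, "ty": 0.026, "tz": 0, "roll": 0, "grip": 0.02}
  ]
}}

```text
t: 27.63
ee_pos: [549.4, -251.9, 57.5]
ee_rot: [-90.1, -0.0, 84.9]
ft_force: [0.4, 1.1, 5.5]
grip_width: 0.341
```

Seated height reached (57.5 = 30 + 27.4). Release and rise.

Call:
{"op": "move_arm", "data": {
  "series": [
    {"tx": 0, "ty": 0.001, "tz": 0, "roll": 0, "grip": 0.02},
    {"tx": 0, "ty": 0.001, "tz": 0, "roll": 0, "grip": 0.02},
    {"tx": 0, "ty": 0.0, "tz": 0, "roll": 0, "grip": 0.04},
    {"tx": 0, "ty": 0.0, "tz": 0, "roll": 0, "grip": 0.04},
    {"tx": 0, "ty": 0.0, "tz": 0, "roll": 0, "grip": 0.04},
    {"tx": 0, "ty": -0.03, "tz": 0, "roll": 0, "grip": 0.04},
    {"tx": 0, "ty": -0.065, "tz": 0, "roll": 0, "grip": 0.04},
    {"tx": 0, "ty": -0.1, "tz": 0, "roll": 0, "grip": 0.04},
    {"tx": 0, "ty": -0.12, "tz": 0, "roll": 0, "grip": 0.04},
    {"tx": 0, "ty": -0.12, "tz": 0, "roll": 0, "grip": 0.04}
  ]
}}

```text
t: 28.47
ee_pos: [551.3, -254.0, 181.8]
ee_rot: [-90.6, 0.1, 84.9]
ft_force: [0.5, -1.0, 0.8]
grip_width: 0.467
```

```bash
python3 -c "
from h import *
d=snap('wrist','w24'); d=snap('top','top24'); go(535,-1,150,61.4)
im=cv2.imread('pics/w24.png');cv2.imwrite('pics/w24b.png',cv2.resize(im,(784,588)))
im=cv2.imread('pics/top24.png');cv2.imwrite('pics/top24b.png',cv2.resize(im[140:290,150:420],None,fx=2.9,fy=2.9))
"
```

```text
t28.57 pos [ 548.2 -252.   176.9] rot [-9.01e+01  1.00e-02  8.49e+01] F [ 0.1 -0.1 -0.9] g 40.3
tx 0.2488 ty 0.0269 tz 0.0355 roll 0.4102 rows 6.1
```

View pics/w24b.png

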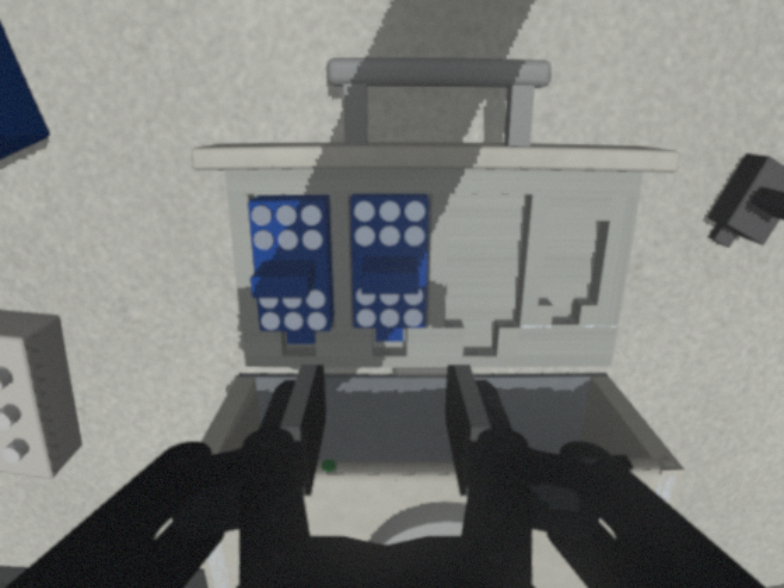

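View pics/top24b.png

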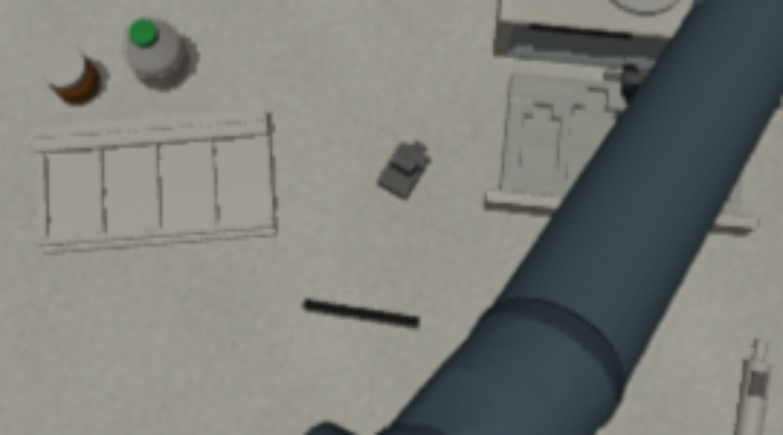

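Call:
{"op": "move_arm", "data": {
  "series": [
    {"tx": 0.249, "ty": 0.027, "tz": 0.0355, "roll": 0.41, "grip": 0.045},
    {"tx": 0.249, "ty": 0.027, "tz": 0.0355, "roll": 0.41, "grip": 0.045},
    {"tx": 0.249, "ty": 0.027, "tz": 0.0355, "roll": 0.41, "grip": 0.045},
    {"tx": 0.249, "ty": 0.027, "tz": 0.0355, "roll": 0.41, "grip": 0.045},
    {"tx": 0.249, "ty": 0.027, "tz": 0.0355, "roll": 0.41, "grip": 0.045},
    {"tx": 0.249, "ty": 0.027, "tz": 0.0355, "roll": 0.41, "grip": 0.045},
    {"tx": 0.249, "ty": 0.027, "tz": 0.0355, "roll": 0.41, "grip": 0.045},
    {"tx": 0.249, "ty": 0.05, "tz": 0.0355, "roll": 0.41, "grip": 0.045},
    {"tx": 0.249, "ty": 0.07, "tz": 0.0355, "roll": 0.41, "grip": 0.045},
    {"tx": 0.249, "ty": 0.07, "tz": 0.0355, "roll": 0.41, "grip": 0.045}
  ]
}}

```text
t: 29.4
ee_pos: [529.2, 0.1, 100.8]
ee_rot: [-89.5, 0.4, 61.5]
ft_force: [-1.1, 0.2, -0.8]
grip_width: 0.524
```

```bash
python3 -c "
from h import *
d=snap('wrist','w25'); go(535.2,-1,40,61.4)
im=cv2.imread('pics/w25.png');cv2.imwrite('pics/w25b.png',cv2.resize(im,(784,588)))
"
```

```text
t29.45 pos [530.6  -0.7 102.7] rot [-89.6    0.34  61.45] F [-0.1 -1.1  0.6] g 45.2
tx 0.0019 ty 0.0627 tz -0.0042 roll 0.0009 rows 1.5
```

View pics/w25b.png

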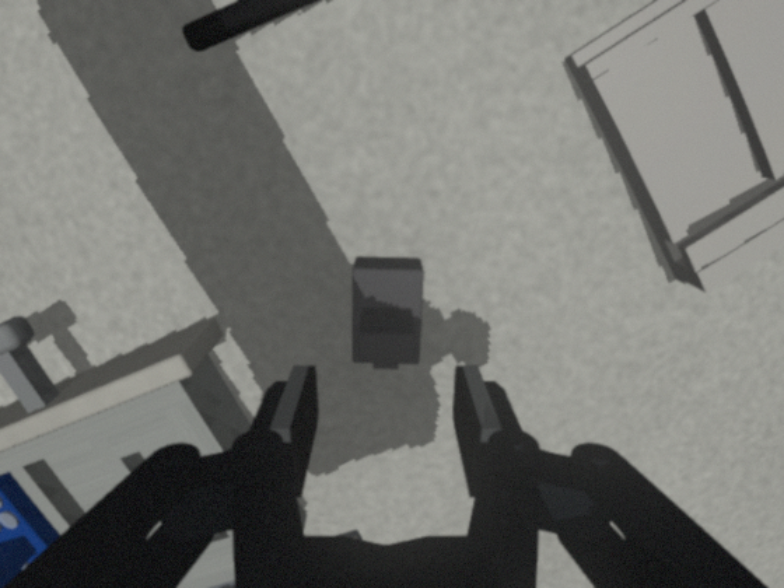

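Run:
```python
from h import *
d=load('w25')
X=meas(d,[(353,270),(422,270),(419,362),(354,362)],1.4,0,0,24);print(X.round(1).tolist(),X.mean(0))
e=(X[2]+X[3]-X[0]-X[1]);print(np.degrees(np.arctan2(e[1],e[0])))
go(*X.mean(0),40,61.4)
```

```text
[[506.8, -4.5], [522.1, 24.0], [564.3, 0.9], [548.9, -27.9]] [535.51424865  -1.88061429]
-28.887435662432456
t29.45 pos [530.6  -0.7 102.7] rot [-89.6    0.34  61.45] F [-0.1 -1.1  0.6] g 45.2
tx 0.0013 ty 0.0627 tz -0.0049 roll 0.0009 rows 1.5
```

Call:
{"op": "move_arm", "data": {
  "series": [
    {"tx": 0.001, "ty": 0.015, "tz": -0.0045, "roll": 0.004, "grip": 0.045},
    {"tx": 0.001, "ty": 0.03, "tz": -0.0045, "roll": 0.004, "grip": 0.045},
    {"tx": 0.001, "ty": 0.045, "tz": -0.0045, "roll": 0.004, "grip": 0.045},
    {"tx": 0.001, "ty": 0.06, "tz": -0.0045, "roll": 0.004, "grip": 0.045},
    {"tx": 0.001, "ty": 0.067, "tz": -0.0045, "roll": 0.004, "grip": 0.045},
    {"tx": 0.001, "ty": 0.067, "tz": -0.0045, "roll": 0.004, "grip": 0.045},
    {"tx": 0.001, "ty": 0.067, "tz": -0.0045, "roll": 0.004, "grip": 0.045}
  ]
}}

```text
t: 30.03
ee_pos: [539.1, -2.4, 39.5]
ee_rot: [-90.0, 0.0, 61.1]
ft_force: [0.3, -0.1, -0.4]
grip_width: 0.526
```

```bash
python3 -c "
from h import *
d=snap('wrist','w26'); go(535.5,-1.5,28,61.2)
im=cv2.imread('pics/w26.png');cv2.imwrite('pics/w26b.png',cv2.resize(im,(784,588)))
"
```

```text
t30.08 pos [539.6  -2.2  40. ] rot [-9.006e+01 -3.000e-02  6.116e+01] F [-0.8  0.3  1. ] g 44.7
tx -0.0014 ty 0.0120 tz 0.0040 roll -0.0007 rows 0.3
```

View pics/w26b.png

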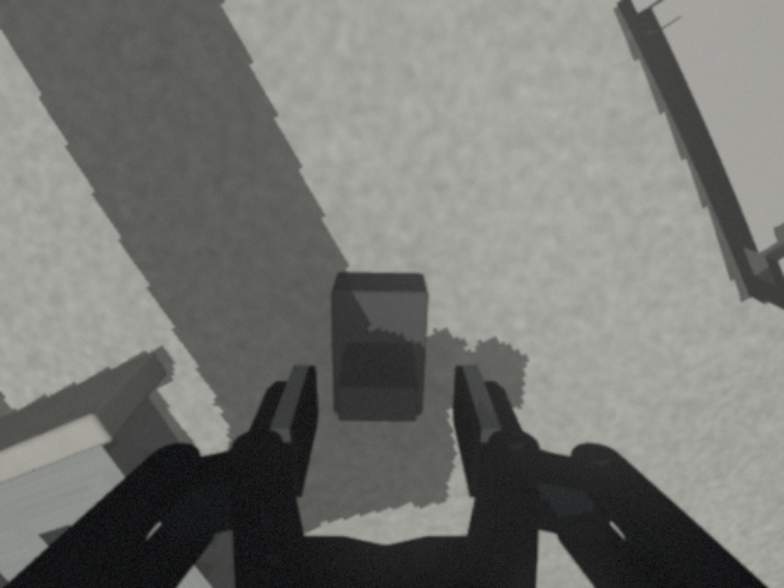

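Call:
{"op": "move_arm", "data": {
  "series": [
    {"tx": -0.002, "ty": 0.004, "tz": 0.003, "roll": 0, "grip": 0.045},
    {"tx": -0.002, "ty": 0.008, "tz": 0.003, "roll": 0, "grip": 0.045},
    {"tx": -0.002, "ty": 0.0115, "tz": 0.003, "roll": 0, "grip": 0.045},
    {"tx": -0.002, "ty": 0.0115, "tz": 0.003, "roll": 0, "grip": 0.035},
    {"tx": -0.002, "ty": 0.0115, "tz": 0.003, "roll": 0, "grip": 0.035},
    {"tx": -0.002, "ty": 0.0115, "tz": 0.003, "roll": 0, "grip": 0.035}
  ],
  "grip_force": 40
}}

```text
t: 30.58
ee_pos: [535.5, -2.1, 27.8]
ee_rot: [-90.0, -0.0, 61.2]
ft_force: [-0.6, -0.1, 0.7]
grip_width: 0.407
```

```bash
python3 -c "
from h import *
d=snap('wrist','w27'); go(535.5,-1.5,28,61.2)
im=cv2.imread('pics/w27.png');cv2.imwrite('pics/w27b.png',cv2.resize(im[150:350,180:380],None,fx=3,fy=3,interpolation=cv2.INTER_CUBIC))
"
```

```text
t30.63 pos [535.6  -2.1  27.9] rot [-9.002e+01 -1.000e-02  6.120e+01] F [ 0.   0.7 -0.3] g 34.8
tx 0.0005 ty -0.0001 tz 0.0004 roll -0.0000 rows 0.0
```

View pics/w27b.png

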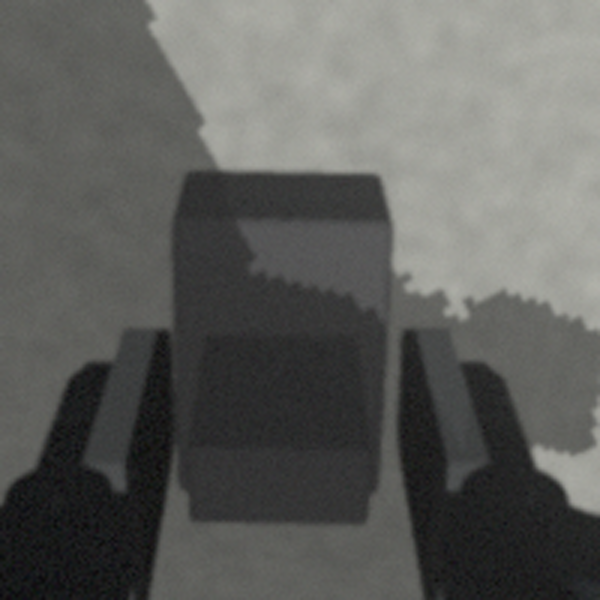

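Call:
{"op": "move_arm", "data": {
  "series": [
    {"tx": 0, "ty": 0, "tz": 0, "roll": 0, "grip": 0.015},
    {"tx": 0, "ty": 0, "tz": 0, "roll": 0, "grip": 0.015},
    {"tx": 0, "ty": 0, "tz": 0, "roll": 0, "grip": 0.015},
    {"tx": 0, "ty": 0, "tz": 0, "roll": 0, "grip": 0.015},
    {"tx": 0, "ty": -0.02, "tz": 0, "roll": 0, "grip": 0.015},
    {"tx": 0, "ty": -0.05, "tz": 0, "roll": 0, "grip": 0.015},
    {"tx": 0, "ty": -0.09, "tz": 0, "roll": 0, "grip": 0.015},
    {"tx": 0, "ty": -0.11, "tz": 0, "roll": 0, "grip": 0.015},
    {"tx": 0, "ty": -0.11, "tz": 0, "roll": 0, "grip": 0.015}
  ]
}}

```text
t: 31.38
ee_pos: [539.7, -2.3, 142.9]
ee_rot: [-90.5, -0.4, 61.2]
ft_force: [0.7, -0.2, 0.1]
grip_width: 0.271
```

```bash
python3 -c "
from h import *
go(558,-141.5,135,84.9)
"
```

```text
t31.38 pos [539.7  -2.3 142.9] rot [-90.47  -0.39  61.17] F [ 0.7 -0.2  0.1] g 23.2
tx -0.1131 ty 0.0079 tz -0.0832 roll -0.4142 rows 3.4
```

Call:
{"op": "move_arm", "data": {
  "series": [
    {"tx": -0.112, "ty": 0, "tz": -0.085, "roll": -0.414, "grip": 0.015},
    {"tx": -0.112, "ty": 0, "tz": -0.085, "roll": -0.414, "grip": 0.015},
    {"tx": -0.112, "ty": 0, "tz": -0.085, "roll": -0.414, "grip": 0.015},
    {"tx": -0.112, "ty": 0, "tz": -0.085, "roll": -0.414, "grip": 0.015},
    {"tx": -0.112, "ty": 0, "tz": -0.085, "roll": -0.414, "grip": 0.015},
    {"tx": -0.112, "ty": 0.01, "tz": -0.085, "roll": -0.414, "grip": 0.015},
    {"tx": -0.112, "ty": 0.03, "tz": -0.085, "roll": -0.414, "grip": 0.015},
    {"tx": -0.112, "ty": 0.04, "tz": -0.085, "roll": -0.414, "grip": 0.015},
    {"tx": -0.112, "ty": 0.04, "tz": -0.085, "roll": -0.414, "grip": 0.015},
    {"tx": -0.112, "ty": 0.04, "tz": -0.085, "roll": -0.414, "grip": 0.015}
  ]
}}

```text
t: 32.22
ee_pos: [554.5, -139.4, 96.0]
ee_rot: [-89.8, -0.0, 85.0]
ft_force: [-0.2, 0.2, -0.6]
grip_width: 0.275
```

```bash
python3 -c "
from h import *
d=snap('wrist','w28'); go(558.7,-141.6,78,84.9)
im=cv2.imread('pics/w28.png');cv2.imwrite('pics/w28b.png',cv2.resize(im,(784,588)))
"
```

```text
t32.27 pos [ 555.6 -139.9   97.1] rot [-8.992e+01 -1.000e-02  8.501e+01] F [ 0.1  0.8 -1.1] g 23.5
tx -0.0014 ty 0.0191 tz -0.0032 roll 0.0019 rows 0.5
```

View pics/w28b.png

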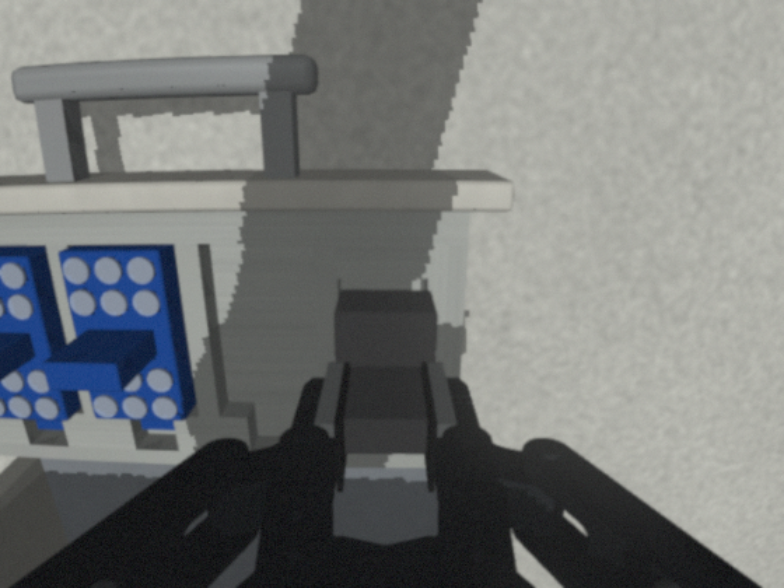

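Call:
{"op": "move_arm", "data": {
  "series": [
    {"tx": -0.0014, "ty": 0.0, "tz": -0.003, "roll": 0.002, "grip": 0.015},
    {"tx": -0.0014, "ty": 0.007, "tz": -0.003, "roll": 0.002, "grip": 0.015},
    {"tx": -0.0014, "ty": 0.014, "tz": -0.003, "roll": 0.002, "grip": 0.015},
    {"tx": -0.0014, "ty": 0.018, "tz": -0.003, "roll": 0.002, "grip": 0.015},
    {"tx": -0.0014, "ty": 0.018, "tz": -0.003, "roll": 0.002, "grip": 0.015},
    {"tx": -0.0014, "ty": 0.018, "tz": -0.003, "roll": 0.002, "grip": 0.015},
    {"tx": -0.0014, "ty": 0.018, "tz": -0.003, "roll": 0.002, "grip": 0.015}
  ]
}}

```text
t: 32.85
ee_pos: [558.7, -143.0, 79.7]
ee_rot: [-90.0, 0.0, 84.8]
ft_force: [-0.7, 0.1, -1.1]
grip_width: 0.273
```

```bash
python3 -c "
from h import *
d=snap('wrist','w29'); go(558.7,-141.6,78,84.9)
im=cv2.imread('pics/w29.png');a=cv2.resize(im[170:270,220:330],None,fx=7,fy=6,interpolation=cv2.INTER_CUBIC);cv2.imwrite('pics/w29b.png',np.clip(a.astype(float)*1.7,0,255).astype(np.uint8))
"
```

```text
t32.90 pos [ 558.9 -143.    79.9] rot [-90.02   0.    84.8 ] F [ 0.9 -0.2 -1.3] g 23.7
tx 0.0014 ty 0.0019 tz 0.0004 roll -0.0018 rows 0.1
```

View pics/w29b.png

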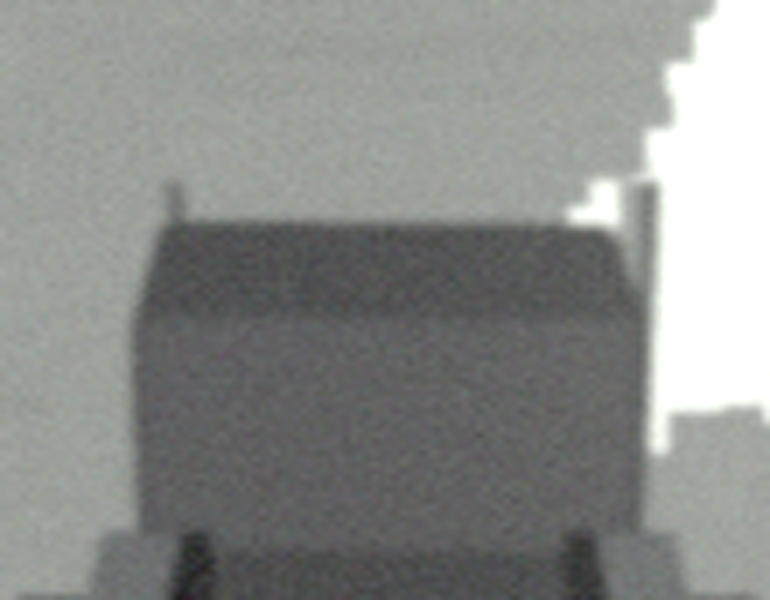

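Call:
{"op": "move_arm", "data": {
  "series": [
    {"tx": 0.002, "ty": 0.0, "tz": -0.0006, "roll": 0, "grip": 0.015},
    {"tx": 0.002, "ty": 0.003, "tz": -0.0006, "roll": 0, "grip": 0.015},
    {"tx": 0.002, "ty": 0.005, "tz": -0.0006, "roll": 0, "grip": 0.015},
    {"tx": 0.002, "ty": 0.005, "tz": -0.0006, "roll": 0, "grip": 0.015},
    {"tx": 0.002, "ty": 0.005, "tz": -0.0006, "roll": 0, "grip": 0.015}
  ]
}}

```text
t: 33.32
ee_pos: [559.3, -140.9, 74.5]
ee_rot: [-90.0, 0.0, 84.8]
ft_force: [0.6, 0.0, -1.3]
grip_width: 0.269
```

```bash
python3 -c "
from h import *
d=snap('wrist','w30'); go(558.7,-141.6,78,84.9)
im=cv2.imread('pics/w30.png');a=cv2.resize(im[170:270,220:330],None,fx=7,fy=6,interpolation=cv2.INTER_CUBIC);cv2.imwrite('pics/w30b.png',np.clip(a.astype(float)*1.7,0,255).astype(np.uint8))
"
```

```text
t33.37 pos [ 559.4 -141.    74.6] rot [-89.98   0.    84.8 ] F [ 0.  -0.5 -0.6] g 23.5
tx -0.0007 ty -0.0034 tz 0.0007 roll -0.0018 rows 0.1
```

View pics/w30b.png

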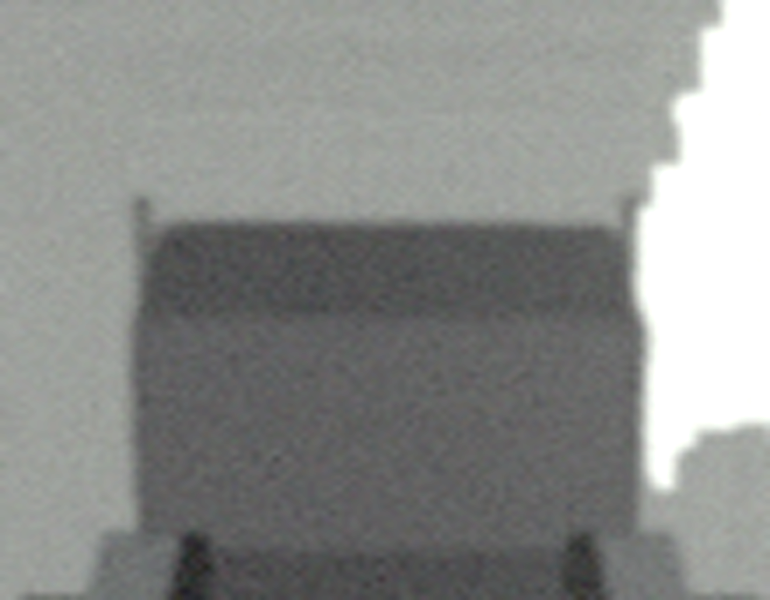

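Call:
{"op": "move_arm", "data": {
  "series": [
    {"tx": 0, "ty": 0.0, "tz": -0.0005, "roll": 0, "grip": 0.015},
    {"tx": 0, "ty": 0.004, "tz": -0.0005, "roll": 0, "grip": 0.015},
    {"tx": 0, "ty": 0.008, "tz": -0.0005, "roll": 0, "grip": 0.015},
    {"tx": 0, "ty": 0.012, "tz": -0.0005, "roll": 0, "grip": 0.015},
    {"tx": 0, "ty": 0.015, "tz": -0.0005, "roll": 0, "grip": 0.015},
    {"tx": 0, "ty": 0.017, "tz": -0.0005, "roll": 0, "grip": 0.015},
    {"tx": 0, "ty": 0.017, "tz": -0.0005, "roll": 0, "grip": 0.015},
    {"tx": 0, "ty": 0.017, "tz": -0.0005, "roll": 0, "grip": 0.015}
  ]
}}

```text
t: 34.03
ee_pos: [560.2, -141.0, 58.0]
ee_rot: [-90.0, -0.0, 84.8]
ft_force: [0.0, 0.6, 1.7]
grip_width: 0.275
```

Down at 58.0 (expected 57.9). Release and look.

Call:
{"op": "move_arm", "data": {
  "series": [
    {"tx": 0, "ty": 0.001, "tz": 0, "roll": 0, "grip": 0.015},
    {"tx": 0, "ty": 0.001, "tz": 0, "roll": 0, "grip": 0.015},
    {"tx": 0, "ty": 0.0, "tz": 0, "roll": 0, "grip": 0.035},
    {"tx": 0, "ty": 0.0, "tz": 0, "roll": 0, "grip": 0.035},
    {"tx": 0, "ty": 0.0, "tz": 0, "roll": 0, "grip": 0.035},
    {"tx": 0, "ty": -0.03, "tz": 0, "roll": 0, "grip": 0.035},
    {"tx": 0, "ty": -0.065, "tz": 0, "roll": 0, "grip": 0.035},
    {"tx": 0, "ty": -0.1, "tz": 0, "roll": 0, "grip": 0.035},
    {"tx": 0, "ty": -0.12, "tz": 0, "roll": 0, "grip": 0.035},
    {"tx": 0, "ty": -0.12, "tz": 0, "roll": 0, "grip": 0.035}
  ]
}}

```text
t: 34.87
ee_pos: [564.0, -142.4, 183.3]
ee_rot: [-90.6, 0.0, 84.8]
ft_force: [-0.0, -0.4, 0.0]
grip_width: 0.412
```

```bash
python3 -c "
from h import *
d=snap('wrist','w31'); go(420,-214.5,175,-5.1)
im=cv2.imread('pics/w31.png');cv2.imwrite('pics/w31b.png',cv2.resize(im,(784,588)))
"
```

```text
t34.92 pos [ 562.3 -141.6  180.6] rot [-9.037e+01 -1.000e-02  8.480e+01] F [ 0.2 -0.6 -1. ] g 34.8
tx -0.0855 ty 0.0056 tz 0.1351 roll 1.5690 rows 12.6
```

View pics/w31b.png

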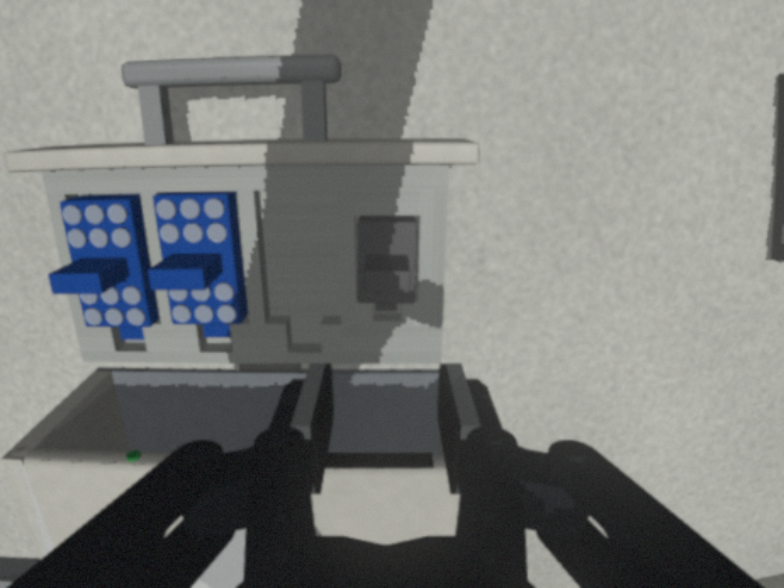

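```bash
python3 -c "
from h import *
go(408,-212,170,84.9)
"
```

```text
t34.92 pos [ 562.3 -141.6  180.6] rot [-9.037e+01 -1.000e-02  8.480e+01] F [ 0.2 -0.6 -1. ] g 34.8
tx -0.0841 ty 0.0106 tz 0.1473 roll -0.0018 rows 4.1
```

Call:
{"op": "move_arm", "data": {
  "series": [
    {"tx": -0.084, "ty": 0, "tz": 0.147, "roll": -0.002, "grip": 0.035},
    {"tx": -0.084, "ty": 0, "tz": 0.147, "roll": -0.002, "grip": 0.035},
    {"tx": -0.084, "ty": 0, "tz": 0.147, "roll": -0.002, "grip": 0.035},
    {"tx": -0.084, "ty": 0, "tz": 0.147, "roll": -0.002, "grip": 0.035},
    {"tx": -0.084, "ty": 0, "tz": 0.147, "roll": -0.002, "grip": 0.035},
    {"tx": -0.084, "ty": 0, "tz": 0.147, "roll": -0.002, "grip": 0.035},
    {"tx": -0.084, "ty": 0.03, "tz": 0.147, "roll": -0.002, "grip": 0.035},
    {"tx": -0.084, "ty": 0.06, "tz": 0.147, "roll": -0.002, "grip": 0.035},
    {"tx": -0.084, "ty": 0.075, "tz": 0.147, "roll": -0.002, "grip": 0.035},
    {"tx": -0.084, "ty": 0.075, "tz": 0.147, "roll": -0.002, "grip": 0.035}
  ]
}}

```text
t: 35.75
ee_pos: [403.6, -209.0, 98.8]
ee_rot: [-89.5, -0.0, 85.0]
ft_force: [-0.6, 0.8, -0.6]
grip_width: 0.412
```

```bash
python3 -c "
from h import *
d=snap('wrist','w32'); snap('top','top32'); go(408,-212,32,84.9)
im=cv2.imread('pics/w32.png');cv2.imwrite('pics/w32b.png',cv2.resize(im,(784,588)))
"
```

```text
t35.85 pos [ 406.3 -210.7  102. ] rot [-8.986e+01  4.000e-02  8.501e+01] F [-0.  -0.6  0.2] g 35.2
tx -0.0012 ty 0.0700 tz -0.0018 roll 0.0019 rows 1.7
```

View pics/w32b.png

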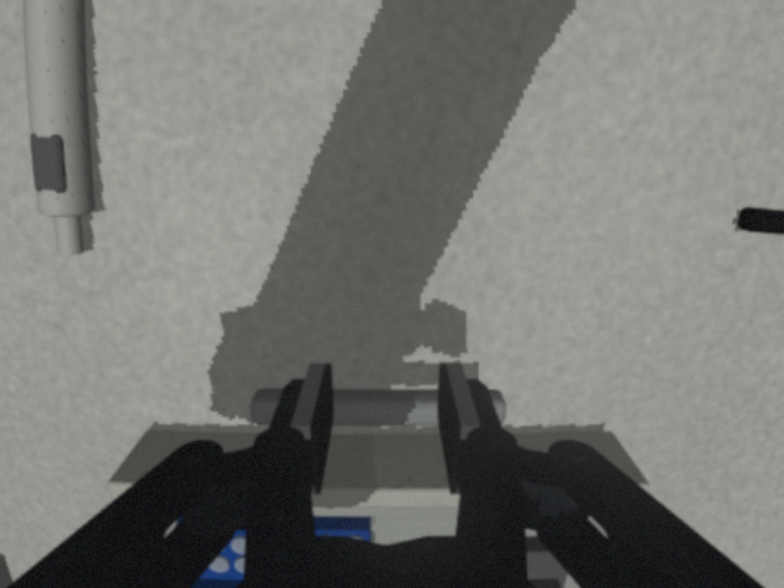

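View pics/top32.png

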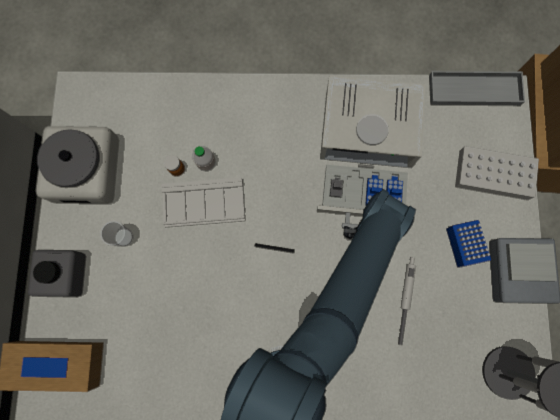

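Call:
{"op": "move_arm", "data": {
  "series": [
    {"tx": 0, "ty": 0.025, "tz": 0, "roll": 0, "grip": 0.035},
    {"tx": 0, "ty": 0.05, "tz": 0, "roll": 0, "grip": 0.035},
    {"tx": 0, "ty": 0.068, "tz": 0, "roll": 0, "grip": 0.035},
    {"tx": 0, "ty": 0.068, "tz": 0, "roll": 0, "grip": 0.035},
    {"tx": 0, "ty": 0.068, "tz": 0, "roll": 0, "grip": 0.035},
    {"tx": 0, "ty": 0.068, "tz": -0.006, "roll": 0, "grip": 0.035},
    {"tx": 0, "ty": 0.068, "tz": -0.012, "roll": 0, "grip": 0.035},
    {"tx": 0, "ty": 0.068, "tz": -0.018, "roll": 0, "grip": 0.035},
    {"tx": 0, "ty": 0.068, "tz": -0.024, "roll": 0, "grip": 0.035},
    {"tx": 0, "ty": 0.068, "tz": -0.03, "roll": 0, "grip": 0.035}
  ]
}}

```text
t: 36.68
ee_pos: [435.6, -214.0, 35.2]
ee_rot: [-89.9, -0.0, 84.9]
ft_force: [-3.0, 0.7, 3.3]
grip_width: 0.409
```

Call:
{"op": "move_arm", "data": {
  "series": [
    {"tx": 0, "ty": 0, "tz": -0.008, "roll": 0, "grip": 0.035},
    {"tx": 0, "ty": 0, "tz": -0.016, "roll": 0, "grip": 0.035},
    {"tx": 0, "ty": 0, "tz": -0.024, "roll": 0, "grip": 0.035},
    {"tx": 0, "ty": 0, "tz": -0.032, "roll": 0, "grip": 0.035},
    {"tx": 0, "ty": 0, "tz": -0.04, "roll": 0, "grip": 0.035},
    {"tx": 0, "ty": 0, "tz": -0.048, "roll": 0, "grip": 0.035},
    {"tx": 0, "ty": 0, "tz": -0.056, "roll": 0, "grip": 0.035},
    {"tx": 0, "ty": 0, "tz": -0.064, "roll": 0, "grip": 0.035},
    {"tx": 0, "ty": 0, "tz": -0.072, "roll": 0, "grip": 0.035},
    {"tx": 0, "ty": 0, "tz": -0.08, "roll": 0, "grip": 0.035}
  ]
}}

```text
t: 37.52
ee_pos: [516.2, -221.2, 34.6]
ee_rot: [-90.0, 0.0, 84.9]
ft_force: [-3.3, -0.7, 0.6]
grip_width: 0.411
```

Call:
{"op": "move_arm", "data": {
  "series": [
    {"tx": 0, "ty": 0, "tz": -0.008, "roll": 0, "grip": 0.035},
    {"tx": 0, "ty": 0, "tz": -0.016, "roll": 0, "grip": 0.035},
    {"tx": 0, "ty": 0, "tz": -0.023, "roll": 0, "grip": 0.035},
    {"tx": 0, "ty": 0, "tz": -0.03, "roll": 0, "grip": 0.035},
    {"tx": 0, "ty": 0, "tz": -0.037, "roll": 0, "grip": 0.035},
    {"tx": 0, "ty": 0, "tz": -0.043, "roll": 0, "grip": 0.035},
    {"tx": 0, "ty": 0, "tz": -0.048, "roll": 0, "grip": 0.035},
    {"tx": 0, "ty": 0, "tz": -0.052, "roll": 0, "grip": 0.035},
    {"tx": 0, "ty": 0, "tz": -0.055, "roll": 0, "grip": 0.035},
    {"tx": 0, "ty": 0, "tz": -0.055, "roll": 0, "grip": 0.035}
  ]
}}

```text
t: 38.35
ee_pos: [571.7, -225.9, 34.9]
ee_rot: [-90.1, 0.0, 84.9]
ft_force: [-0.6, -0.3, -1.0]
grip_width: 0.413
```

Call:
{"op": "move_arm", "data": {
  "series": [
    {"tx": 0, "ty": 0, "tz": -0.002, "roll": 0, "grip": 0.035},
    {"tx": 0, "ty": 0, "tz": -0.004, "roll": 0, "grip": 0.035},
    {"tx": 0, "ty": 0, "tz": -0.006, "roll": 0, "grip": 0.035},
    {"tx": 0, "ty": 0, "tz": -0.008, "roll": 0, "grip": 0.035},
    {"tx": 0, "ty": 0, "tz": -0.01, "roll": 0, "grip": 0.035},
    {"tx": 0, "ty": 0, "tz": -0.01, "roll": 0, "grip": 0.035}
  ]
}}

```text
t: 38.85
ee_pos: [574.9, -226.1, 34.4]
ee_rot: [-89.3, -0.2, 84.9]
ft_force: [-12.1, 1.9, 9.6]
grip_width: 0.414
```

Call:
{"op": "move_arm", "data": {
  "series": [
    {"tx": 0, "ty": 0, "tz": -0.001, "roll": 0, "grip": 0.035},
    {"tx": 0, "ty": 0, "tz": -0.002, "roll": 0, "grip": 0.035},
    {"tx": 0, "ty": 0, "tz": -0.003, "roll": 0, "grip": 0.035},
    {"tx": 0, "ty": 0, "tz": -0.004, "roll": 0, "grip": 0.035},
    {"tx": 0, "ty": 0, "tz": -0.004, "roll": 0, "grip": 0.035}
  ]
}}

```text
t: 39.27
ee_pos: [576.0, -226.3, 34.1]
ee_rot: [-89.0, -0.3, 84.8]
ft_force: [-16.3, 2.8, 12.1]
grip_width: 0.406
```

```bash
python3 -c "
from h import *
snap('scene','s40'); d=snap('wrist','w33'); snap('top','top33'); go()
im=cv2.imread('pics/w33.png');cv2.imwrite('pics/w33b.png',cv2.resize(im,(784,588)))
im=cv2.imread('pics/s40.png');cv2.imwrite('pics/s40b.png',cv2.resize(im[180:310,80:270],None,fx=4,fy=4))
"
```

```text
t39.42 pos [ 576.  -226.3   34.1] rot [-89.04  -0.28  84.83] F [-16.8   2.7  13.4] g 35.3
tx 0.0000 ty -0.0000 tz 0.0000 roll 0.0000 rows 0.0
```

View pics/w33b.png

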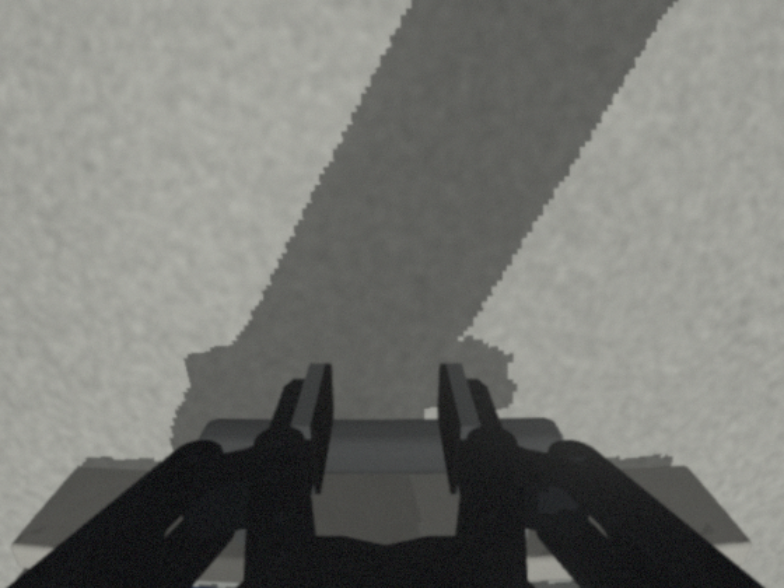

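View pics/s40b.png

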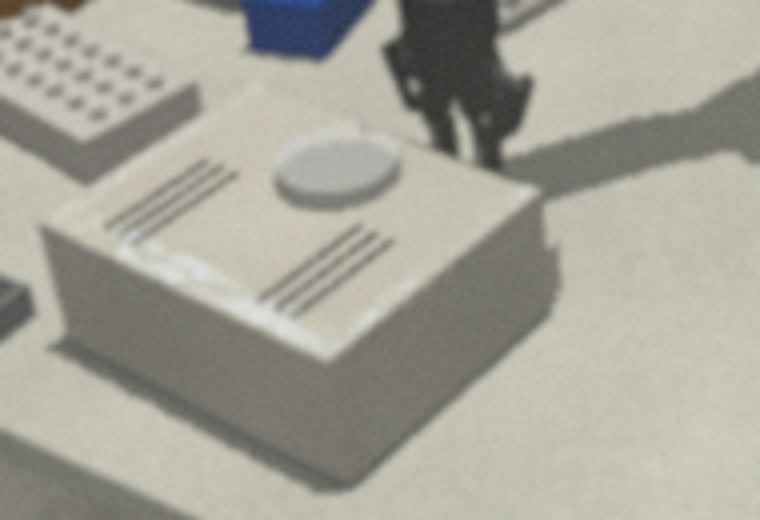

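Call:
{"op": "move_arm", "data": {
  "series": [
    {"tx": 0, "ty": 0, "tz": 0.01, "roll": 0, "grip": 0.035},
    {"tx": 0, "ty": 0, "tz": 0.025, "roll": 0, "grip": 0.035},
    {"tx": 0, "ty": 0, "tz": 0.045, "roll": 0, "grip": 0.035},
    {"tx": 0, "ty": -0.03, "tz": 0.05, "roll": 0, "grip": 0.035},
    {"tx": 0, "ty": -0.07, "tz": 0.05, "roll": 0, "grip": 0.035},
    {"tx": 0, "ty": -0.11, "tz": 0.05, "roll": 0, "grip": 0.035},
    {"tx": 0, "ty": -0.15, "tz": 0.05, "roll": 0, "grip": 0.035},
    {"tx": 0, "ty": -0.19, "tz": 0.05, "roll": 0, "grip": 0.035},
    {"tx": 0, "ty": -0.22, "tz": 0.05, "roll": 0, "grip": 0.035},
    {"tx": 0, "ty": -0.22, "tz": 0.05, "roll": 0, "grip": 0.035}
  ]
}}

```text
t: 40.25
ee_pos: [541.1, -224.6, 264.1]
ee_rot: [-91.1, 0.1, 85.0]
ft_force: [0.5, -0.3, 1.0]
grip_width: 0.412
```

```bash
python3 -c "
from h import *
snap('scene','s41'); d=snap('wrist','w34'); snap('top','top34'); go()
im=cv2.imread('pics/w34.png');cv2.imwrite('pics/w34b.png',cv2.resize(im,(784,588)))
im=cv2.imread('pics/top34.png');cv2.imwrite('pics/top34b.png',cv2.resize(im[70:220,300:440],None,fx=4,fy=4))
"
```

```text
t40.40 pos [ 535.8 -222.   255.3] rot [-9.018e+01 -5.000e-02  8.499e+01] F [ 0.   0.3 -0.4] g 35.0
tx 0.0000 ty -0.0000 tz 0.0000 roll 0.0000 rows 0.0
```

View pics/w34b.png

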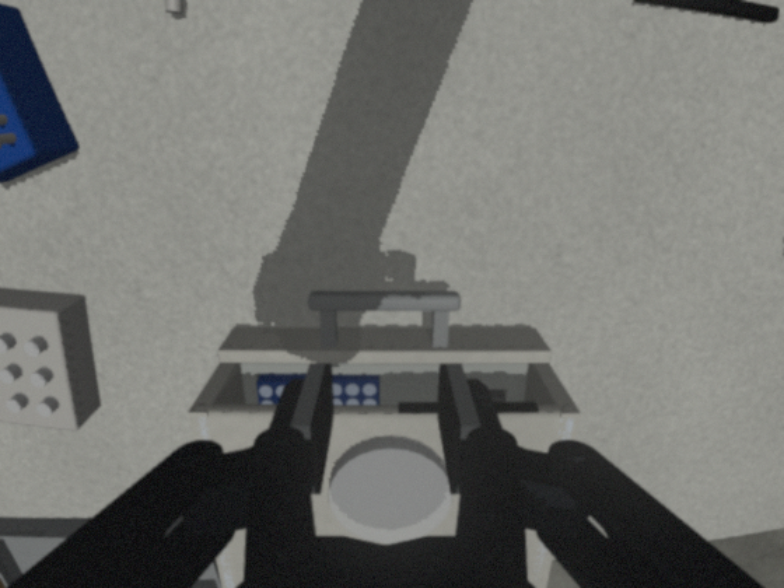

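View pics/top34b.png

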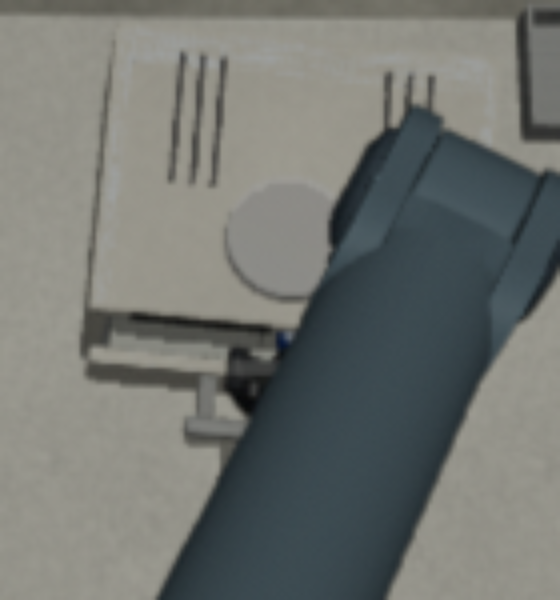

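Run:
```python
from h import *
d=load('w34')
m=lambda p,z: meas(d,p,1.4,0,0,z)
h=m([(310,299),(460,299)],50); f=m([(193,411),(577,411)],112); p=m([(222,355),(549,355)],55)
n=np.array([np.cos(np.radians(-5.1)),np.sin(np.radians(-5.1))])
print('handle',h.round(1).tolist(),h.mean(0)); print('front',f.round(1).tolist(),f.mean(0)); print('panel',p.round(1).tolist())
print('opening',(f.mean(0)-h.mean(0))@n-50, 'disp from open',(h.mean(0)-[443.2,-214.5])@n)
x=m([(258,377),(379,377)],54); print('foot front edge', x.round(1).tolist())
im=cv2.imread('pics/w34.png');cv2.imwrite('pics/w34c.png',cv2.resize(im[190:310,130:430],None,fx=2.6,fy=2.6,interpolation=cv2.INTER_CUBIC))
```

```text
handle [[584.9, -285.3], [594.8, -169.5]] [ 589.85615621 -227.41084017]
front [[639.4, -368.6], [662.8, -96.8]] [ 651.09728278 -232.69275462]
panel [[624.9, -362.2], [647.5, -99.9]]
opening 11.468209022377337 disp from open 147.22325414065068
foot front edge [[647.7, -336.8], [655.7, -238.0]]
```

View pics/w34c.png

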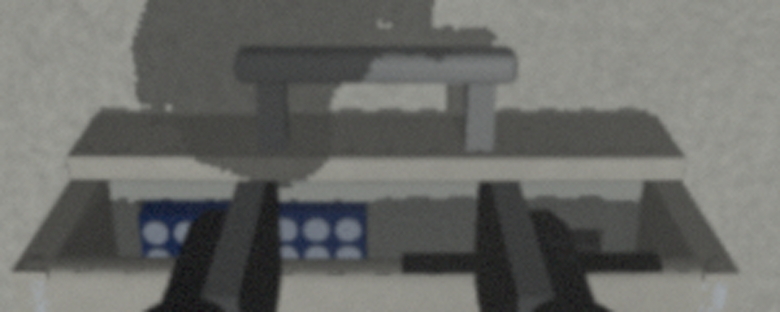

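```bash
python3 -c "
from h import *
go(558,-225,29,84.9)
"
```

```text
t40.40 pos [ 535.8 -222.   255.3] rot [-9.018e+01 -5.000e-02  8.499e+01] F [ 0.   0.3 -0.4] g 35.0
tx -0.0011 ty 0.2263 tz -0.0224 roll 0.0015 rows 5.5
```

Call:
{"op": "move_arm", "data": {
  "series": [
    {"tx": -0.001, "ty": 0.04, "tz": -0.01, "roll": 0, "grip": 0.035},
    {"tx": -0.001, "ty": 0.08, "tz": -0.01, "roll": 0, "grip": 0.035},
    {"tx": -0.001, "ty": 0.12, "tz": -0.01, "roll": 0, "grip": 0.035},
    {"tx": -0.001, "ty": 0.16, "tz": -0.01, "roll": 0, "grip": 0.035},
    {"tx": -0.001, "ty": 0.2, "tz": -0.01, "roll": 0, "grip": 0.035},
    {"tx": -0.001, "ty": 0.226, "tz": -0.01, "roll": 0, "grip": 0.035},
    {"tx": -0.001, "ty": 0.226, "tz": -0.01, "roll": 0, "grip": 0.035},
    {"tx": -0.001, "ty": 0.226, "tz": -0.01, "roll": 0, "grip": 0.035},
    {"tx": -0.001, "ty": 0.226, "tz": -0.015, "roll": 0, "grip": 0.035},
    {"tx": -0.001, "ty": 0.226, "tz": -0.02, "roll": 0, "grip": 0.035}
  ]
}}

```text
t: 41.23
ee_pos: [556.4, -226.5, 30.9]
ee_rot: [-90.2, 0.1, 84.9]
ft_force: [0.9, -0.1, 0.0]
grip_width: 0.408
```

Call:
{"op": "move_arm", "data": {
  "series": [
    {"tx": 0, "ty": 0, "tz": -0.004, "roll": 0, "grip": 0.035},
    {"tx": 0, "ty": 0, "tz": -0.008, "roll": 0, "grip": 0.035},
    {"tx": 0, "ty": 0, "tz": -0.012, "roll": 0, "grip": 0.035},
    {"tx": 0, "ty": 0, "tz": -0.015, "roll": 0, "grip": 0.035},
    {"tx": 0, "ty": 0, "tz": -0.015, "roll": 0, "grip": 0.035}
  ]
}}

```text
t: 41.65
ee_pos: [570.7, -226.8, 29.4]
ee_rot: [-90.1, 0.0, 85.0]
ft_force: [-0.8, 0.3, -1.1]
grip_width: 0.413
```

Call:
{"op": "move_arm", "data": {
  "series": [
    {"tx": 0, "ty": 0, "tz": -0.002, "roll": 0, "grip": 0.035},
    {"tx": 0, "ty": 0, "tz": -0.004, "roll": 0, "grip": 0.035},
    {"tx": 0, "ty": 0, "tz": -0.006, "roll": 0, "grip": 0.035},
    {"tx": 0, "ty": 0, "tz": -0.006, "roll": 0, "grip": 0.035}
  ]
}}

```text
t: 41.98
ee_pos: [575.7, -227.3, 28.7]
ee_rot: [-90.0, 0.0, 84.9]
ft_force: [0.2, 0.8, 0.4]
grip_width: 0.406
```

Call:
{"op": "move_arm", "data": {
  "series": [
    {"tx": 0, "ty": 0, "tz": -0.002, "roll": 0, "grip": 0.035},
    {"tx": 0, "ty": 0, "tz": -0.004, "roll": 0, "grip": 0.035},
    {"tx": 0, "ty": 0, "tz": -0.004, "roll": 0, "grip": 0.035},
    {"tx": 0, "ty": 0, "tz": -0.004, "roll": 0, "grip": 0.035}
  ]
}}

```text
t: 42.32
ee_pos: [575.8, -227.5, 28.2]
ee_rot: [-89.6, -0.1, 84.9]
ft_force: [-6.1, 0.9, 3.3]
grip_width: 0.414
```

Call:
{"op": "move_arm", "data": {
  "series": [
    {"tx": 0, "ty": 0, "tz": -0.002, "roll": 0, "grip": 0.035},
    {"tx": 0, "ty": 0, "tz": -0.004, "roll": 0, "grip": 0.035},
    {"tx": 0, "ty": 0, "tz": -0.004, "roll": 0, "grip": 0.035},
    {"tx": 0, "ty": 0, "tz": -0.004, "roll": 0, "grip": 0.035}
  ]
}}

```text
t: 42.65
ee_pos: [575.9, -227.6, 27.6]
ee_rot: [-89.2, -0.2, 84.8]
ft_force: [-12.0, 2.6, 9.4]
grip_width: 0.41
```

```bash
python3 -c "
from h import *
snap('scene','s42'); d=snap('wrist','w35'); snap('top','top35'); go()
im=cv2.imread('pics/s42.png');cv2.imwrite('pics/s42b.png',cv2.resize(im[60:300,60:380],None,fx=2.45,fy=2.45,interpolation=cv2.INTER_CUBIC))
im=cv2.imread('pics/top35.png');cv2.imwrite('pics/top35b.png',cv2.resize(im[70:220,300:440],None,fx=4,fy=4))
"
```

```text
t42.80 pos [ 575.8 -227.6   27.7] rot [-89.17  -0.22  84.82] F [-11.4   2.6  10.4] g 35.2
tx 0.0000 ty -0.0000 tz 0.0000 roll 0.0000 rows 0.0
```

View pics/s42b.png

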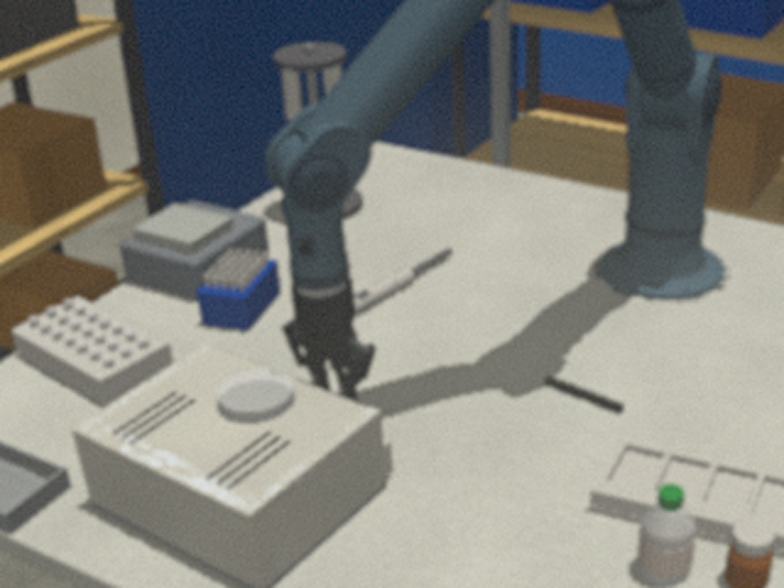

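View pics/top35b.png

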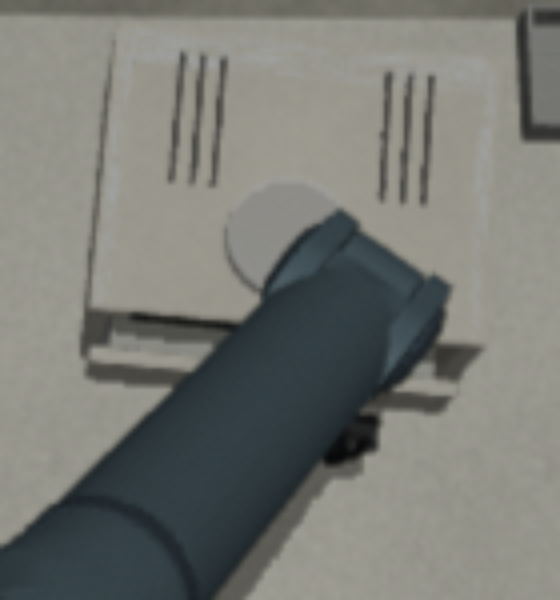

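Run:
```python
from h import *
d=load('top34')
im=cv2.imread('pics/top34.png');cv2.imwrite('pics/t34c.png',cv2.resize(im[140:190,315:375],None,fx=12,fy=12,interpolation=cv2.INTER_CUBIC))
im=cv2.imread('pics/top32.png');cv2.imwrite('pics/t32c.png',cv2.resize(im[140:240,310:420],None,fx=6,fy=6,interpolation=cv2.INTER_CUBIC))
```

```text
(no output)
```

View pics/t34c.png

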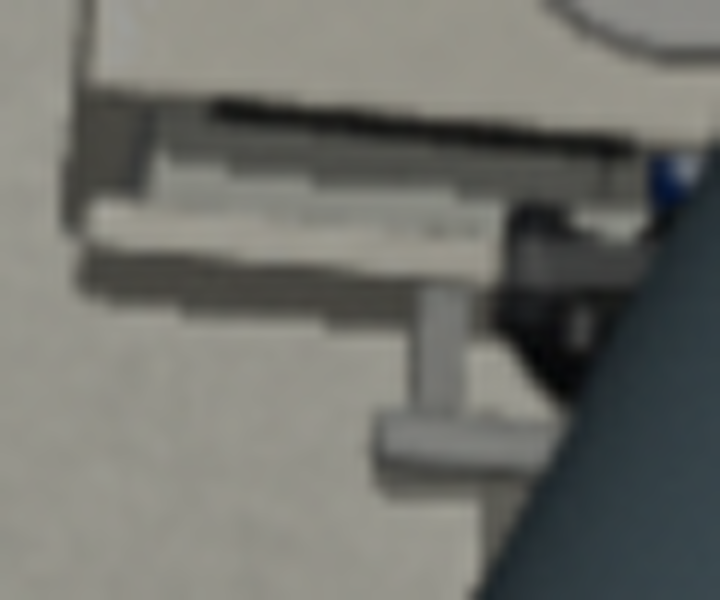

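View pics/t32c.png

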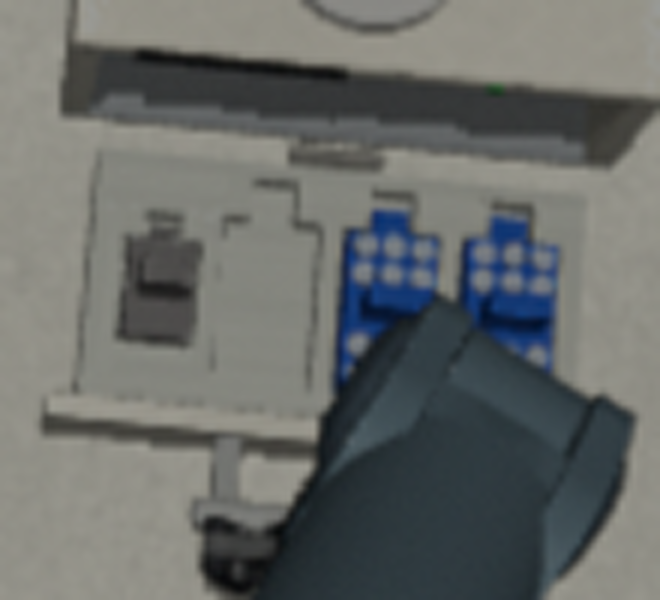

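Run:
```python
from h import *
n=np.array([np.cos(np.radians(-5.1)),np.sin(np.radians(-5.1))])
d=load('top34'); 
h=meas(d,[(380,437),(550,452)],12,315,140,50); p=meas(d,[(88,245),(498,278)],12,315,140,55);q=meas(d,[(88,203),(498,232)],12,315,140,55); f=meas(d,[(85,92),(700,145)],12,315,140,112)
print(h,p,q,f); 
d=load('top32'); h2=meas(d,[(195,513)],6,310,140,50); p2=meas(d,[(43,425),(310,445)],6,310,140,55)
print(h2,p2)
print('handle disp',(h[0]-h2[0])@n,'panel disp',(p[0]-p2[0])@n)
print('panel front->housing front',(f[0]-p[0])@n,(f[0]-h[0])@n)
```

```text
[[ 595.77583583 -168.72246915]
 [ 592.50330615 -210.01393888]] [[ 642.14689897  -97.22374515]
 [ 634.92683959 -197.23518967]] [[ 652.886034    -97.20926788]
 [ 646.6507978  -197.38568649]] [[ 661.24313853  -92.82162056]
 [ 649.85650782 -236.77876008]]
[[ 449.78663638 -155.64253036]] [[ 490.67195636  -82.70984633]
 [ 482.65341627 -210.16708545]]
handle disp 146.57396972744195 panel disp 152.16546605050075
panel front->housing front 18.629315026461356 58.46096935687342
```

Run:
```python
from h import *
im=cv2.imread('pics/w31.png');a=cv2.resize(im[120:260,20:320],None,fx=2.6,fy=3.6,interpolation=cv2.INTER_CUBIC)
cv2.imwrite('pics/w31c.png',np.clip(a*1.4,0,255).astype(np.uint8))
```

```text
(no output)
```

View pics/w31c.png

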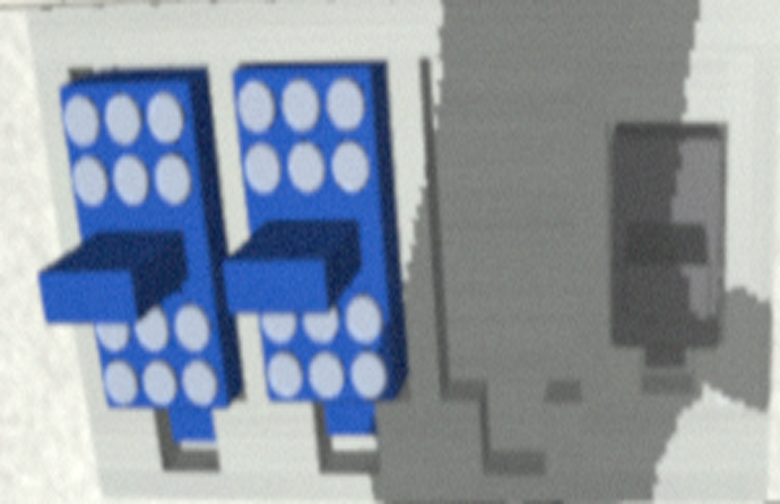

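Run:
```python
from h import *
d=load('w31')
M=lambda pts,z: np.array([at(d,(u+.5)/2.6-.5+20,(v+.5)/3.6-.5+120,z)[:2] for u,v in pts])
for n,c in (('p1',[(63,88),(188,80),(228,403),(108,407)]),('p2',[(235,75),(365,70),(387,397),(266,402)])):
  for z in (54,58,62):
    X=M(c,z); print(n,z,'len',np.linalg.norm((X[2]+X[3]-X[0]-X[1])/2).round(1),'wf',np.linalg.norm(X[1]-X[0]).round(1),'wr',np.linalg.norm(X[2]-X[3]).round(1),X.mean(0).round(1))
F=M([(41,272),(131,272),(138,322),(48,322)],86);print(F.round(1).tolist(),F.mean(0))
F=M([(226,262),(325,258),(328,305),(230,312)],86);print(F.round(1).tolist(),F.mean(0))
```

```text
p1 54 len 78.1 wf 41.8 wr 43.2 [ 546.7 -307.5]
p1 58 len 77.0 wf 41.2 wr 42.5 [ 545.7 -304.9]
p1 62 len 75.8 wf 40.5 wr 41.9 [ 544.7 -302.4]
p2 54 len 77.8 wf 40.7 wr 41.3 [ 550.  -251.6]
p2 58 len 76.7 wf 40.1 wr 40.6 [ 549.  -249.9]
p2 62 len 75.5 wf 39.5 wr 40.0 [ 547.9 -248.2]
[[540.1, -320.9], [542.7, -292.8], [553.7, -293.8], [551.2, -322.3]] [ 546.94423438 -307.46394777]
[[543.3, -263.8], [545.1, -234.9], [555.1, -236.2], [554.0, -265.3]] [ 549.39689048 -250.04051233]
```

Run:
```python
from h import *
o=ctrl.get_obs();F=o['ft_force'];T=o['ft_torque'];print(F,T,o['joint_torque'].round(2),o['q'].round(2))
r=np.cross(F,T)/(F@F)*1000; print('line of action offset mm',r, 'dir',F/np.linalg.norm(F))
```

```text
[-11.39070768   2.56871687  10.36395738] [0.64695716 2.33030094 0.05769054] [ -1.15 -40.93   7.19 -22.69  -1.08  -3.24  -0.07] [ -5.94  36.64  30.48 103.72 -24.37  47.19 121.55]
line of action offset mm [ -98.47034799   30.20277606 -115.71152649] dir [-0.72957701  0.16452681  0.66381346]
```

Call:
{"op": "move_arm", "data": {
  "series": [
    {"tx": 0, "ty": -0.004, "tz": -0.002, "roll": 0, "grip": 0.035},
    {"tx": 0, "ty": -0.006, "tz": -0.004, "roll": 0, "grip": 0.035},
    {"tx": 0, "ty": -0.006, "tz": -0.006, "roll": 0, "grip": 0.035},
    {"tx": 0, "ty": -0.006, "tz": -0.006, "roll": 0, "grip": 0.035}
  ]
}}

```text
t: 43.13
ee_pos: [575.9, -227.4, 29.9]
ee_rot: [-88.5, -0.3, 84.8]
ft_force: [-15.5, 2.6, 1.8]
grip_width: 0.407
```

Run:
```python
from h import *
go();o=ctrl.get_obs();F=o['ft_force'];T=o['ft_torque'];print(F,T)
r=np.cross(F,T)/(F@F)*1000; print(r,F/np.linalg.norm(F))
```

```text
t43.13 pos [ 575.9 -227.4   29.9] rot [-88.48  -0.27  84.79] F [-15.5   2.6   1.8] g 34.8
tx 0.0000 ty -0.0000 tz 0.0000 roll 0.0000 rows 0.0
[-15.47308393   2.56395977   1.75547644] [0.35561921 3.05205446 0.07538837]
[ -20.73504339    7.18977799 -193.2634135 ] [-0.98042528  0.16246089  0.11123274]
```

Call:
{"op": "move_arm", "data": {
  "series": [
    {"tx": 0, "ty": -0.002, "tz": -0.002, "roll": 0, "grip": 0.035},
    {"tx": 0, "ty": -0.004, "tz": -0.004, "roll": 0, "grip": 0.035},
    {"tx": 0, "ty": -0.004, "tz": -0.006, "roll": 0, "grip": 0.035},
    {"tx": 0, "ty": -0.004, "tz": -0.006, "roll": 0, "grip": 0.035}
  ]
}}

```text
t: 43.47
ee_pos: [579.3, -227.7, 31.0]
ee_rot: [-88.2, -0.3, 84.8]
ft_force: [-12.1, -0.1, -7.8]
grip_width: 0.413
```

Call:
{"op": "move_arm", "data": {
  "series": [
    {"tx": 0, "ty": 0.002, "tz": -0.001, "roll": 0, "grip": 0.035},
    {"tx": 0, "ty": 0.004, "tz": -0.002, "roll": 0, "grip": 0.035},
    {"tx": 0, "ty": 0.006, "tz": -0.002, "roll": 0, "grip": 0.035},
    {"tx": 0, "ty": 0.006, "tz": -0.002, "roll": 0, "grip": 0.035}
  ]
}}

```text
t: 43.8
ee_pos: [584.0, -228.3, 29.8]
ee_rot: [-88.5, -0.3, 84.8]
ft_force: [-17.9, 3.0, 11.2]
grip_width: 0.41
```

Run:
```python
from h import *
snap('wrist','w36');go()
im=cv2.imread('pics/w36.png');cv2.imwrite('pics/w36b.png',cv2.resize(im,(784,588)))
```

```text
t43.85 pos [ 584.  -228.4   29.8] rot [-88.49  -0.34  84.77] F [-18.4   3.7  10.2] g 35.1
tx 0.0000 ty -0.0000 tz 0.0000 roll 0.0000 rows 0.0
```

View pics/w36b.png

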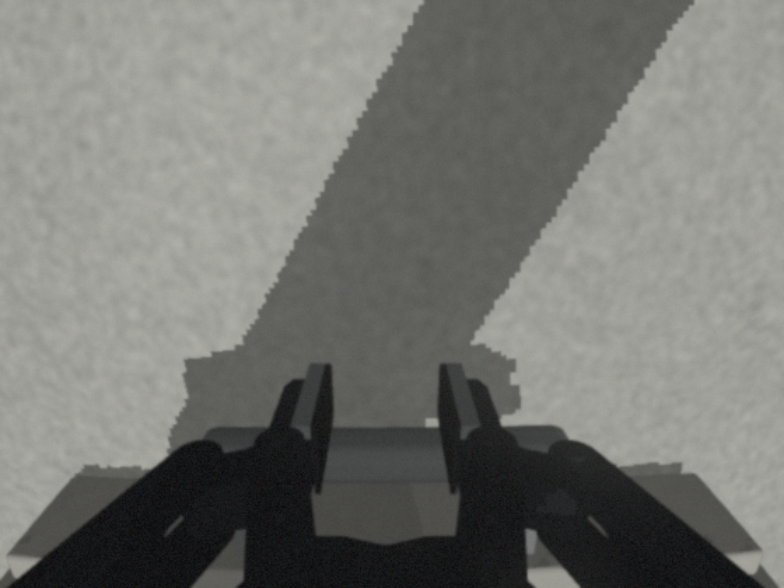

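Call:
{"op": "move_arm", "data": {
  "series": [
    {"tx": 0, "ty": 0, "tz": 0.015, "roll": 0, "grip": 0.035},
    {"tx": 0, "ty": 0, "tz": 0.035, "roll": 0, "grip": 0.035},
    {"tx": 0, "ty": 0, "tz": 0.06, "roll": 0, "grip": 0.035},
    {"tx": 0, "ty": -0.03, "tz": 0.07, "roll": 0, "grip": 0.035},
    {"tx": 0, "ty": -0.07, "tz": 0.07, "roll": 0, "grip": 0.035},
    {"tx": 0, "ty": -0.11, "tz": 0.07, "roll": 0, "grip": 0.035},
    {"tx": 0, "ty": -0.15, "tz": 0.07, "roll": 0, "grip": 0.035},
    {"tx": 0, "ty": -0.19, "tz": 0.07, "roll": 0, "grip": 0.035},
    {"tx": 0, "ty": -0.22, "tz": 0.07, "roll": 0, "grip": 0.035},
    {"tx": 0, "ty": -0.22, "tz": 0.07, "roll": 0, "grip": 0.035}
  ]
}}

```text
t: 44.68
ee_pos: [532.1, -225.8, 260.9]
ee_rot: [-90.9, 0.1, 84.9]
ft_force: [0.8, -0.9, 1.1]
grip_width: 0.41
```

Run:
```python
from h import *
snap('wrist','w37');go()
im=cv2.imread('pics/w37.png');cv2.imwrite('pics/w37b.png',cv2.resize(im,(784,588)))
```

```text
t44.73 pos [ 530.4 -224.7  257.5] rot [-9.058e+01  5.000e-02  8.489e+01] F [ 0.1 -0.4 -0.5] g 34.9
tx 0.0000 ty -0.0000 tz 0.0000 roll 0.0000 rows 0.0
```

View pics/w37b.png

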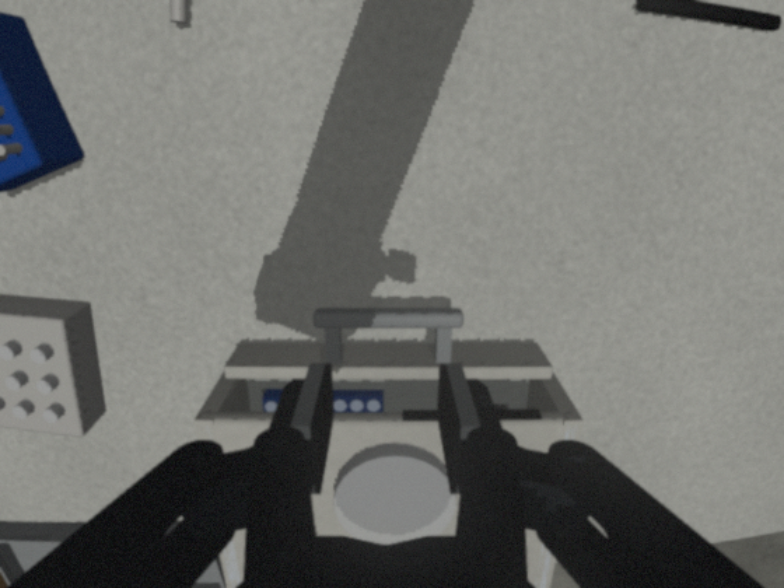

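Run:
```python
from h import *
d=load('w37')
m=lambda p,z: meas(d,p,1.4,0,0,z)
h=m([(314,317),(462,317)],50); f=m([(198,419),(580,419)],112); p=m([(226,371),(551,371)],55)
n=np.array([np.cos(np.radians(-5.1)),np.sin(np.radians(-5.1))])
print(h.mean(0),f.mean(0),'opening',(f.mean(0)-h.mean(0))@n-50,'disp',(h.mean(0)-[443.2,-214.5])@n)
```

```text
[ 598.4577605  -228.93587958] [ 651.50656537 -233.00507759] opening 3.200516622086255 disp 155.92637254241362
```

Call:
{"op": "move_arm", "data": {
  "series": [
    {"tx": 0, "ty": 0.04, "tz": -0.01, "roll": 0, "grip": 0.035},
    {"tx": 0, "ty": 0.08, "tz": -0.01, "roll": 0, "grip": 0.035},
    {"tx": 0, "ty": 0.12, "tz": -0.01, "roll": 0, "grip": 0.035},
    {"tx": 0, "ty": 0.16, "tz": -0.01, "roll": 0, "grip": 0.035},
    {"tx": 0, "ty": 0.2, "tz": -0.01, "roll": 0, "grip": 0.035},
    {"tx": 0, "ty": 0.222, "tz": -0.01, "roll": 0, "grip": 0.035},
    {"tx": 0, "ty": 0.222, "tz": -0.015, "roll": 0, "grip": 0.035},
    {"tx": 0, "ty": 0.222, "tz": -0.025, "roll": 0, "grip": 0.035},
    {"tx": 0, "ty": 0.222, "tz": -0.035, "roll": 0, "grip": 0.035},
    {"tx": 0, "ty": 0.222, "tz": -0.045, "roll": 0, "grip": 0.035}
  ]
}}

```text
t: 45.57
ee_pos: [575.9, -228.0, 33.2]
ee_rot: [-90.3, 0.1, 84.9]
ft_force: [0.4, -0.6, 0.6]
grip_width: 0.407
```

Call:
{"op": "move_arm", "data": {
  "series": [
    {"tx": 0, "ty": 0, "tz": -0.004, "roll": 0, "grip": 0.035},
    {"tx": 0, "ty": 0, "tz": -0.008, "roll": 0, "grip": 0.035},
    {"tx": 0, "ty": 0, "tz": -0.012, "roll": 0, "grip": 0.035},
    {"tx": 0, "ty": -0.001, "tz": -0.014, "roll": 0, "grip": 0.035},
    {"tx": 0, "ty": -0.002, "tz": -0.014, "roll": 0, "grip": 0.035}
  ]
}}

```text
t: 45.98
ee_pos: [584.2, -228.4, 32.1]
ee_rot: [-89.8, -0.0, 84.9]
ft_force: [-2.1, 0.5, -1.8]
grip_width: 0.41
```

Call:
{"op": "move_arm", "data": {
  "series": [
    {"tx": 0, "ty": -0.002, "tz": -0.004, "roll": 0, "grip": 0.035},
    {"tx": 0, "ty": -0.004, "tz": -0.008, "roll": 0, "grip": 0.035},
    {"tx": 0, "ty": -0.006, "tz": -0.012, "roll": 0, "grip": 0.035},
    {"tx": 0, "ty": -0.006, "tz": -0.014, "roll": 0, "grip": 0.035},
    {"tx": 0, "ty": -0.006, "tz": -0.014, "roll": 0, "grip": 0.035}
  ]
}}

```text
t: 46.4
ee_pos: [584.0, -228.3, 32.6]
ee_rot: [-88.2, -0.3, 84.8]
ft_force: [-18.7, 2.5, 0.0]
grip_width: 0.412
```

Call:
{"op": "move_arm", "data": {
  "series": [
    {"tx": 0, "ty": 0, "tz": -0.003, "roll": 0, "grip": 0.035},
    {"tx": 0, "ty": -0.002, "tz": -0.006, "roll": 0, "grip": 0.035},
    {"tx": 0, "ty": -0.002, "tz": -0.008, "roll": 0, "grip": 0.035},
    {"tx": 0, "ty": -0.002, "tz": -0.008, "roll": 0, "grip": 0.035}
  ]
}}

```text
t: 46.73
ee_pos: [583.9, -228.2, 32.7]
ee_rot: [-87.2, -0.5, 84.7]
ft_force: [-29.3, 5.8, 5.1]
grip_width: 0.409
```

Call:
{"op": "move_arm", "data": {
  "series": [
    {"tx": 0, "ty": 0, "tz": 0.02, "roll": 0, "grip": 0.035},
    {"tx": 0, "ty": 0, "tz": 0.045, "roll": 0, "grip": 0.035},
    {"tx": 0, "ty": 0, "tz": 0.07, "roll": 0, "grip": 0.035},
    {"tx": 0, "ty": -0.03, "tz": 0.09, "roll": 0, "grip": 0.035},
    {"tx": 0, "ty": -0.07, "tz": 0.1, "roll": 0, "grip": 0.035},
    {"tx": 0, "ty": -0.11, "tz": 0.1, "roll": 0, "grip": 0.035},
    {"tx": 0, "ty": -0.15, "tz": 0.1, "roll": 0, "grip": 0.035},
    {"tx": 0, "ty": -0.19, "tz": 0.1, "roll": 0, "grip": 0.035},
    {"tx": 0, "ty": -0.22, "tz": 0.1, "roll": 0, "grip": 0.035},
    {"tx": 0, "ty": -0.22, "tz": 0.1, "roll": 0, "grip": 0.035}
  ]
}}

```text
t: 47.57
ee_pos: [513.9, -224.0, 269.3]
ee_rot: [-91.0, 0.1, 84.9]
ft_force: [1.4, -0.8, 0.8]
grip_width: 0.409
```

Call:
{"op": "move_arm", "data": {
  "series": [
    {"tx": 0.3, "ty": 0, "tz": 0.03, "roll": 0, "grip": 0.035},
    {"tx": 0.3, "ty": 0, "tz": 0.03, "roll": 0, "grip": 0.035},
    {"tx": 0.3, "ty": 0, "tz": 0.03, "roll": 0, "grip": 0.035},
    {"tx": 0.3, "ty": 0, "tz": 0.03, "roll": 0, "grip": 0.035},
    {"tx": 0.3, "ty": 0, "tz": 0.03, "roll": 0, "grip": 0.035},
    {"tx": 0.3, "ty": 0, "tz": 0.03, "roll": 0, "grip": 0.035},
    {"tx": 0.3, "ty": 0, "tz": 0.03, "roll": 0, "grip": 0.035},
    {"tx": 0.3, "ty": 0, "tz": 0.03, "roll": 0, "grip": 0.035},
    {"tx": 0.3, "ty": 0, "tz": 0.03, "roll": 0, "grip": 0.035},
    {"tx": 0.3, "ty": 0, "tz": 0.03, "roll": 0, "grip": 0.035}
  ]
}}

```text
t: 48.4
ee_pos: [505.4, 80.5, 260.6]
ee_rot: [-90.0, 0.0, 85.0]
ft_force: [-0.4, -0.2, 0.0]
grip_width: 0.409
```

Run:
```python
from h import *
snap('top','top40');snap('scene','s43');go()
im=cv2.imread('pics/top40.png');cv2.imwrite('pics/t40c.png',cv2.resize(im[130:200,310:430],None,fx=6.5,fy=6.5,interpolation=cv2.INTER_CUBIC))
```

```text
t48.50 pos [505.6  77.8 260.7] rot [-9.003e+01  3.000e-02  8.472e+01] F [ 0.  -0.4 -1.1] g 34.9
tx 0.0000 ty -0.0000 tz 0.0000 roll 0.0000 rows 0.0
```

View pics/top40.png

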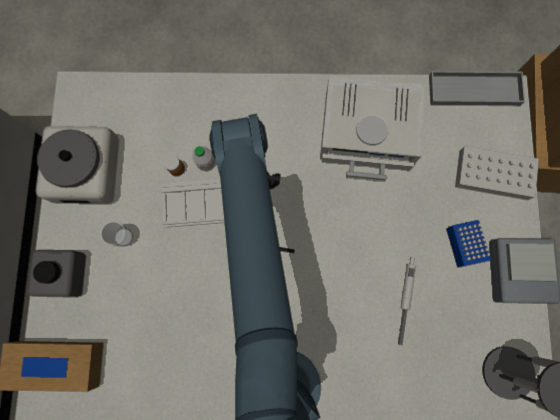

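View pics/t40c.png

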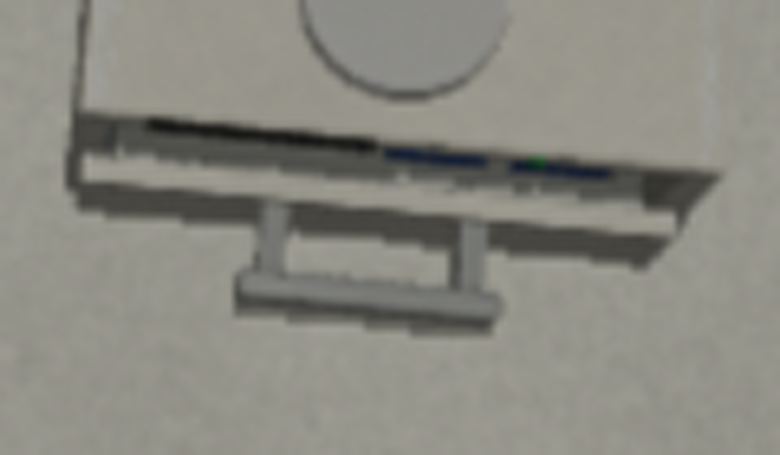

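View pics/s43.png

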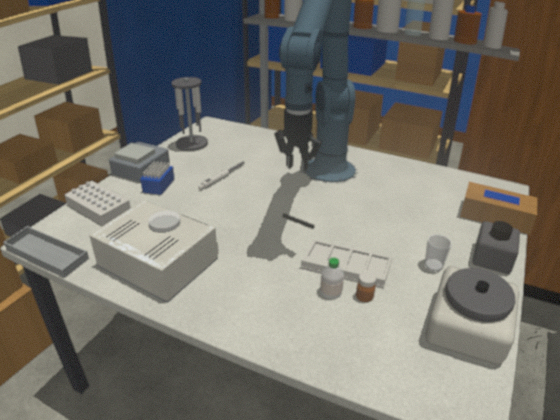

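Run:
```python
from h import *
d=load('top40'); n=np.array([np.cos(np.radians(-5.1)),np.sin(np.radians(-5.1))])
h=meas(d,[(237,281),(500,305)],6.5,310,130,50);f=meas(d,[(80,113),(720,172)],6.5,310,130,112)
print(h.mean(0),f.mean(0),(f.mean(0)-h.mean(0))@n-50)
print(ctrl.close_job())
```

```text
[ 600.4629376  -227.23951712] [ 650.20710121 -231.34064986] -0.08820297257808818
the job is handed in; nothing more can be done
None
```

The warmer is loaded and the drawer is home; I handed the job in with the arm clear of everything, at about 48 s on the robot's clock.

- **Work done:** I pulled the drawer to its stop. The dock held two cassettes; I tipped each one back over the lip, drew it out, levelled it on the bench, and seated them in pockets 1 and 2. The probe block went into the small pocket. Only then did I push the drawer home.
- **Seating:** All three released at the height that matches their undersides resting on the pocket floor. The picture taken before closing showed every tongue in its slot.
- **Drawer:**
  - The final top-camera reading put the opening at about 0 mm, and it held firm against a 29 N push.
  - The first push stuck at the detent, about 8 mm open. It needed 15 to 20 N to pass, more than the roughly 8 N expected.
  - The wrist camera read about 3 mm open after closing. It had read about 3 mm high at the detent too, so I went with the top camera and the firm stop.
- **Bystanders:** They looked unmoved in the last pictures, though I did not measure their positions.

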